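Load the polisher's jar through the funnel

TASK

Set the clear jar upright and fully down on the polisher base, its flange over the two pegs; then push the funnel fully home onto the jar's neck, pour every wooden barrel from the scoops through it into the jar, and leave all three scoops standing upright on the bench or their mat. Then stand the funnel back upright on its round felt pad, and last of all swing the polisher's switch lever fully over to on. Leave the glue, screwdriver, tape and cork block where they are.

Things in the scene. Friction and masses are not known exactly. Their poses are not given: they have to be found in the camera images.
- polisher: grey polisher base fixed to the bench: box 150 (x) x 250 (y) x 30 mm, a rubber pad (top at 32 mm) at its -y end and a switch lever at its +y end. Two steel pegs, 10 mm thick, 15 mm tall, tapered, stand on the pad at x = +42 and -42, y = -35 mm. Origin: centre of its underside, z up
- dock (a point): point on top of the rubber pad midway between the two pegs (the pegs are 42 mm either side along this frame's x); axes as the polisher's, z up. A jar that is fully home has its origin here
- switch (a joint): switch lever, rad: 0 = off (as at the start, leaning 0.5 rad to the polisher's -x), 1.0 = on (leaning 0.5 rad to its +x); stays where left, about 1 N at the tip. Hinge along the polisher's y, 52 mm above the bench at (0, +80) mm in the polisher's x, y; a 10 mm rod, 60 mm long, with a black 26 mm ball at its tip
- switch_tip (a point): centre of the ball at the tip of the switch lever
- jar: clear jar on a grey flange 110 (x) x 76 (y) x 8 mm with two 13 mm through holes at x = +42 and -42 mm, y = 0, that go over the polisher's pegs either way round. Body 66 mm across to z = 92; neck, to grip from above, 60 mm across outside, 54 inside, z = 98 to 124 mm (open top). Inner floor z = 12 mm. Origin: centre of the flange's underside, z up. 0.25 kg
- funnel: steel funnel. Sleeve: tube 73 mm outside, 67 inside, z = 0 to 27; goes over the jar's neck until the ledge at z = 27 sits on its top (origin then 97 mm above the jar's). Cone from z = 27 (52 inside) to the rim at z = 75 mm (136 across). A flat grip lug sticks out along +x: 10 mm thick (y), x = 60 to 110, z = 53 to 75 mm. Origin: centre of the sleeve's lower end, z up. 0.15 kg
- pad: round grey felt pad, 120 mm across and 3 mm thick, fixed to the bench, on which the funnel stands at the start. Origin: centre of its underside
- scoop0: one of three like scoops on a 3 mm cork mat; holds barrels or nothing. Tray 60 mm wide (y), x = -35 to 43 mm, walls 36 high at back and sides; front (+x) open, floor rising to a lip 13 mm high. Straight handle behind: 12 mm thick (y), z = 24 to 44, x = -35 to -120 mm; fingers may lean in x. Barrels slide out when it is tipped 60 to 75 degrees nose down. Origin: underside, z up. 0.14 kg
- scoop1: one of three like scoops on a 3 mm cork mat; holds barrels or nothing. Tray 60 mm wide (y), x = -35 to 43 mm, walls 36 high at back and sides; front (+x) open, floor rising to a lip 13 mm high. Straight handle behind: 12 mm thick (y), z = 24 to 44, x = -35 to -120 mm; fingers may lean in x. Barrels slide out when it is tipped 60 to 75 degrees nose down. Origin: underside, z up. 0.14 kg
- scoop2: one of three like scoops on a 3 mm cork mat; holds barrels or nothing. Tray 60 mm wide (y), x = -35 to 43 mm, walls 36 high at back and sides; front (+x) open, floor rising to a lip 13 mm high. Straight handle behind: 12 mm thick (y), z = 24 to 44, x = -35 to -120 mm; fingers may lean in x. Barrels slide out when it is tipped 60 to 75 degrees nose down. Origin: underside, z up. 0.14 kg
- barrel0: turned beech barrel, 20 mm across and 20 mm long with chamfered ends, 12 g, one of several alike; starts in one of the scoops (which one differs from start to start). Origin: its centre; None if absent. Each present one has to go into the jar
- barrel1: turned beech barrel, 20 mm across and 20 mm long with chamfered ends, 12 g, one of several alike; starts in one of the scoops (which one differs from start to start). Origin: its centre; None if absent. Each present one has to go into the jar
- barrel2: turned beech barrel, 20 mm across and 20 mm long with chamfered ends, 12 g, one of several alike; starts in one of the scoops (which one differs from start to start). Origin: its centre; None if absent. Each present one has to go into the jar
- barrel3: turned beech barrel, 20 mm across and 20 mm long with chamfered ends, 12 g, one of several alike; starts in one of the scoops (which one differs from start to start). Origin: its centre; None if absent. Each present one has to go into the jar
- barrel4: turned beech barrel, 20 mm across and 20 mm long with chamfered ends, 12 g, one of several alike; starts in one of the scoops (which one differs from start to start). Origin: its centre; None if absent. Each present one has to go into the jar
- barrel5: turned beech barrel, 20 mm across and 20 mm long with chamfered ends, 12 g, one of several alike; starts in one of the scoops (which one differs from start to start). Origin: its centre; None if absent. Each present one has to go into the jar
- barrel6: turned beech barrel, 20 mm across and 20 mm long with chamfered ends, 12 g, one of several alike; starts in one of the scoops (which one differs from start to start). Origin: its centre; None if absent. Each present one has to go into the jar
- barrel7: turned beech barrel, 20 mm across and 20 mm long with chamfered ends, 12 g, one of several alike; starts in one of the scoops (which one differs from start to start). Origin: its centre; None if absent. Each present one has to go into the jar
- barrel8: turned beech barrel, 20 mm across and 20 mm long with chamfered ends, 12 g, one of several alike; starts in one of the scoops (which one differs from start to start). Origin: its centre; None if absent. Each present one has to go into the jar
- glue: white round glue bottle with a black cap, 52 mm across, 130 mm tall; a bystander, to be left alone
- driver: screwdriver with a black handle, 200 mm long, lying flat; a bystander, to be left alone
- tape: standing-flat roll of paper tape, 90 mm across, 24 mm high; a bystander, to be left alone
- block: cork sanding block, 110 x 60 x 35 mm; a bystander, to be left alone

How it is judged:
On the way, in this order (a step that is already met when the one before it is completed fails the run):
1. the jar is seated on the polisher's two pegs (horizontal distance between jar and dock below 0.005 m and z of jar in the frame of dock below 0.004 m and angle between jar's own z axis and vertical below 0.06 rad and angle between the x axis of jar and the x axis of polisher, either way round below 0.1 rad), for 0.3 s.
2. the funnel is fully home on the seated jar's neck (all of step 1 and horizontal distance between funnel and jar below 0.007 m and z of funnel in the frame of jar between 0.091 and 0.102 m and angle between funnel's own z axis and vertical below 0.08 rad), for 0.3 s.
3. every barrel is inside the jar, with the funnel still on it (horizontal distance between each of barrel0, barrel1, barrel2, barrel3, barrel4, barrel5, barrel6, barrel7, barrel8 and jar below 0.034 m and z of barrel0 in the frame of jar between 0.008 and 0.108 m and z of barrel1 in the frame of jar between 0.008 and 0.108 m and z of barrel2 in the frame of jar between 0.008 and 0.108 m and z of barrel3 in the frame of jar between 0.008 and 0.108 m and z of barrel4 in the frame of jar between 0.008 and 0.108 m and z of barrel5 in the frame of jar between 0.008 and 0.108 m and z of barrel6 in the frame of jar between 0.008 and 0.108 m and z of barrel7 in the frame of jar between 0.008 and 0.108 m and z of barrel8 in the frame of jar between 0.008 and 0.108 m and horizontal distance between funnel and jar below 0.03 m and z of funnel in the frame of jar above 0.08 m), for 0.3 s.
4. the funnel stands on its pad again (horizontal distance between funnel and pad below 0.04 m and height (world z) of funnel below 0.012 m and angle between funnel's own z axis and vertical below 0.08 rad and horizontal distance between each of barrel0, barrel1, barrel2, barrel3, barrel4, barrel5, barrel6, barrel7, barrel8 and jar below 0.034 m and z of barrel0 in the frame of jar between 0.008 and 0.108 m and z of barrel1 in the frame of jar between 0.008 and 0.108 m and z of barrel2 in the frame of jar between 0.008 and 0.108 m and z of barrel3 in the frame of jar between 0.008 and 0.108 m and z of barrel4 in the frame of jar between 0.008 and 0.108 m and z of barrel5 in the frame of jar between 0.008 and 0.108 m and z of barrel6 in the frame of jar between 0.008 and 0.108 m and z of barrel7 in the frame of jar between 0.008 and 0.108 m and z of barrel8 in the frame of jar between 0.008 and 0.108 m), for 0.2 s.
5. the switch is on (value of joint switch above 0.75 rad), for 0.1 s.
At the end, for the whole second after the job is handed in: At rest: jar home on the pegs (5 mm sideways, 4 mm high, tilt 0.06, turn 0.1 rad); every present barrel inside it; funnel upright on its pad (within 40 mm of its centre); switch over 0.75 rad; all scoops upright (0.12 rad) on the bench or mat (all of step 1 and all of step 4 and value of joint switch above 0.75 rad and angle between each of scoop0, scoop1, scoop2's own z axis and vertical below 0.12 rad and height (world z) of each of scoop0, scoop1, scoop2 below 0.015 m and linear speed of each of scoop0, scoop1, scoop2, jar, funnel below 0.03 m/s); the robot touches nothing.
It fails at once if the glue is moved more than 50 mm (distance of glue from where it was at the start of the episode above 0.05 m).
It fails at once if the driver is moved more than 50 mm (distance of driver from where it was at the start of the episode above 0.05 m).
It fails at once if the tape is moved more than 50 mm (distance of tape from where it was at the start of the episode above 0.05 m).
It fails at once if the block is moved more than 50 mm (distance of block from where it was at the start of the episode above 0.05 m).
Of barrel0, barrel1, barrel2, barrel3, barrel4, barrel5, barrel6, barrel7, barrel8 only 3 to 7 are there at a start; the rules pass over those that are not, and their reading is None.
At some moment in a run one of scoop0, scoop1, scoop2 may be knocked a few centimetres aside while the robot is not near it.
It also fails if it takes over 210 s, if anything falls off the work surface, if the arm or the gripper's body presses on something with over 40 N, if the wrist force passes 120 N, or if a joint passes its speed limit or range.

ROBOT

A 6-joint arm with a two-finger parallel gripper is mounted at the origin on the work surface. World frame = base frame: x ahead of the robot, y to its left, z up, the work surface at z = 0. Lengths are in m, angles in rad, forces in N, time in s.
With the tool pointing down it reaches from about 0.375 to 0.9 m from the base axis. Payload 3.1 kg.
Tool frame: the origin (TCP) lies between the finger pads; the fingertips stand tip_reach ahead of it and the grasp point (between the pads) lies 3 mm ahead of it (tip_reach is the distance from the TCP to the fingertips, in m); y points along the fingers, z is the direction in which the jaws open and shut, and the axes are right-handed (so a half turn about y gives the same grasp; the last joint's range is limited). The gripper opens to 87 mm and grips with 3 to 60 N. Pads are 19 mm wide; open, the fingers measure 117 mm over their backs; the gripper's body (75 mm by 190 mm) begins 51 mm behind the grasp point.
Start: joints at [-1.357, 0.527, 1.433, -0, 1.181, -0.178], TCP at [0.239, -0.578, 0.245] pointing down, gripper open.
Joint ranges: [-3.08, 3.08], [-0.75, 2.2], [0.22, 2.44], [-1.43, 4.57], [0, 2.65], [-2.85, 2.85]. Speed limits (rad/s): [2.79, 2.79, 3.14, 3.14, 3.14, 3.14].

INTERFACE

Orientations are given as a rotation vector (axis times angle).
In Python, from bench import state, grab_frame, camera_params, hand_in, recognise, cut_out, tip_reach gives the robot as it stands. The module is installed in compiled form; this text tells all that it offers.
- The arm moves only by the tool carry_out, never from a script. Its argument "series" is a list of rows, each an object with "dp": the shift along the tool's x, y, z in m, a list of three; "roll": the turn about the tool's y in degrees; "claw": the opening, from 0 (shut) to 1 (fully open). A call has exactly 10 rows; each row is the pose to reach, as a shift and turn from the pose commanded when the call began, along the tool's axes at that moment; what a row does not reach only later rows make up. A row lasts 1/10 s, in which the tool goes at most 50 mm and 8.59 degrees, less where a joint would pass 70% of its speed; a pose out of reach is approached as far as the arm can. A call with a gripper value outside its range is refused whole. The fingers move at their own pace and stop on an object; the grip force is fixed at half the most. Time passes only in rows, so rows that repeat a pose let the fingers close, or fill a call up. It gives the time, the measured TCP pose, the force and the opening at its end, in the units of the state.
- state(): the state, without advancing time (a new reading comes with each control period).
- grab_frame(name): name is "scene" or "top" or "wrist"; returns the picture (420x560x3 uint8, red, green, blue); there is no depth.
- camera_params(name): a dict with "fx", "fy", "cx", "cy" (pixels), "xyz" and "attitude" of the camera in the world; the wrist camera has in their place "T_tool_cam" (4x4, takes a point from camera to tool coordinates, whose origin is the TCP and whose axes are the tool frame's). Camera axes: x right, y up, looking along -z (the intrinsics and any distortion apply to the point x, -y, -z); pixel columns grow to the right and rows downward; lengths in m; the calibration is good to about 2 mm. A picture is of the moment at which its call begins: read the wrist's pose just before it. camera_params takes no time and is no camera call.
- hand_in(): hands the job in, once; it reports no verdict.
Trained networks look in the newest picture that a camera, given by its name, has taken for a name from the list of things; names that differ only in an ending like _2 or _b are one class to them, and where a whole thing is asked for, a point or a joint stands for the part that bears it (a point fixed in the world has none). Each returns a list of dicts, best first, with "confidence" (0 to 1); they miss things now and then, are a little off and sometimes report something else, mostly with a low value. They report only what shows in the picture. A call takes as long as a camera call.
- recognise(camera, thing): "pixel" ([row, column] in pixels, amid what is visible of it).
- cut_out(camera, thing): "pixels" (420x560 bool, what is visible of it) and "pixel" ([row, column] in pixels, amid what is visible of it).
The state is a dict: "t": time; "joints": joint angles; "qd": joint speeds; "joint_efforts": joint torques, N m; "tool_pos": TCP position; "orientation": TCP orientation; "contact_force": force on the tool from outside, world axes, zero at the start; "moment": the same for the moment, N m; "gripper_width": finger opening in m.
Only numpy, scipy, OpenCV 4.12 (cv2) and the standard library are available. Lean on these libraries where they do the work, as an engineer would, in place of code of your own. Each camera call takes 0.05 s, during which the arm holds its last target.

## Working session

There is one attempt and no reset: what is moved stays moved. The work goes in short steps, Python scripts to look and compute and a tool call to move; the robot and the scene stay as the last step left them, time stands still between calls to the robot, and variables do not carry over. Pictures are saved under pics/ and viewed, and the job is handed in when it is done.

Besides the shell and the picture viewer there is one more tool, called after "Emit:" by a JSON object that holds its "fn" and its "kwargs", one argument or row to a line. carry_out: Moves the arm, as the interface text tells. Its arguments: {"type":"object","properties":{"series":{"type":"array","items":{"type":"object","properties":{"dp":{"type":"array","items":{"type":"number"}},"roll":{"type":"number"},"claw":{"type":"number"}}}}},"required":["series"]}

I'll start by looking at the state and the camera views.

```bash
ls; mkdir -p pics; python3 - <<'E'
from bench import *
import cv2, numpy as np
np.set_printoptions(precision=4,suppress=True)
s=state(); print(s); print(tip_reach if not callable(tip_reach) else tip_reach())
for n in ["scene","top","wrist"]:
    im=grab_frame(n); cv2.imwrite(f"pics/{n}0.png",im[:,:,::-1]); print(n,camera_params(n))
E
```

```text
pics
{'t': 0.0, 'joints': array([-1.3575,  0.5285,  1.4339, -0.    ,  1.1814, -0.1785]), 'qd': array([ 0.0007, -0.0005,  0.0002, -0.0005, -0.0012, -0.0022]), 'joint_efforts': array([ -0.0002, -44.0043, -17.6591,   0.0632,   0.0584,  -0.0002]), 'tool_pos': array([ 0.2385, -0.5769,  0.2436]), 'orientation': array([-0.3982,  2.0088, -2.0043]), 'contact_force': array([0.3059, 0.7142, 0.0229]), 'moment': array([-0.0059, -0.0307, -0.0233]), 'gripper_width': 0.08694039333077816}
0.022
scene {'fx': 385.12364381627015, 'fy': 385.12364381627015, 'cx': 275.4218391895691, 'cy': 208.5287977680412, 'xyz': array([0.8509, 0.3338, 0.9525]), 'attitude': array([0.201 , 0.7598, 2.5298])}
top {'fx': 398.9118348398041, 'fy': 398.9118348398041, 'cx': 277.9100220117084, 'cy': 205.42259648782704, 'xyz': array([ 0.3558, -0.1396,  1.1116]), 'attitude': array([ 0.1825, -0.1674, -1.4924])}
wrist {'fx': 357.04229918723007, 'fy': 357.04229918723007, 'cx': 283.37716886032626, 'cy': 217.97804687686303, 'T_tool_cam': array([[-0.0007, -0.9589, -0.2839, -0.0779],
       [-0.0015,  0.2839, -0.9589, -0.141 ],
       [ 1.    , -0.0003, -0.0017, -0.0012],
       [ 0.    ,  0.    ,  0.    ,  1.    ]])}
```

View pics/top0.png

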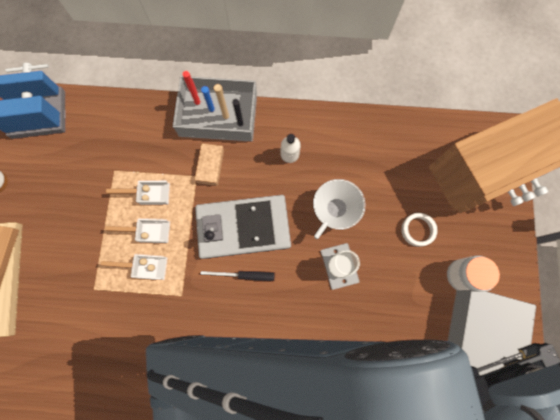

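View pics/scene0.png

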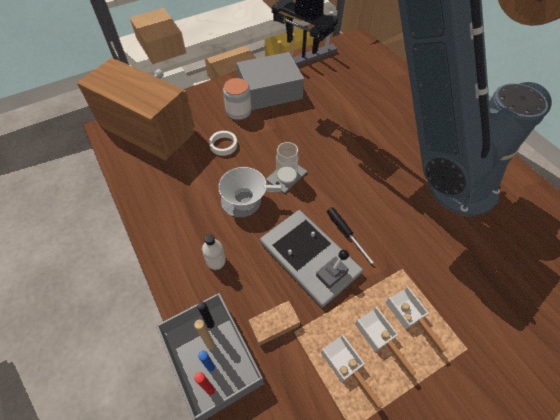

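View pics/wrist0.png

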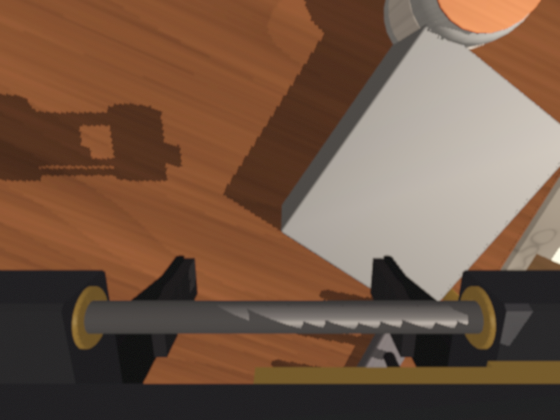

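```bash
cat > h.py <<'E'
import numpy as np, cv2
from scipy.spatial.transform import Rotation as R
from bench import *
np.set_printoptions(precision=4,suppress=True)
def pose():
    s=state(); return np.array(s["tool_pos"]),R.from_rotvec(s["orientation"]).as_matrix(),s
def cam(n):
    p=camera_params(n)
    if n=="wrist":
        t,Rm,_=pose(); T=np.eye(4);T[:3,:3]=Rm;T[:3,3]=t; T=T@np.array(p["T_tool_cam"])
        return p,T[:3,:3],T[:3,3]
    return p,R.from_rotvec(p["attitude"]).as_matrix(),np.array(p["xyz"])
def ray(c,px): # px=[row,col]
    p,Rm,o=c
    d=np.array([(px[1]-p["cx"])/p["fx"],-(px[0]-p["cy"])/p["fy"],-1.0])
    return o,Rm@d
def atz(c,px,z):
    o,d=ray(c,px); return o+d*(z-o[2])/d[2]
def proj(c,X):
    p,Rm,o=c
    q=(np.atleast_2d(X)-o)@Rm
    return np.c_[p["cy"]+p["fy"]*(-q[:,1])/(-q[:,2]), p["cx"]+p["fx"]*q[:,0]/(-q[:,2])]
def shot(n,fn=None):
    c=cam(n); im=grab_frame(n)
    if fn: cv2.imwrite(f"pics/{fn}.png",im[:,:,::-1])
    return c,im
E
python3 - <<'E'
from h import *
p,Rm,s=pose(); print(Rm)
print({k:v for k,v in camera_params("top").items()})
c=cam("top"); 
for n,px,z in [("pegL",(209,254),.047),("pegR",(239,257),.047),("jar",(265,343),.124),("funnel",(205,339),.075),("s0",(192,152),0),("s1",(231,152),0),("s2",(267,150),0)]: print(n,atz(c,px,z))
for t in ["polisher","dock","jar","funnel","scoop0","scoop1","barrel0","switch_tip","glue","driver","tape","block","pad","switch"]:
    for n in ["top"]:
        grab_frame(n); print(t,[(np.round(d["pixel"]),round(d["confidence"],2)) for d in recognise(n,t)])
E
```

```text
[[-0.9242 -0.0004  0.3819]
 [-0.3819  0.0016 -0.9242]
 [-0.0003 -1.     -0.0016]]
{'fx': 398.9118348398041, 'fy': 398.9118348398041, 'cx': 277.9100220117084, 'cy': 205.42259648782704, 'xyz': array([ 0.3558, -0.1396,  1.1116]), 'attitude': array([ 0.1825, -0.1674, -1.4924])}
pegL [ 0.5843 -0.056   0.047 ]
pegR [ 0.5026 -0.071   0.047 ]
jar [ 0.4431 -0.292   0.124 ]
funnel [ 0.6053 -0.2833  0.075 ]
s0 [0.6234 0.2453 0.    ]
s1 [0.5106 0.2291 0.    ]
s2 [0.4104 0.2204 0.    ]
polisher [(array([227., 240.]), 0.91), (array([275., 255.]), 0.22)]
dock [(array([229., 241.]), 0.67), (array([164., 211.]), 0.46)]
jar [(array([228., 240.]), 0.72), (array([193., 150.]), 0.68), (array([264., 341.]), 0.64)]
funnel [(array([199., 338.]), 0.88)]
scoop0 [(array([228., 150.]), 0.82), (array([267., 146.]), 0.66), (array([192., 151.]), 0.56)]
scoop1 [(array([192., 153.]), 0.98), (array([266., 146.]), 0.8), (array([226., 148.]), 0.79)]
barrel0 []
switch_tip [(array([234., 207.]), 0.58)]
glue [(array([150., 288.]), 0.85)]
driver [(array([276., 254.]), 0.75)]
tape [(array([230., 428.]), 0.81)]
block [(array([163., 209.]), 0.79), (array([188., 149.]), 0.48)]
pad [(array([209., 337.]), 0.63)]
switch [(array([234., 212.]), 0.59), (array([200., 340.]), 0.2)]
```

```bash
python3 - <<'E'
from h import *
a=cv2.imread("pics/top0.png"); 
c1=cv2.resize(a[160:300,90:290],None,fx=3.9,fy=3.9,interpolation=cv2.INTER_CUBIC); cv2.imwrite("pics/t1.png",c1)
c1=cv2.resize(a[170:300,280:400],None,fx=4.5,fy=4.5,interpolation=cv2.INTER_CUBIC); cv2.imwrite("pics/t2.png",c1)
b=cv2.imread("pics/scene0.png")
cv2.imwrite("pics/s1.png",cv2.resize(b[140:310,200:380],None,fx=3.5,fy=3.5,interpolation=cv2.INTER_CUBIC))
cv2.imwrite("pics/s2.png",cv2.resize(b[260:420,290:470],None,fx=3.7,fy=3.7,interpolation=cv2.INTER_CUBIC))
E
```

```text
(no output)
```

View pics/t1.png

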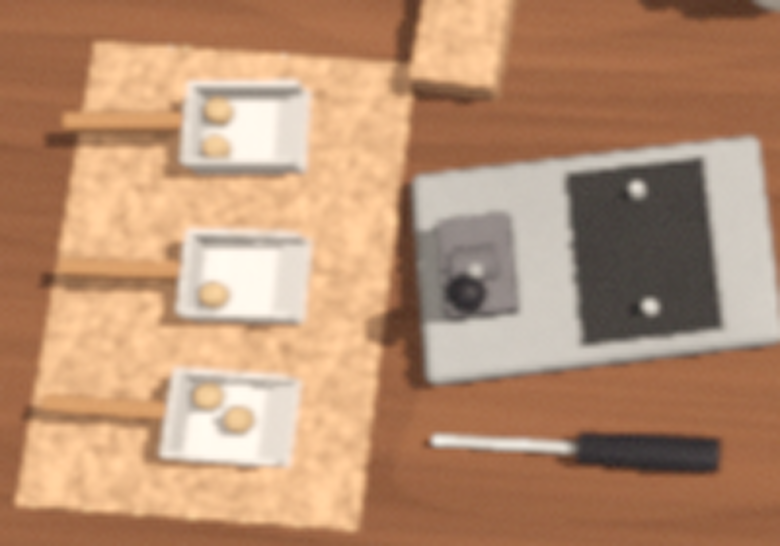

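View pics/t2.png

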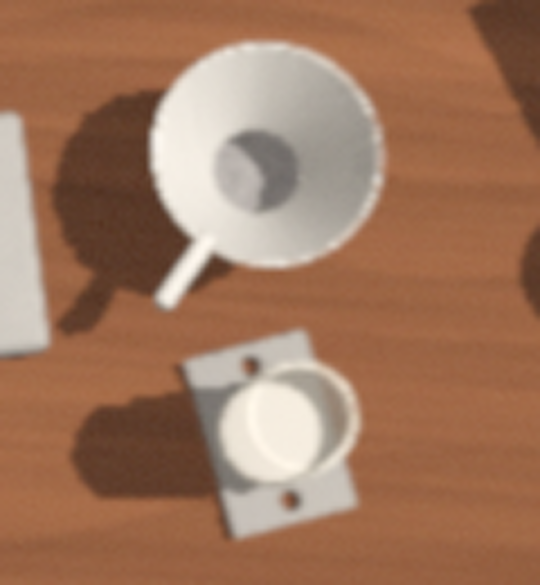

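View pics/s1.png

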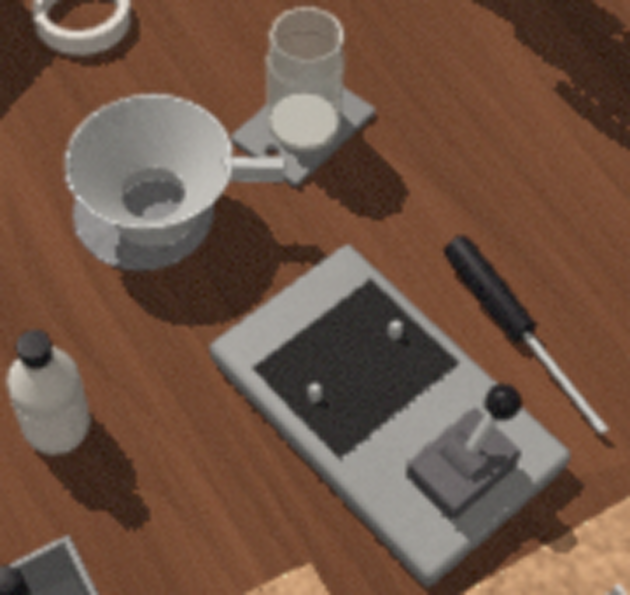

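View pics/s2.png

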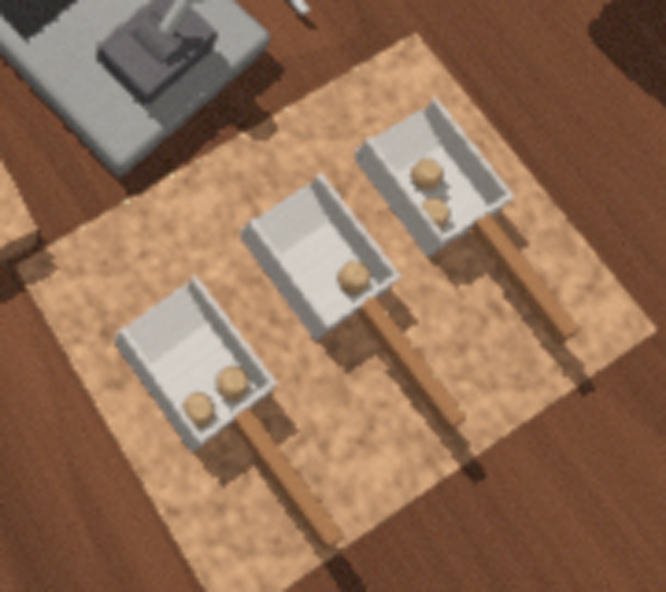

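```bash
python3 - <<'E'
from h import *
c=cam("top"); f=lambda r,cc,z: atz(c,(r,cc),z)
h1,h2=f(251.1,335.6,.008),f(280.9,344.4,.008)
print("jar",(h1+h2)/2, np.linalg.norm(h1-h2), np.degrees(np.arctan2(*(h1-h2)[[1,0]])))
p1,p2=f(208.2,253.3,.045),f(238.5,256.7,.045)
print("dock",(p1+p2)/2, np.linalg.norm(p1-p2), np.degrees(np.arctan2(*(p1-p2)[[1,0]])))
fc=f(204.4,339.3,.078); l=f(237.1,316.7,.078); print("fun",fc,l,np.linalg.norm(l-fc),np.degrees(np.arctan2(*(l-fc)[[1,0]])))
c=cam("scene"); g=lambda x,y: (140+y/3.5,200+x/3.5)
p1,p2=atz(c,g(315,389),.045),atz(c,g(396,327),.045); print("dock scene",(p1+p2)/2,np.linalg.norm(p1-p2), np.degrees(np.arctan2(*(p1-p2)[[1,0]])))
j=atz(c,g(306,38),.124); print("jar top scene",j)
fc=atz(c,g(149,157),.078); print("fun scene",fc)
c=cam("top"); print("jar top from top", atz(c,(170+420/4.5,280+304/4.5),.124))
print("switch tip top", atz(c,(160+293/3.9,90+464/3.9),.1046))
E
```

```text
jar [ 0.4503 -0.3016  0.008 ] 0.0837751414835578 18.844699293181673
dock [ 0.5455 -0.0618  0.045 ] 0.08418669101763665 11.138970135176987
fun [ 0.6063 -0.2836  0.078 ] [ 0.5145 -0.228   0.078 ] 0.10730609791905853 148.82249317316922
dock scene [ 0.547  -0.0594  0.045 ] 0.08333494903258248 10.532805641205648
jar top scene [ 0.4536 -0.2974  0.124 ]
fun scene [ 0.6074 -0.2845  0.078 ]
jar top from top [ 0.4479 -0.303   0.124 ]
switch tip top [0.4958 0.0481 0.1046]
```

```bash
cat >> h.py <<'E'
def to(x,y,z,yaw=None):
    """dp to reach; yaw = world direction (deg) of tool x; prints dp(mm) & roll"""
    p,Rm,s=pose(); cur=np.degrees(np.arctan2(Rm[1,0],Rm[0,0]))
    dp=Rm.T@(np.array([x,y,z])-p)
    r=0 if yaw is None else -(((yaw-cur)+180)%360-180)
    print("cur",p,"yaw",round(cur,2),"j",s["joints"],"F",s["contact_force"],"w",round(s["gripper_width"],4),"t",round(s["t"],2)); print("dp",np.round(dp,4),"roll",round(r,2))
E
python3 -c "
from h import *
to(.4505,-.300,.24)
p,Rm,s=pose(); x=Rm[:,0]; print(proj(cam('wrist'),[p+Rm[:,1]*.003]))
"
```

```text
cur [ 0.2387 -0.5776  0.2445] yaw -157.55 j [-1.3575  0.5275  1.4327  0.      1.1814 -0.1785] F [-0.5452  1.1037 -0.074 ] w 0.087 t 1.55
dp [-0.3018  0.0045 -0.1757] roll 0
[[293.4372 285.3258]]
```

Emit:
{"fn": "carry_out", "kwargs": {
  "series": [
    {"dp": [-0.04,0,-0.03],"roll": 0,"claw": 1},
    {"dp": [-0.08,0,-0.06],"roll": 0,"claw": 1},
    {"dp": [-0.12,0,-0.09],"roll": 0,"claw": 1},
    {"dp": [-0.16,0,-0.12],"roll": 0,"claw": 1},
    {"dp": [-0.2,0,-0.15],"roll": 0,"claw": 1},
    {"dp": [-0.22,0,-0.17],"roll": 0,"claw": 1},
    {"dp": [-0.23,0,-0.176],"roll": 0,"claw": 1},
    {"dp": [-0.23,0,-0.176],"roll": 0,"claw": 1},
    {"dp": [-0.23,0,-0.176],"roll": 0,"claw": 1},
    {"dp": [-0.23,0,-0.176],"roll": 0,"claw": 1}
  ]
}}

```text
t: 2.55
tool_pos: [0.3838, -0.329, 0.2446]
orientation: [-0.396, 2.006, -2.009]
contact_force: [0.2, -0.7, 1.0]
gripper_width: 0.0871
```

```bash
python3 -c "
from h import *
c,im=shot('wrist','w1'); to(.4505,-.300,.119)
"
```

```text
cur [ 0.3836 -0.3289  0.2445] yaw -157.67 j [-0.93    0.367   1.7287 -0.0004  1.0451  0.2513] F [-0.0234  0.5313  0.1784] w 0.0869 t 2.6
dp [-0.0728  0.1255 -0.0014] roll 0
```

View pics/w1.png

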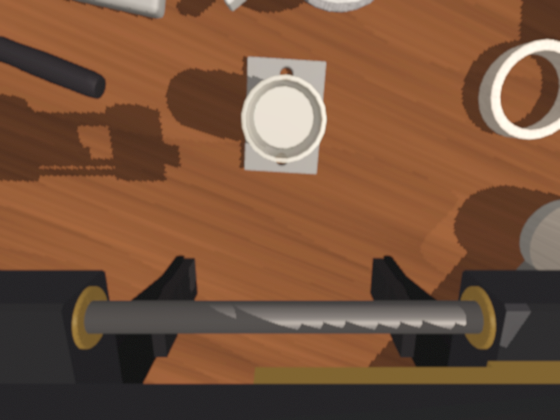

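```bash
python3 -c "
from h import *
c=cam('wrist')
print(atz(c,(119,284),.124), atz(c,(116,284.3),.008))
h1=atz(c,(72,287),.008);h2=atz(c,(161,281.5),.008);print(h1,h2)
for a,b in [((57,247),(62,326)),((171,246),(173,318)),((57,247),(171,246)),((62,326),(173,318))]:
  d=atz(c,a,.008)-atz(c,b,.008); print(np.linalg.norm(d),np.degrees(np.arctan2(d[1],d[0])))
j=(.4505,-.301); to(j[0],j[1],.119)
"
```

```text
[ 0.4514 -0.3008  0.124 ] [ 0.4525 -0.3012  0.008 ]
[ 0.492  -0.2878  0.008 ] [ 0.4093 -0.3158  0.008 ]
0.07712957968174919 109.05016216280175
0.07649923986745155 110.75125225266055
0.11137054333218122 20.168523520760054
0.10908887472561597 19.843092780113658
cur [ 0.3836 -0.3289  0.2445] yaw -157.67 j [-0.93    0.367   1.7287 -0.0004  1.0451  0.2513] F [-0.0234  0.5313  0.1784] w 0.0869 t 2.6
dp [-0.0725  0.1255 -0.0005] roll 0
```

Emit:
{"fn": "carry_out", "kwargs": {
  "series": [
    {"dp": [-0.04,0,-0.001],"roll": 0,"claw": 1},
    {"dp": [-0.073,0.01,-0.001],"roll": 0,"claw": 1},
    {"dp": [-0.073,0.05,-0.001],"roll": 0,"claw": 1},
    {"dp": [-0.073,0.09,-0.001],"roll": 0,"claw": 1},
    {"dp": [-0.073,0.115,-0.001],"roll": 0,"claw": 1},
    {"dp": [-0.073,0.126,-0.001],"roll": 0,"claw": 1},
    {"dp": [-0.073,0.126,-0.001],"roll": 0,"claw": 0.3},
    {"dp": [-0.073,0.126,-0.001],"roll": 0,"claw": 0.3},
    {"dp": [-0.073,0.126,-0.001],"roll": 0,"claw": 0.3},
    {"dp": [-0.073,0.126,-0.001],"roll": 0,"claw": 0.3}
  ]
}}

```text
t: 3.6
tool_pos: [0.4519, -0.2993, 0.12]
orientation: [-0.396, 2.003, -2.009]
contact_force: [1.3, -2.1, 1.6]
gripper_width: 0.0626
```

```bash
python3 -c "
from h import *
to(.546,-.0605,.2)
"
```

```text
cur [ 0.4519 -0.2993  0.12  ] yaw -157.56 j [-0.7912  0.5984  1.7522 -0.0001  0.7873  0.388 ] F [ 1.322  -2.0752  1.6063] w 0.0626 t 3.6
dp [-0.1782 -0.0804 -0.1845] roll 0
```

Emit:
{"fn": "carry_out", "kwargs": {
  "series": [
    {"dp": [0,0,0],"roll": 0,"claw": 0.2},
    {"dp": [0,0,0],"roll": 0,"claw": 0.2},
    {"dp": [0,0,0],"roll": 0,"claw": 0.2},
    {"dp": [0,-0.01,0],"roll": 0,"claw": 0.2},
    {"dp": [0,-0.04,0],"roll": 0,"claw": 0.2},
    {"dp": [0,-0.08,0],"roll": 0,"claw": 0.2},
    {"dp": [0,-0.11,0],"roll": 0,"claw": 0.2},
    {"dp": [0,-0.12,0],"roll": 0,"claw": 0.2},
    {"dp": [0,-0.12,0],"roll": 0,"claw": 0.2},
    {"dp": [0,-0.12,0],"roll": 0,"claw": 0.2}
  ]
}}

```text
t: 4.6
tool_pos: [0.4501, -0.2972, 0.2371]
orientation: [-0.4, 2.011, -2.004]
contact_force: [0.6, -0.1, -2.9]
gripper_width: 0.0598
```

```bash
python3 -c "
from h import *
shot('top','t3');c,im=shot('wrist','w2')
to(.546,-.0605,.24)
"
```

```text
cur [ 0.45   -0.2972  0.2365] yaw -157.55 j [-0.791   0.4246  1.6536  0.      1.0683  0.388 ] F [ 0.1835  1.0278 -3.2787] w 0.06 t 4.7
dp [-0.1791 -0.003  -0.1821] roll 0
```

View pics/w2.png

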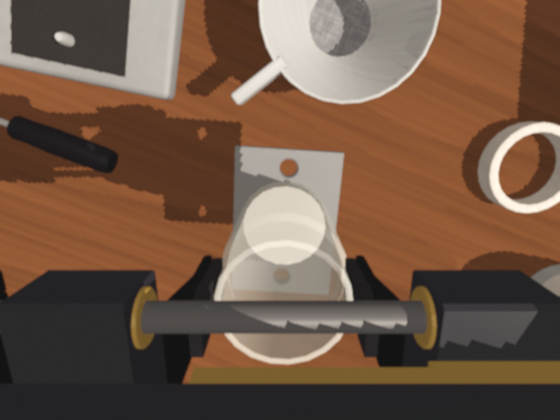

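```bash
python3 -c "
from h import *
c=cam('wrist');p,Rm,s=pose()
z=p[2]-.120+.008
h1=atz(c,(168,289),z);h2=atz(c,(277,282),z);d=h1-h2
print(h1,h2,np.linalg.norm(d),np.degrees(np.arctan2(d[1],d[0])),(h1+h2)/2-p, Rm.T@((h1+h2)/2-p))
rim=atz(c,(273,284),p[2]-.12+.124);print('rimish',Rm.T@(rim-p))
for a,b in [((148,236),(153,343))]:
  d=atz(c,a,z)-atz(c,b,z); print(np.linalg.norm(d),np.degrees(np.arctan2(d[1],d[0])))
"
```

```text
[ 0.4879 -0.2845  0.1245] [ 0.4075 -0.3123  0.1245] 0.08500641179388901 19.077476954480556 [-0.0023 -0.0012 -0.112 ] [0.0024 0.112  0.0008]
rimish [-0.0133 -0.004  -0.0006]
0.07493033174925262 109.86444590210137
```

```bash
cat >> h.py <<'E'
def rot(yaw): # tool R for given yaw of tool x, pointing down
    a=np.radians(yaw); x=np.array([np.cos(a),np.sin(a),0]); y=np.array([0,0,-1.]); return np.c_[x,y,np.cross(x,y)]
E
python3 -c "
from h import *
D=np.array([.546,-.0605,.22]); t=D-rot(-165.95)@np.array([.0024,0,.0004]); to(*t,-165.95)
"
```

```text
cur [ 0.45   -0.2972  0.2365] yaw -157.55 j [-0.791   0.4246  1.6536  0.      1.0683  0.388 ] F [ 0.1835  1.0278 -3.2787] w 0.06 t 4.7
dp [-0.1815  0.017  -0.1821] roll 8.4
```

Emit:
{"fn": "carry_out", "kwargs": {
  "series": [
    {"dp": [-0.03,0,-0.03],"roll": 1.4,"claw": 0.2},
    {"dp": [-0.06,0,-0.06],"roll": 2.8,"claw": 0.2},
    {"dp": [-0.09,0,-0.09],"roll": 4.2,"claw": 0.2},
    {"dp": [-0.12,0,-0.12],"roll": 5.6,"claw": 0.2},
    {"dp": [-0.15,0.01,-0.15],"roll": 7,"claw": 0.2},
    {"dp": [-0.17,0.016,-0.172],"roll": 8.4,"claw": 0.2},
    {"dp": [-0.18,0.017,-0.181],"roll": 8.4,"claw": 0.2},
    {"dp": [-0.1815,0.017,-0.182],"roll": 8.4,"claw": 0.2},
    {"dp": [-0.1815,0.017,-0.182],"roll": 8.4,"claw": 0.2},
    {"dp": [-0.1815,0.017,-0.182],"roll": 8.4,"claw": 0.2}
  ]
}}

```text
t: 5.7
tool_pos: [0.5492, -0.0622, 0.2215]
orientation: [-0.257, 2.091, -2.093]
contact_force: [1.1, 0.4, -2.7]
gripper_width: 0.0597
```

```bash
python3 -c "
from h import *
D=np.array([.546,-.0605,.22]); t=D-rot(-165.95)@np.array([.0024,0,.0004]); to(*t,-165.95)
shot('wrist','w3')
c,a=shot('scene');a=a[:,:,::-1];cv2.imwrite('pics/s3.png',cv2.resize(a[140:310,200:380],None,fx=3.5,fy=3.5,interpolation=cv2.INTER_CUBIC))
"
```

```text
cur [ 0.5492 -0.0622  0.2215] yaw -166.03 j [-0.3147  0.4598  1.64   -0.0007  1.0419  1.0126] F [ 1.0525  0.3747 -2.7207] w 0.0597 t 5.7
dp [ 0.0003  0.0015 -0.0029] roll -0.08
```

View pics/w3.png

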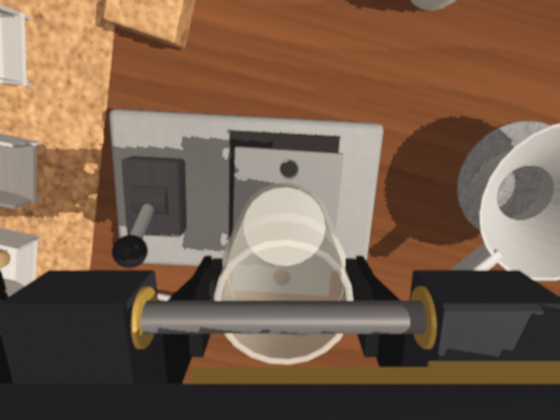

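View pics/s3.png

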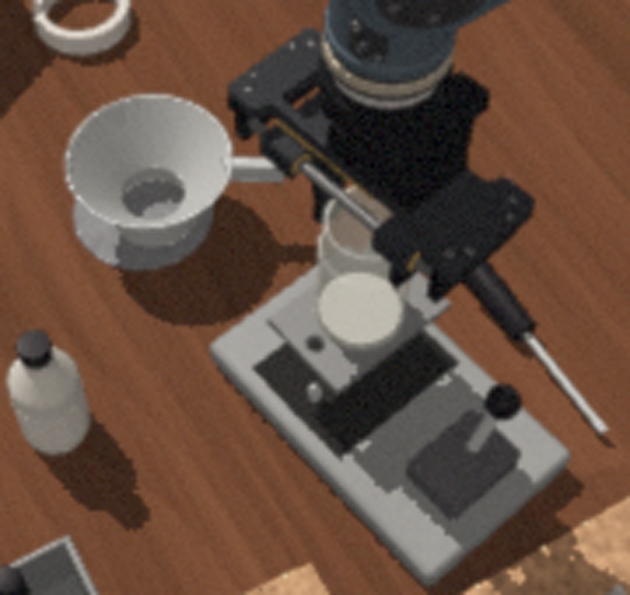

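```bash
python3 -c "
from h import *
c=cam('scene'); p,Rm,s=pose()
print('hole scene',atz(c,(140+343/3.5,200+315/3.5),p[2]-.12+.008))
print('peg scene',atz(c,(140+389/3.5,200+315/3.5),.045))
c=cam('wrist')
z=p[2]-.12+.008
h1=atz(c,(168.5,289),z);h2=atz(c,(277,282),z);d=h1-h2
print('holes wrist',h1,h2,(h1+h2)/2,np.degrees(np.arctan2(d[1],d[0])))
A=atz(c,(111,112),.03);B=atz(c,(125,383),.03);d=A-B;L=np.linalg.norm(d);u=d/L;ux=np.array([u[1],-u[0],0])
print('pol',L,np.degrees(np.arctan2(ux[1],ux[0])),'dock',(A+B)/2-75e-3*ux-35e-3*u)
print('exp peg px', proj(c,(A+B)/2-75e-3*ux-35e-3*u+np.array([[.042,0,0]])))
"
```

```text
hole scene [ 0.588  -0.0558  0.1097]
peg scene [ 0.5879 -0.0517  0.045 ]
holes wrist [ 0.5884 -0.0559  0.1097] [ 0.5052 -0.0714  0.1097] [ 0.5468 -0.0637  0.1097] 10.555115164219972
pol 0.24304286352444973 11.13064284257997 dock [ 0.5453 -0.0625  0.03  ]
exp peg px [[158.2937 294.0976]]
```

```bash
python3 -c "
from h import *
to(.5484,-.0593,.182)
"
```

```text
cur [ 0.5492 -0.0622  0.2217] yaw -166.06 j [-0.3149  0.4593  1.6401 -0.0004  1.0419  1.0128] F [-0.4155 -0.311  -3.2881] w 0.0603 t 5.8
dp [ 0.      0.0397 -0.0031] roll 0
```

Emit:
{"fn": "carry_out", "kwargs": {
  "series": [
    {"dp": [0,0.01,-0.003],"roll": 0,"claw": 0.2},
    {"dp": [0,0.025,-0.003],"roll": 0,"claw": 0.2},
    {"dp": [0,0.035,-0.003],"roll": 0,"claw": 0.2},
    {"dp": [0,0.0395,-0.003],"roll": 0,"claw": 0.2},
    {"dp": [0,0.0395,-0.003],"roll": 0,"claw": 0.2},
    {"dp": [0,0.0395,-0.003],"roll": 0,"claw": 0.2},
    {"dp": [0,0.0395,-0.003],"roll": 0,"claw": 0.2},
    {"dp": [0,0.0395,-0.003],"roll": 0,"claw": 0.2},
    {"dp": [0,0.0395,-0.003],"roll": 0,"claw": 0.2},
    {"dp": [0,0.0395,-0.003],"roll": 0,"claw": 0.2}
  ]
}}

```text
t: 6.8
tool_pos: [0.5488, -0.0579, 0.1823]
orientation: [-0.257, 2.091, -2.091]
contact_force: [-0.5, -0.6, -2.9]
gripper_width: 0.0599
```

```bash
python3 -c "
from h import *
to(.5484,-.0593,.182)
c,a=shot('wrist');a=a[:,:,::-1];cv2.imwrite('pics/w4.png',cv2.resize(a[100:300,180:400],None,fx=3.5,fy=3,interpolation=cv2.INTER_CUBIC))
c,a=shot('scene');a=a[:,:,::-1];cv2.imwrite('pics/s4.png',cv2.resize(a[190:290,240:350],None,fx=6,fy=6,interpolation=cv2.INTER_CUBIC))
"
```

```text
cur [ 0.5488 -0.0579  0.1823] yaw -165.95 j [-0.3076  0.5126  1.6797  0.      0.9487  1.0179] F [-0.4727 -0.5623 -2.8606] w 0.0599 t 6.8
dp [0.0007 0.0003 0.0013] roll 0
```

View pics/w4.png

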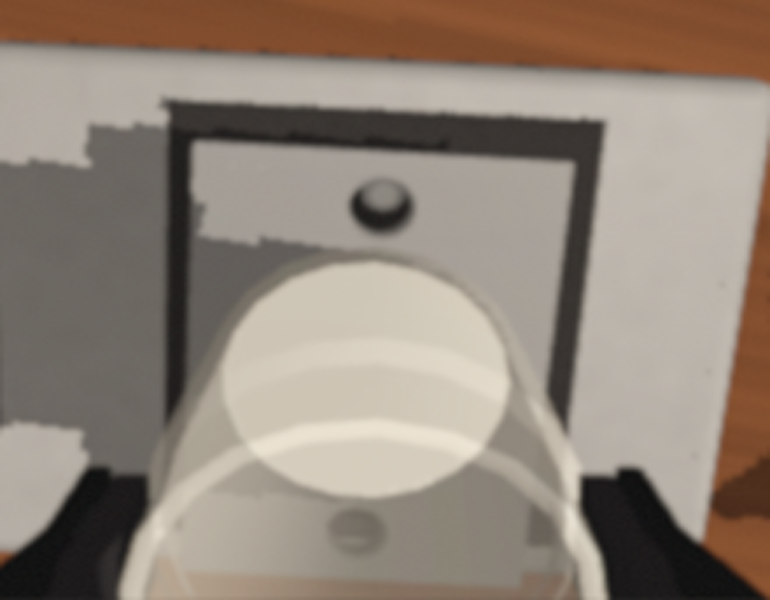

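View pics/s4.png

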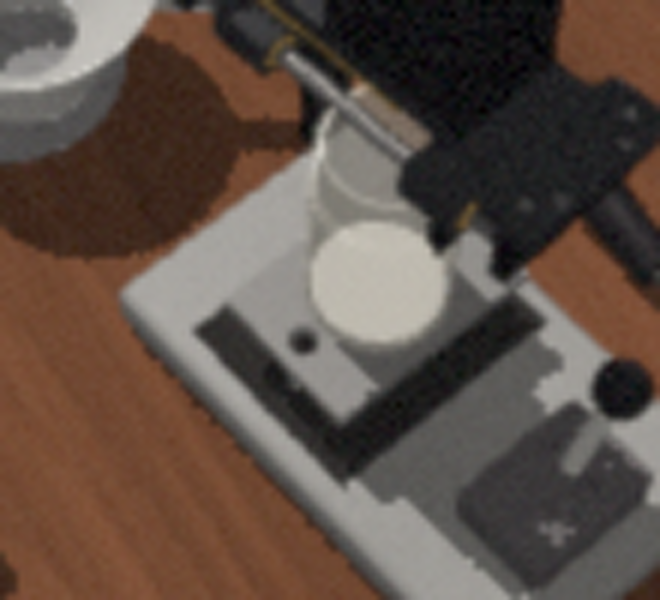

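```bash
python3 -c "
from h import *
c=cam('wrist');p,Rm,s=pose();z=p[2]-.12
hb=atz(c,(100+206/3,180+382/3.5),z+.008); pt=atz(c,(100+195/3,180+383/3.5),.047)
h2=atz(c,(100+534/3,180+357/3.5),z+.008)
print(hb,pt,pt-hb,h2,(hb+h2)/2)
print('pegs at',(hb+h2)/2+pt-hb,)
"
```

```text
[ 0.5878 -0.0516  0.0702] [ 0.5873 -0.0524  0.047 ] [-0.0005 -0.0008 -0.0232] [ 0.5039 -0.0673  0.0702] [ 0.5459 -0.0595  0.0702]
pegs at [ 0.5454 -0.0602  0.047 ]
```

Emit:
{"fn": "carry_out", "kwargs": {
  "series": [
    {"dp": [0.0005,0.004,0.0007],"roll": 0,"claw": 0.2},
    {"dp": [0.0005,0.01,0.0007],"roll": 0,"claw": 0.2},
    {"dp": [0.0005,0.015,0.0007],"roll": 0,"claw": 0.2},
    {"dp": [0.0005,0.019,0.0007],"roll": 0,"claw": 0.2},
    {"dp": [0.0005,0.023,0.0007],"roll": 0,"claw": 0.2},
    {"dp": [0.0005,0.026,0.0007],"roll": 0,"claw": 0.2},
    {"dp": [0.0005,0.029,0.0007],"roll": 0,"claw": 0.2},
    {"dp": [0.0005,0.031,0.0007],"roll": 0,"claw": 0.2},
    {"dp": [0.0005,0.031,0.0007],"roll": 0,"claw": 0.2},
    {"dp": [0.0005,0.031,0.0007],"roll": 0,"claw": 0.2}
  ]
}}

```text
t: 7.9
tool_pos: [0.548, -0.0589, 0.1521]
orientation: [-0.259, 2.091, -2.091]
contact_force: [-2.5, -1.5, 6.2]
gripper_width: 0.06
```

```bash
python3 -c "
from h import *
to(.5484,-.0593,.152)
c,a=shot('wrist');a=a[:,:,::-1];cv2.imwrite('pics/w5.png',cv2.resize(a[100:300,180:400],None,fx=3.5,fy=3,interpolation=cv2.INTER_CUBIC))
"
```

```text
cur [ 0.548  -0.0589  0.1521] yaw -165.92 j [-0.3096  0.5573  1.705  -0.0008  0.8795  1.016 ] F [-2.4782 -1.5361  6.1963] w 0.06 t 7.9
dp [-0.0003  0.0001  0.0005] roll 0
```

View pics/w5.png

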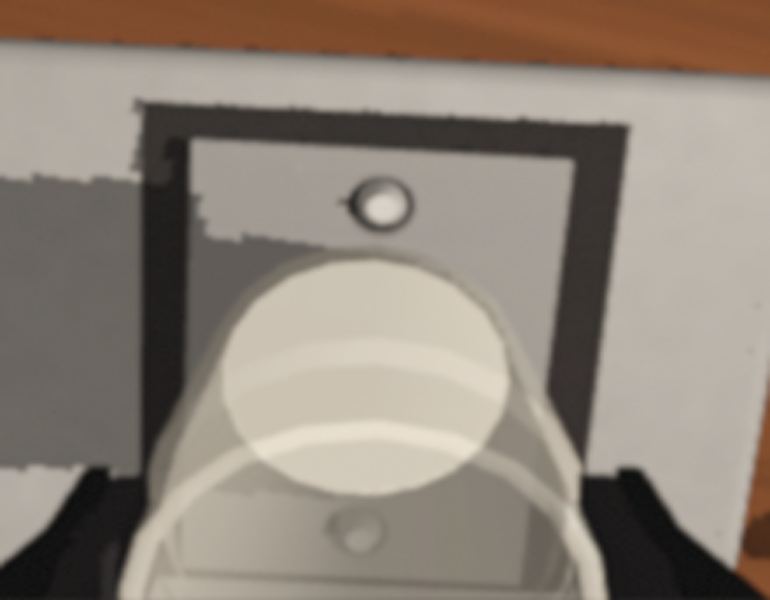

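Emit:
{"fn": "carry_out", "kwargs": {
  "series": [
    {"dp": [0,0.001,0],"roll": 0,"claw": 0.2},
    {"dp": [0,0.001,0],"roll": 0,"claw": 1},
    {"dp": [0,0.001,0],"roll": 0,"claw": 1},
    {"dp": [0,0,0],"roll": 0,"claw": 1},
    {"dp": [0,0,0],"roll": 0,"claw": 1},
    {"dp": [0,-0.01,0],"roll": 0,"claw": 1},
    {"dp": [0,-0.03,0],"roll": 0,"claw": 1},
    {"dp": [0,-0.06,0],"roll": 0,"claw": 1},
    {"dp": [0,-0.09,0],"roll": 0,"claw": 1},
    {"dp": [0,-0.1,0],"roll": 0,"claw": 1}
  ]
}}

```text
t: 8.95
tool_pos: [0.5502, -0.0592, 0.2547]
orientation: [-0.251, 2.085, -2.091]
contact_force: [0.8, 0.4, -0.6]
gripper_width: 0.0871
```

```bash
python3 -c "
from h import *
c,a=shot('wrist','w6'); to(.606,-.284,.2)
"
```

```text
cur [ 0.5503 -0.0591  0.2548] yaw -165.94 j [-0.3091  0.416   1.6069  0.0001  1.1114  1.0163] F [ 0.5235 -0.5227 -0.4714] w 0.0866 t 9.0
dp [0.0009 0.0557 0.2315] roll 0
```

View pics/w6.png

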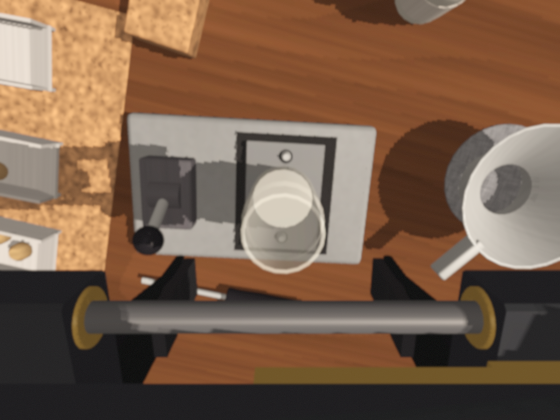

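```bash
python3 -c "
from h import *
a=np.radians(148.8);u=np.array([np.cos(a),np.sin(a)]);g=np.array([.6065,-.284])+.089*u
to(g[0],g[1],.19,148.8)
"
```

```text
cur [ 0.5503 -0.0591  0.2548] yaw -165.94 j [-0.3091  0.416   1.6069  0.0001  1.1114  1.0163] F [ 0.5235 -0.5227 -0.4714] w 0.0866 t 9.0
dp [0.0631 0.0651 0.1683] roll 45.26
```

Emit:
{"fn": "carry_out", "kwargs": {
  "series": [
    {"dp": [0.01,0,0.03],"roll": 7,"claw": 1},
    {"dp": [0.02,0,0.06],"roll": 14,"claw": 1},
    {"dp": [0.03,0,0.09],"roll": 21,"claw": 1},
    {"dp": [0.045,0.02,0.13],"roll": 28,"claw": 0.7},
    {"dp": [0.055,0.04,0.15],"roll": 35,"claw": 0.7},
    {"dp": [0.06,0.06,0.165],"roll": 42,"claw": 0.7},
    {"dp": [0.063,0.065,0.168],"roll": 45.3,"claw": 0.7},
    {"dp": [0.063,0.065,0.168],"roll": 45.3,"claw": 0.7},
    {"dp": [0.063,0.065,0.168],"roll": 45.3,"claw": 0.7},
    {"dp": [0.063,0.065,0.168],"roll": 45.3,"claw": 0.7}
  ]
}}

```text
t: 10.0
tool_pos: [0.5283, -0.2365, 0.1863]
orientation: [-0.534, -1.915, 1.914]
contact_force: [0.4, -0.7, 0.4]
gripper_width: 0.061
```

```bash
python3 -c "
from h import *
c,a=shot('wrist','w7')
u=rot(148.8)[:2,0];g=np.array([.6065,-.284])+.089*u
to(g[0],g[1],.069,148.8)
"
```

```text
cur [ 0.5284 -0.2365  0.1865] yaw 148.84 j [-0.6138  0.5385  1.6083  0.0001  0.994   1.5008] F [ 0.8239  1.2141 -0.4817] w 0.0614 t 10.05
dp [-0.0023  0.1175  0.0002] roll 0.04
```

View pics/w7.png

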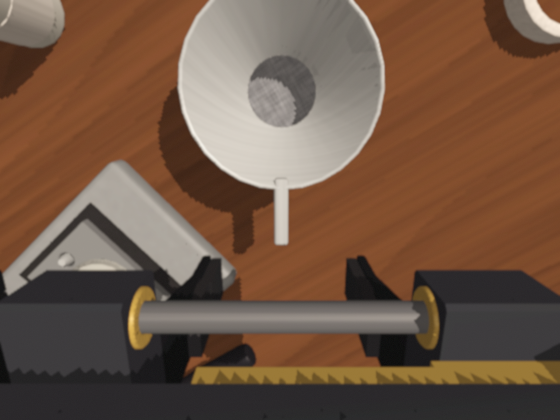

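```bash
python3 -c "
from h import *
c=cam('wrist');p,Rm,s=pose()
for n,px in [('rimL',(78,180.5)),('rimR',(78,385)),('rimbot',(188,282)),('lugend',(244,281.5)),('lugroot',(180,281.5))]:
  X=atz(c,px,.078);print(n,X,Rm.T@(X-p))
X=atz(c,(91,282),.030);print('throat',X,Rm.T@(X-p))
"
```

```text
rimL [ 0.6479 -0.2298  0.078 ] [-0.0987  0.1086 -0.0676]
rimR [ 0.5789 -0.3442  0.078 ] [-0.0988  0.1086  0.066 ]
rimbot [ 0.5512 -0.2487  0.078 ] [-0.0257  0.1085 -0.0014]
lugend [ 0.5151 -0.2264  0.078 ] [ 0.0167  0.1085 -0.0017]
lugroot [ 0.5563 -0.2514  0.078 ] [-0.0315  0.1085 -0.0017]
throat [ 0.6092 -0.2837  0.03  ] [-0.0934  0.1566 -0.0014]
```

Emit:
{"fn": "carry_out", "kwargs": {
  "series": [
    {"dp": [-0.003,0.04,-0.0015],"roll": 0,"claw": 0.7},
    {"dp": [-0.003,0.08,-0.0015],"roll": 0,"claw": 0.7},
    {"dp": [-0.003,0.105,-0.0015],"roll": 0,"claw": 0.7},
    {"dp": [-0.003,0.1165,-0.0015],"roll": 0,"claw": 0.7},
    {"dp": [-0.003,0.1175,-0.0015],"roll": 0,"claw": 0.7},
    {"dp": [-0.003,0.1175,-0.0015],"roll": 0,"claw": 0.3},
    {"dp": [-0.003,0.1175,-0.0015],"roll": 0,"claw": 0},
    {"dp": [-0.003,0.1175,-0.0015],"roll": 0,"claw": 0},
    {"dp": [-0.003,0.1175,-0.0015],"roll": 0,"claw": 0},
    {"dp": [-0.003,0.1175,-0.0015],"roll": 0,"claw": 0}
  ]
}}

```text
t: 11.05
tool_pos: [0.5316, -0.2374, 0.0692]
orientation: [-0.536, -1.913, 1.914]
contact_force: [0.2, -0.3, 0.4]
gripper_width: 0.0291
```

Emit:
{"fn": "carry_out", "kwargs": {
  "series": [
    {"dp": [0,0,0],"roll": 0,"claw": 0},
    {"dp": [0,0,0],"roll": 0,"claw": 0},
    {"dp": [0,-0.01,0],"roll": 0,"claw": 0},
    {"dp": [0,-0.03,0],"roll": 0,"claw": 0},
    {"dp": [0,-0.06,0],"roll": 0,"claw": 0},
    {"dp": [0,-0.1,0],"roll": 0,"claw": 0},
    {"dp": [0,-0.14,0],"roll": 0,"claw": 0},
    {"dp": [0,-0.16,0],"roll": 0,"claw": 0},
    {"dp": [0,-0.16,0],"roll": 0,"claw": 0},
    {"dp": [0,-0.16,0],"roll": 0,"claw": 0}
  ]
}}

```text
t: 12.05
tool_pos: [0.5307, -0.2368, 0.2284]
orientation: [-0.534, -1.913, 1.913]
contact_force: [1.2, 0.4, -1.0]
gripper_width: 0.01
```

```bash
python3 -c "
from h import *
c,a=shot('wrist','w8');shot('scene','s8')
u=rot(148.8)[:2,0];g=np.array([.5454,-.0602])+.0905*u
to(g[0],g[1],.229)
"
```

```text
cur [ 0.5301 -0.2364  0.2267] yaw 148.74 j [-0.612   0.4901  1.563  -0.      1.0927  1.5044] F [-0.1559  0.5143 -1.4178] w 0.0097 t 12.15
dp [ 0.1688 -0.0015 -0.1585] roll 0
```

View pics/w8.png

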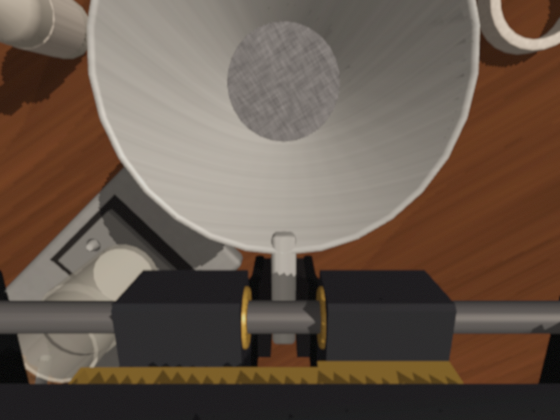

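View pics/s8.png

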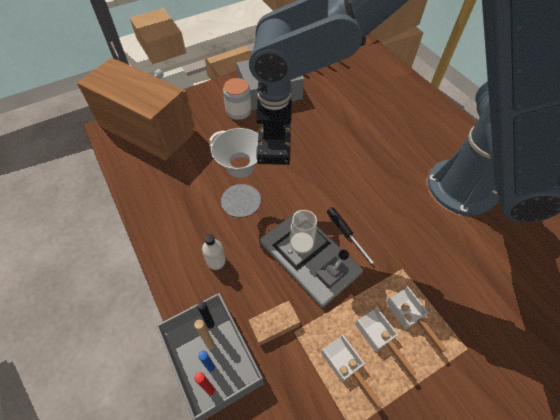

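```bash
python3 -c "
from h import *
c=cam('wrist');p,Rm,s=pose()
for tilt in (0,5):
  # tilt about jaw axis through grasp, deg; funnel side drops
  ctr=lambda d,h: p+Rm[:,0]*0+ Rm@ (R.from_rotvec([0,0,np.radians(tilt)]).as_matrix()@np.array([-.0905+d,-h+.003,0]))
  # heights rel. to grasp pt: rim +.009 , throat -.039
  print(tilt,'rim near',proj(c,ctr(.068,.012)),'rim far',proj(c,ctr(-.068,.012)),'throat near',proj(c,ctr(.026,-.036)),'throat far',proj(c,ctr(-.026,-.036)))
ct=cam('scene');print('pad scene',atz(ct,(200,241),.003))
ct,im=shot('top','t8')
"
```

```text
0 rim near [[255.602  284.7324]] rim far [[-180.2959  285.581 ]] throat near [[139.1508 284.3914]] throat far [[ 21.6686 284.5684]]
5 rim near [[259.539  284.7534]] rim far [[-216.0521  285.9671]] throat near [[133.2304 284.4522]] throat far [[  7.887  284.6936]]
pad scene [ 0.6162 -0.2892  0.003 ]
```

View pics/t8.png

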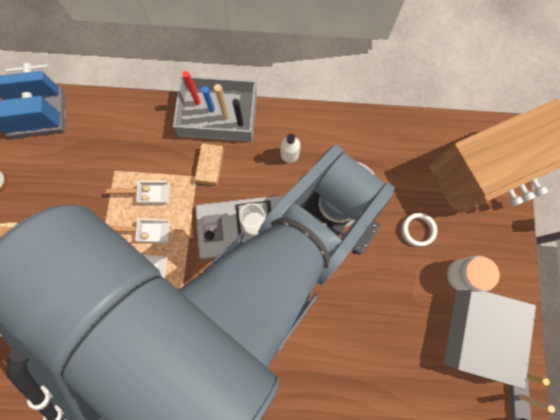

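Emit:
{"fn": "carry_out", "kwargs": {
  "series": [
    {"dp": [0.0,-0.02,0],"roll": 0,"claw": 0},
    {"dp": [0.02,-0.027,-0.02],"roll": 0,"claw": 0},
    {"dp": [0.05,-0.027,-0.05],"roll": 0,"claw": 0},
    {"dp": [0.08,-0.027,-0.08],"roll": 0,"claw": 0},
    {"dp": [0.11,-0.027,-0.11],"roll": 0,"claw": 0},
    {"dp": [0.14,-0.027,-0.135],"roll": 0,"claw": 0},
    {"dp": [0.16,-0.027,-0.151],"roll": 0,"claw": 0},
    {"dp": [0.168,-0.027,-0.158],"roll": 0,"claw": 0},
    {"dp": [0.169,-0.027,-0.158],"roll": 0,"claw": 0},
    {"dp": [0.169,-0.027,-0.158],"roll": 0,"claw": 0}
  ]
}}

```text
t: 13.2
tool_pos: [0.4694, -0.0153, 0.2552]
orientation: [-0.535, -1.913, 1.914]
contact_force: [0.0, -0.4, -1.4]
gripper_width: 0.0096
```

```bash
python3 -c "
from h import *
c,a=shot('wrist','w9');c,a=shot('scene');a=a[:,:,::-1];cv2.imwrite('pics/s9.png',cv2.resize(a[140:310,200:380],None,fx=3.5,fy=3.5,interpolation=cv2.INTER_CUBIC))
u=rot(148.8)[:2,0];g=np.array([.5454,-.0602])+.091*u
to(g[0],g[1],.252)
"
```

```text
cur [ 0.4697 -0.0158  0.2554] yaw 148.67 j [-0.2717  0.3042  1.7961 -0.0004  1.0406  1.8461] F [ 0.767   0.1358 -1.3722] w 0.0098 t 13.3
dp [ 0.0033  0.0034 -0.0012] roll 0
```

View pics/w9.png

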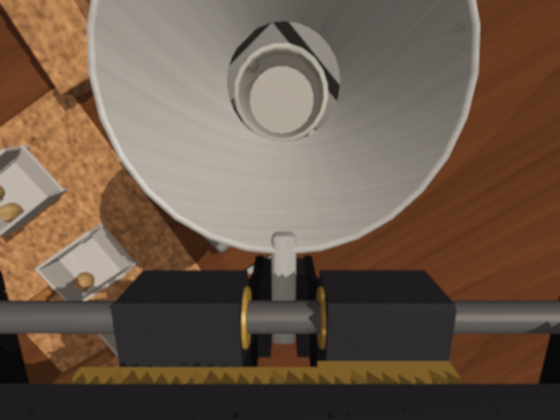

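View pics/s9.png

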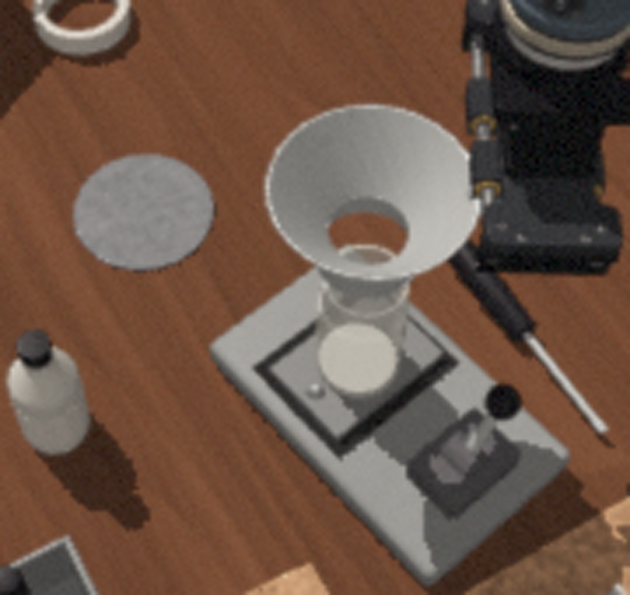

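```bash
python3 -c "
from h import *
c=cam('wrist');p,Rm,s=pose()
t=atz(c,(82,283),p[2]-.0692+.003+.027); j=atz(c,(92,281.5),.156)
print(t,j,'move tool frame',Rm.T@(j-t))
"
```

```text
[ 0.5478 -0.0625  0.2162] [ 0.5472 -0.0611  0.156 ] move tool frame [ 0.0013  0.0602 -0.0009]
```

Emit:
{"fn": "carry_out", "kwargs": {
  "series": [
    {"dp": [0.0015,0.01,-0.001],"roll": 0,"claw": 0},
    {"dp": [0.0015,0.025,-0.001],"roll": 0,"claw": 0},
    {"dp": [0.0015,0.033,-0.001],"roll": 0,"claw": 0},
    {"dp": [0.0015,0.04,-0.001],"roll": 0,"claw": 0},
    {"dp": [0.0015,0.046,-0.001],"roll": 0,"claw": 0},
    {"dp": [0.0015,0.051,-0.001],"roll": 0,"claw": 0},
    {"dp": [0.0015,0.056,-0.001],"roll": 0,"claw": 0},
    {"dp": [0.0015,0.06,-0.001],"roll": 0,"claw": 0},
    {"dp": [0.0015,0.061,-0.001],"roll": 0,"claw": 0},
    {"dp": [0.0015,0.061,-0.001],"roll": 0,"claw": 0}
  ]
}}

```text
t: 14.3
tool_pos: [0.468, -0.0126, 0.1951]
orientation: [-0.535, -1.914, 1.914]
contact_force: [-2.0, 2.1, 3.9]
gripper_width: 0.01
```

```bash
python3 -c "
from h import *
c,a=shot('wrist','w10');c,a=shot('scene');a=a[:,:,::-1];cv2.imwrite('pics/s10.png',cv2.resize(a[140:310,200:380],None,fx=3.5,fy=3.5,interpolation=cv2.INTER_CUBIC))
to(.51,.23,.252)
"
```

```text
cur [ 0.468  -0.0127  0.1951] yaw 148.76 j [-0.2665  0.3956  1.8691  0.0001  0.8764  1.8494] F [-1.4186  0.6927  3.5242] w 0.0097 t 14.4
dp [ 0.09   -0.0569 -0.2293] roll 0
```

View pics/w10.png

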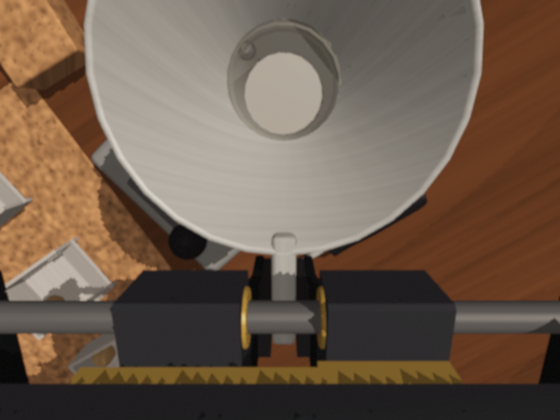

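View pics/s10.png

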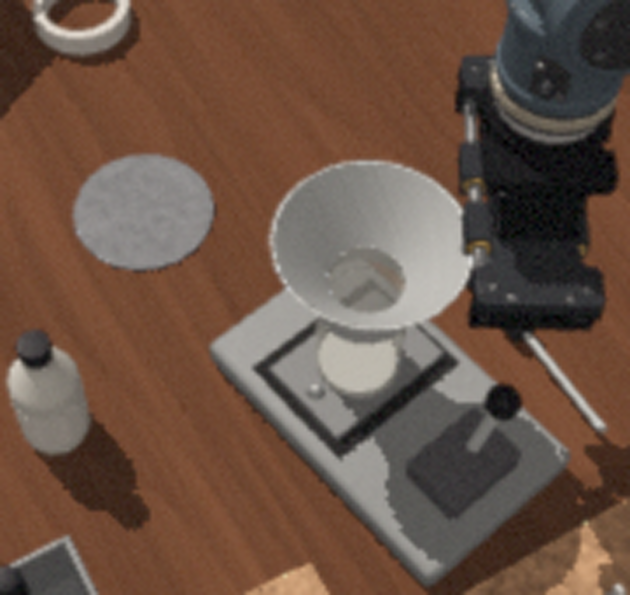

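Emit:
{"fn": "carry_out", "kwargs": {
  "series": [
    {"dp": [0,0.002,0],"roll": 0,"claw": 0},
    {"dp": [0,0.002,0],"roll": 0,"claw": 0},
    {"dp": [0,0.0,0],"roll": 0,"claw": 0.4},
    {"dp": [0,0.0,0],"roll": 0,"claw": 0.4},
    {"dp": [0,0.0,0],"roll": 0,"claw": 0.4},
    {"dp": [0,-0.01,0],"roll": 0,"claw": 0.4},
    {"dp": [0,-0.04,0],"roll": 0,"claw": 0.4},
    {"dp": [0,-0.07,0],"roll": 0,"claw": 0.4},
    {"dp": [0,-0.08,0],"roll": 0,"claw": 0.4},
    {"dp": [0,-0.08,0],"roll": 0,"claw": 0.4}
  ]
}}

```text
t: 15.4
tool_pos: [0.4691, -0.0132, 0.2762]
orientation: [-0.54, -1.915, 1.915]
contact_force: [1.1, 0.1, 0.5]
gripper_width: 0.035
```

```bash
python3 -c "
from h import *
c,a=shot('scene');a=a[:,:,::-1];cv2.imwrite('pics/s11.png',cv2.resize(a[140:400,200:460],None,fx=3,fy=2.3,interpolation=cv2.INTER_CUBIC))
c,a=shot('top');a=a[:,:,::-1];cv2.imwrite('pics/t11.png',cv2.resize(a[140:300,80:300],None,fx=3.6,fy=3.6,interpolation=cv2.INTER_CUBIC))
to(.51,.23,.252,180)
"
```

```text
cur [ 0.4674 -0.0127  0.274 ] yaw 148.75 j [-0.2668  0.276   1.7762 -0.      1.0905  1.8494] F [-0.156   0.3317 -0.1387] w 0.035 t 15.5
dp [ 0.0895  0.022  -0.2296] roll -31.25
```

View pics/s11.png

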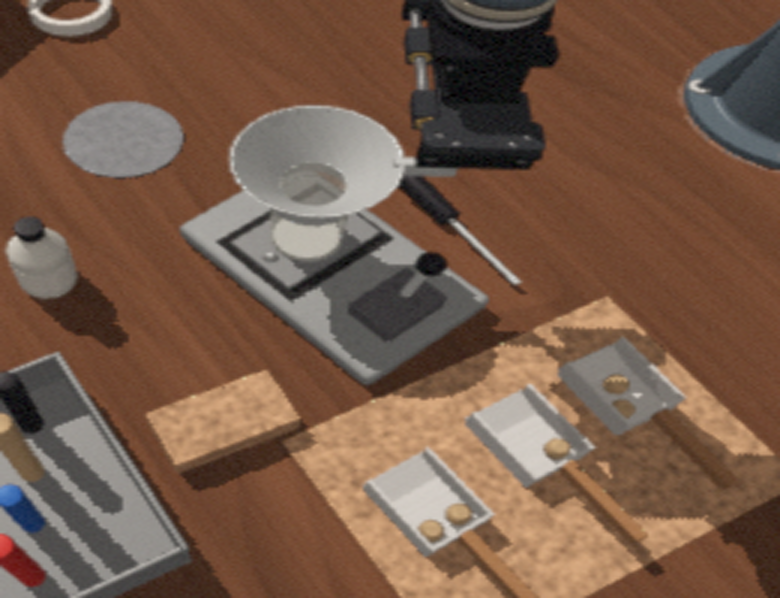

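View pics/t11.png

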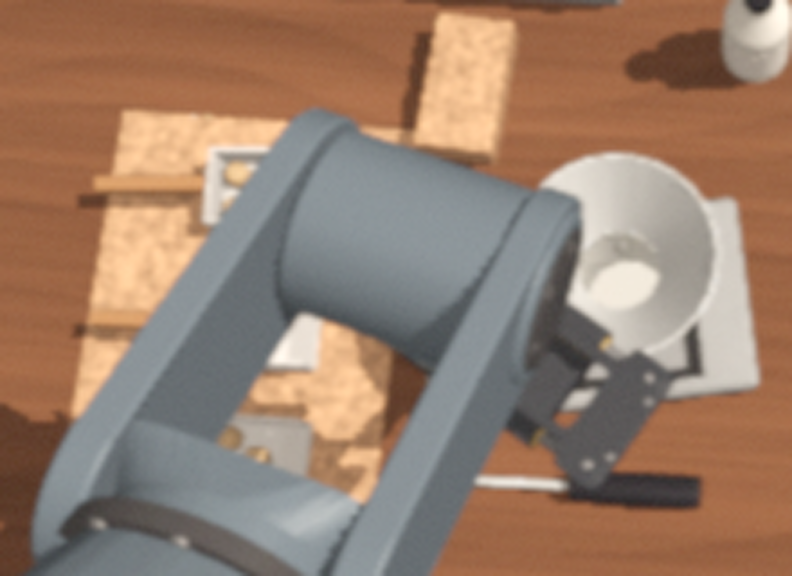

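Emit:
{"fn": "carry_out", "kwargs": {
  "series": [
    {"dp": [0.02,0,-0.04],"roll": -8,"claw": 0.6},
    {"dp": [0.04,0,-0.08],"roll": -16,"claw": 0.6},
    {"dp": [0.06,0,-0.12],"roll": -24,"claw": 0.6},
    {"dp": [0.07,0,-0.16],"roll": -32,"claw": 0.6},
    {"dp": [0.08,0.01,-0.2],"roll": -40,"claw": 0.6},
    {"dp": [0.09,0.02,-0.22],"roll": -48,"claw": 0.6},
    {"dp": [0.09,0.03,-0.23],"roll": -56,"claw": 0.6},
    {"dp": [0.09,0.03,-0.23],"roll": -64,"claw": 0.6},
    {"dp": [0.09,0.03,-0.23],"roll": -72,"claw": 0.6},
    {"dp": [0.09,0.03,-0.23],"roll": -80,"claw": 0.6}
  ]
}}

```text
t: 16.5
tool_pos: [0.5092, 0.2304, 0.2421]
orientation: [-0.787, 1.715, -1.713]
contact_force: [0.2, 0.2, 0.6]
gripper_width: 0.0523
```

Emit:
{"fn": "carry_out", "kwargs": {
  "series": [
    {"dp": [0,0,0],"roll": -8,"claw": 0.6},
    {"dp": [0,0,0],"roll": -16,"claw": 0.6},
    {"dp": [0,0,0],"roll": -24,"claw": 0.6},
    {"dp": [0,0,0],"roll": -32,"claw": 0.6},
    {"dp": [0,0,0],"roll": -39,"claw": 0.6},
    {"dp": [0,0,0],"roll": -41,"claw": 0.6},
    {"dp": [0,0,0],"roll": -41,"claw": 0.6},
    {"dp": [0,0,0],"roll": -41,"claw": 0.6},
    {"dp": [0,0,0],"roll": -41,"claw": 0.6},
    {"dp": [0,0,0],"roll": -41,"claw": 0.6}
  ]
}}

```text
t: 17.5
tool_pos: [0.5103, 0.2304, 0.2442]
orientation: [-1.208, 1.213, -1.213]
contact_force: [-1.1, 0.6, 0.5]
gripper_width: 0.0522
```

```bash
python3 -c "
from h import *
c,a=shot('wrist','w12')
c,a=shot('scene');a=a[:,:,::-1];cv2.imwrite('pics/s12.png',cv2.resize(a[140:420,200:480],None,fx=2.8,fy=2.1,interpolation=cv2.INTER_CUBIC))
to(.51,.23,.252,-90)
"
```

```text
cur [0.5104 0.2304 0.2445] yaw -90.26 j [0.2246 0.4402 1.5976 0.     1.104  0.2292] F [-0.1852  0.5835  0.4564] w 0.0522 t 17.6
dp [ 0.0004 -0.0075 -0.0004] roll -0.26
```

View pics/w12.png

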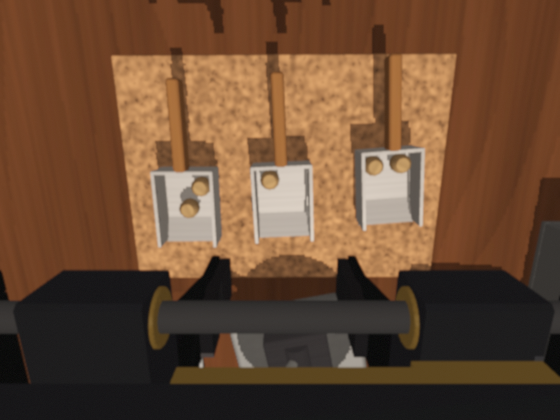

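View pics/s12.png

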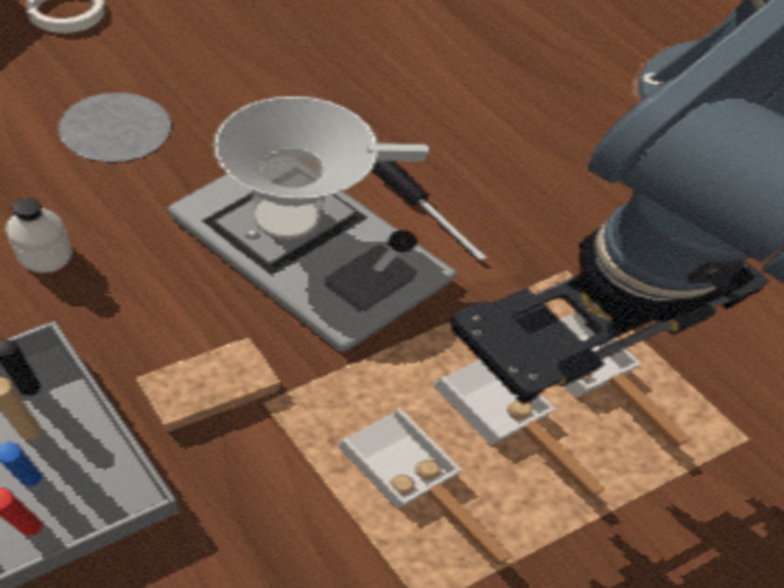

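```bash
python3 -c "
from h import *
a=cv2.imread('pics/w12.png');cv2.imwrite('pics/w12z.png',cv2.resize(a[140:260,140:440],None,fx=2.66,fy=4,interpolation=cv2.INTER_CUBIC))
c=cam('wrist')
for n,px in [('A1',(187,201)),('A2',(209,189)),('B1',(180,270)),('C1',(166,375)),('C2',(163,402))]:
  print(n,atz(c,px,.026))
for n,px in [('A backwall l',(171,153)),('A back r',(169,217)),('Afront l',(244,158)),('A fr',(244,217)),('Bbl',(168,251)),('Bbr',(166,311)),('Bfl',(240,257)),('Bfr',(238,314)),('Cbl',(152,357)),('Cbr',(149,421)),('Cfl',(227,364)),('Cfr',(224,422))]: print(n,atz(c,px,.038)[:2])
"
```

```text
A1 [0.4258 0.236  0.026 ]
A2 [0.4116 0.2127 0.026 ]
B1 [0.4965 0.2429 0.026 ]
C1 [0.6024 0.2568 0.026 ]
C2 [0.6293 0.2597 0.026 ]
A backwall l [0.3828 0.2545]
A back r [0.4454 0.2562]
Afront l [0.3798 0.1784]
A fr [0.441  0.1782]
Bbl [0.4786 0.2571]
Bbr [0.5371 0.2588]
Bfl [0.4826 0.1825]
Bfr [0.5415 0.1844]
Cbl [0.5811 0.2721]
Cbr [0.6424 0.2747]
Cfl [0.5924 0.1962]
Cfr [0.6514 0.1992]
```

View pics/w12z.png

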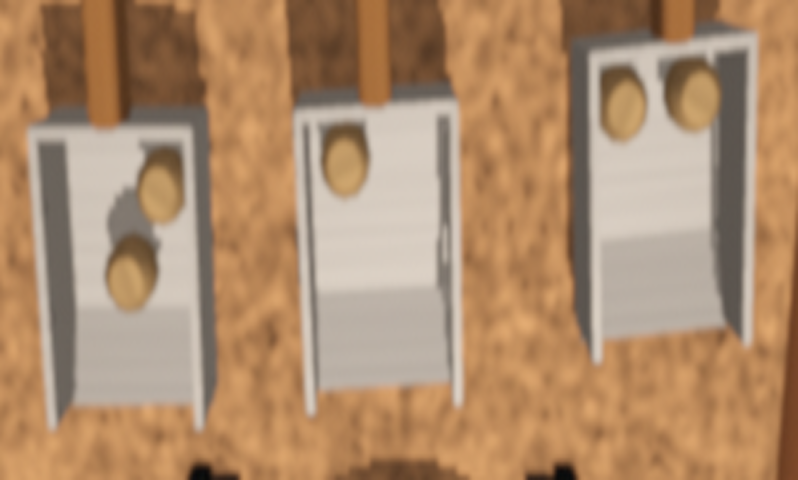

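```bash
python3 -c "
from h import *
a=cv2.imread('pics/w12.png');cv2.imwrite('pics/w12f.png',cv2.convertScaleAbs(cv2.resize(a[240:380,140:440],None,fx=2.66,fy=4,interpolation=cv2.INTER_CUBIC),alpha=2.5,beta=10))
c=cam('wrist');p,Rm,s=pose()
print(proj(c,np.array([p+Rm@np.array(v) for v in [(-.0095,.022,.026),(.0095,.022,.026),(-.0095,.022,-.026),(-.0095,0,-.026),(-.0095,.022,-.036),(-.0095,-.03,-.026)]])))
"
```

```text
[[258.8437 336.7297]
 [293.4727 335.11  ]
 [258.7702 231.2276]
 [278.7707 224.1261]
 [258.7561 210.9374]
 [316.8224 210.6153]]
```

View pics/w12f.png

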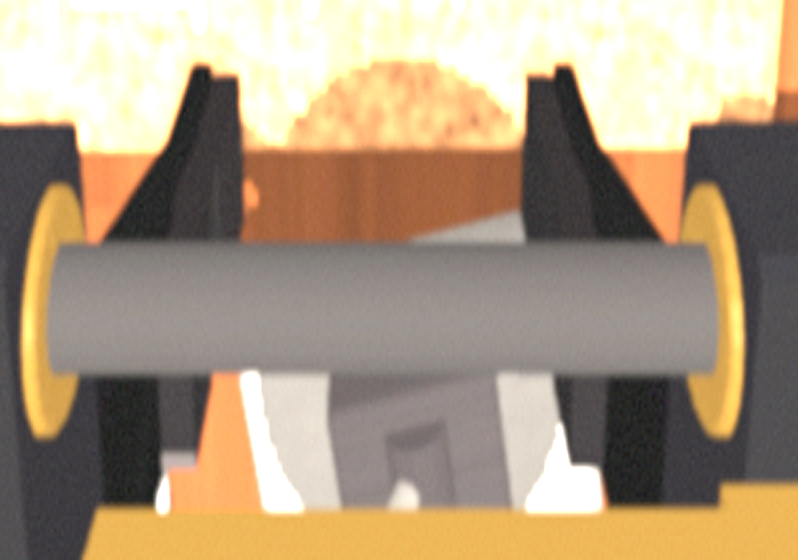

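```bash
python3 -c "
from h import *
to(.413,.2130,.034,-90)
"
```

```text
cur [0.5104 0.2304 0.2445] yaw -90.26 j [0.2246 0.4402 1.5976 0.     1.104  0.2292] F [-0.1852  0.5835  0.4564] w 0.0522 t 17.6
dp [ 0.0179  0.2105 -0.0973] roll -0.26
```

Emit:
{"fn": "carry_out", "kwargs": {
  "series": [
    {"dp": [0.005,0.03,-0.03],"roll": 0,"claw": 0.37},
    {"dp": [0.01,0.07,-0.06],"roll": 0,"claw": 0.37},
    {"dp": [0.018,0.11,-0.09],"roll": 0,"claw": 0.37},
    {"dp": [0.018,0.14,-0.097],"roll": 0,"claw": 0.37},
    {"dp": [0.018,0.14,-0.097],"roll": 0,"claw": 0.37},
    {"dp": [0.018,0.14,-0.097],"roll": 0,"claw": 0.37},
    {"dp": [0.018,0.14,-0.097],"roll": 0,"claw": 0.37},
    {"dp": [0.018,0.14,-0.097],"roll": 0,"claw": 0.37},
    {"dp": [0.018,0.14,-0.097],"roll": 0,"claw": 0.37},
    {"dp": [0.018,0.14,-0.097],"roll": 0,"claw": 0.37}
  ]
}}

```text
t: 18.6
tool_pos: [0.4142, 0.2131, 0.1053]
orientation: [-1.205, 1.211, -1.213]
contact_force: [0.1, -0.1, 0.1]
gripper_width: 0.0324
```

```bash
python3 -c "
from h import *
c,a=shot('wrist','w13');to(.413,.2130,.034,-90)
"
```

```text
cur [0.4139 0.213  0.1051] yaw -90.25 j [0.2345 0.5607 1.9499 0.     0.6296 0.2389] F [ 1.0329 -0.5413  1.2475] w 0.032 t 18.65
dp [ 0.      0.0711 -0.001 ] roll -0.25
```

View pics/w13.png

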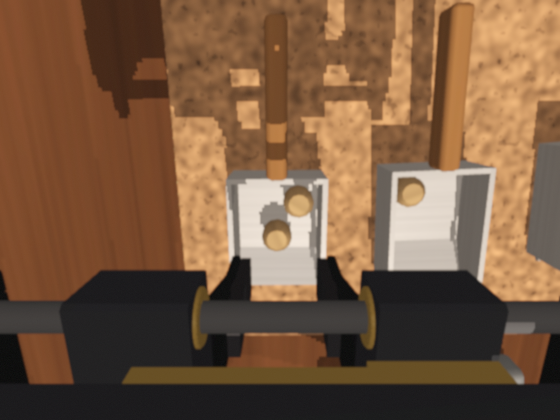

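```bash
cat >> h.py <<'E'
def pts(d,c=None):
    c=c or cam('wrist');p,Rm,s=pose()
    for n,(px,z) in d.items():
        X=atz(c,px,z);print(n,X,'tool',Rm.T@(X-p))
E
python3 -c "
from h import *
pts({'A2':((233,277),.025),'A1':((199,298.5),.025),'L':((240,229.5),.039),'R':((230,325.5),.039),'back':((173,277),.039),'front':((281,277),.016),'Bl':((200,378),.039),'Br':((200,489),.039),'B1':((189,411),.025)})
"
```

```text
A2 [0.4096 0.216  0.025 ] tool [-0.003   0.0801 -0.0045]
A1 [0.4234 0.2388 0.025 ] tool [-0.0258  0.0802  0.0093]
L [0.3805 0.2164 0.039 ] tool [-0.0032  0.0661 -0.0335]
R [0.4395 0.2226 0.039 ] tool [-0.0097  0.0662  0.0255]
back [0.4101 0.2578 0.039 ] tool [-0.0447  0.0661 -0.004 ]
front [0.4091 0.177  0.016 ] tool [ 0.0361  0.0891 -0.0048]
Bl [0.4702 0.2414 0.039 ] tool [-0.0286  0.0662  0.0561]
Br [0.5365 0.2411 0.039 ] tool [-0.0286  0.0663  0.1224]
B1 [0.4944 0.245  0.025 ] tool [-0.0323  0.0803  0.0802]
```

Emit:
{"fn": "carry_out", "kwargs": {
  "series": [
    {"dp": [-0.002,0.0,-0.0045],"roll": 0,"claw": 0.36},
    {"dp": [-0.002,0.02,-0.0045],"roll": 0,"claw": 0.36},
    {"dp": [-0.002,0.045,-0.0045],"roll": 0,"claw": 0.36},
    {"dp": [-0.002,0.06,-0.0045],"roll": 0,"claw": 0.36},
    {"dp": [-0.002,0.07,-0.0045],"roll": 0,"claw": 0.36},
    {"dp": [-0.002,0.0715,-0.0045],"roll": 0,"claw": 0.36},
    {"dp": [-0.002,0.0715,-0.0045],"roll": 0,"claw": 0.1},
    {"dp": [-0.002,0.0715,-0.0045],"roll": 0,"claw": 0.1},
    {"dp": [-0.002,0.0715,-0.0045],"roll": 0,"claw": 0.1},
    {"dp": [-0.002,0.0715,-0.0045],"roll": 0,"claw": 0.1}
  ]
}}

```text
t: 19.65
tool_pos: [0.4089, 0.2149, 0.0335]
orientation: [-1.207, 1.212, -1.213]
contact_force: [-0.3, 0.9, 1.0]
gripper_width: 0.0185
```

Emit:
{"fn": "carry_out", "kwargs": {
  "series": [
    {"dp": [0,0,0],"roll": 0,"claw": 0.1},
    {"dp": [0,-0.02,0],"roll": 0,"claw": 0.1},
    {"dp": [0,-0.06,0],"roll": 0,"claw": 0.1},
    {"dp": [0,-0.1,0],"roll": 0,"claw": 0.1},
    {"dp": [0,-0.14,0],"roll": 0,"claw": 0.1},
    {"dp": [0,-0.18,0],"roll": 0,"claw": 0.1},
    {"dp": [0,-0.21,0],"roll": 0,"claw": 0.1},
    {"dp": [0,-0.21,0],"roll": 0,"claw": 0.1},
    {"dp": [0,-0.21,0],"roll": 0,"claw": 0.1},
    {"dp": [0,-0.21,0],"roll": 0,"claw": 0.1}
  ]
}}

```text
t: 20.65
tool_pos: [0.4077, 0.2146, 0.2419]
orientation: [-1.21, 1.214, -1.212]
contact_force: [-0.1, 0.0, -0.2]
gripper_width: 0.0184
```

```bash
python3 -c "
from h import *
c,a=shot('wrist','w14');to(.5455,-.0602,.212,-90)
"
```

```text
cur [0.4077 0.2146 0.2416] yaw -90.25 j [0.2412 0.3133 1.8315 0.     1.0005 0.2456] F [ 0.6562 -0.1239 -0.2416] w 0.0185 t 20.7
dp [0.2741 0.0294 0.1391] roll -0.25
```

View pics/w14.png

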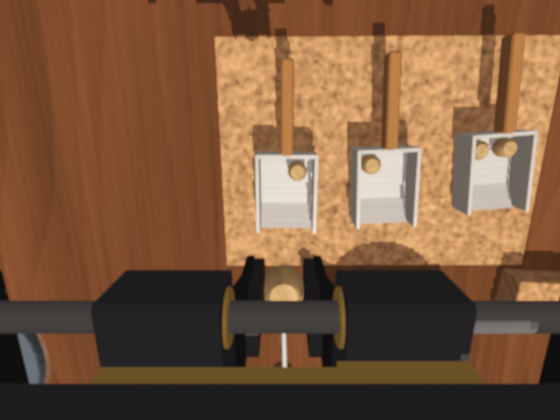

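Emit:
{"fn": "carry_out", "kwargs": {
  "series": [
    {"dp": [0.04,-0.005,0.02],"roll": 0,"claw": 0.1},
    {"dp": [0.08,-0.005,0.04],"roll": 0,"claw": 0.1},
    {"dp": [0.12,-0.005,0.06],"roll": 0,"claw": 0.1},
    {"dp": [0.16,-0.005,0.08],"roll": 0,"claw": 0.1},
    {"dp": [0.2,-0.005,0.1],"roll": 0,"claw": 0.1},
    {"dp": [0.24,-0.005,0.12],"roll": 0,"claw": 0.1},
    {"dp": [0.265,0,0.135],"roll": 0,"claw": 0.1},
    {"dp": [0.274,0.01,0.139],"roll": 0,"claw": 0.1},
    {"dp": [0.274,0.027,0.139],"roll": 0,"claw": 0.1},
    {"dp": [0.274,0.03,0.139],"roll": 0,"claw": 0.1}
  ]
}}

```text
t: 21.7
tool_pos: [0.5439, -0.0586, 0.2095]
orientation: [-1.211, 1.22, -1.207]
contact_force: [0.1, 0.5, 0.7]
gripper_width: 0.0187
```

```bash
python3 -c "
from h import *
c,a=shot('wrist','w15');to(.5455,-.0602,.212,-90)
"
```

```text
cur [ 0.5442 -0.0584  0.2101] yaw -90.23 j [-0.3112  0.4707  1.6597  0.0004  1.0186 -0.3074] F [-0.0929  0.6083 -0.39  ] w 0.0186 t 21.75
dp [ 0.0018 -0.0019  0.0013] roll -0.23
```

View pics/w15.png

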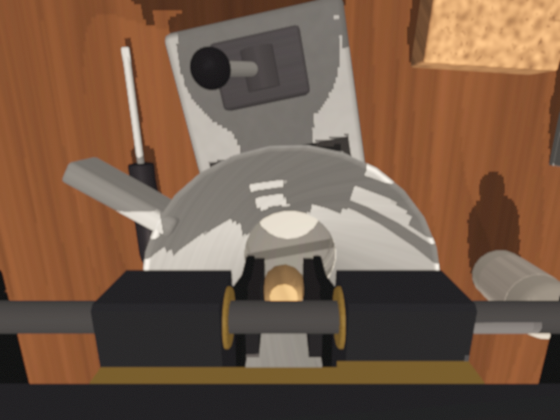

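Emit:
{"fn": "carry_out", "kwargs": {
  "series": [
    {"dp": [0.002,0,0.001],"roll": 0,"claw": 0.4},
    {"dp": [0.002,0,0.001],"roll": 0,"claw": 0.4},
    {"dp": [0.002,0,0.001],"roll": 0,"claw": 0.4},
    {"dp": [0.002,0,0.001],"roll": 0,"claw": 0.4},
    {"dp": [0.002,-0.02,0.001],"roll": 0,"claw": 0.4},
    {"dp": [0.002,-0.05,0.001],"roll": 0,"claw": 0.4},
    {"dp": [-0.04,-0.05,-0.02],"roll": 0,"claw": 0.4},
    {"dp": [-0.08,-0.05,-0.04],"roll": 0,"claw": 0.4},
    {"dp": [-0.08,-0.05,-0.04],"roll": 0,"claw": 0.4},
    {"dp": [-0.08,-0.05,-0.04],"roll": 0,"claw": 0.4}
  ]
}}

```text
t: 22.75
tool_pos: [0.5069, 0.0212, 0.2637]
orientation: [-1.208, 1.209, -1.212]
contact_force: [1.2, -0.3, 0.8]
gripper_width: 0.0354
```

```bash
python3 -c "
from h import *
c,a=shot('scene');a=a[:,:,::-1];cv2.imwrite('pics/s16.png',cv2.resize(a[140:310,200:380],None,fx=3.5,fy=3.5,interpolation=cv2.INTER_CUBIC))
to(.4255,.2335,.07,-90)
"
```

```text
cur [0.5076 0.0204 0.2636] yaw -90.2 j [-0.1798  0.3451  1.7001 -0.0005  1.0943 -0.1762] F [0.6592 0.0312 0.1075] w 0.0351 t 22.8
dp [-0.213   0.1933 -0.0832] roll -0.2
```

View pics/s16.png

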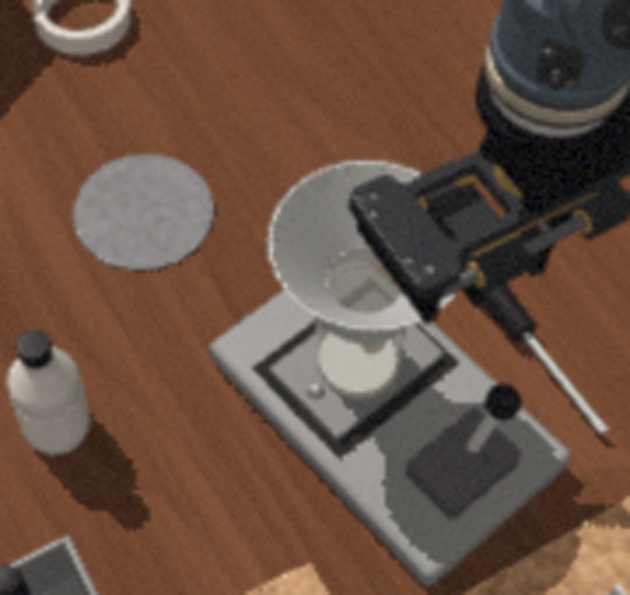

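Emit:
{"fn": "carry_out", "kwargs": {
  "series": [
    {"dp": [-0.03,0,-0.01],"roll": 0,"claw": 0},
    {"dp": [-0.07,0,-0.03],"roll": 0,"claw": 0},
    {"dp": [-0.11,0.03,-0.05],"roll": 0,"claw": 0},
    {"dp": [-0.15,0.07,-0.07],"roll": 0,"claw": 0},
    {"dp": [-0.19,0.11,-0.08],"roll": 0,"claw": 0},
    {"dp": [-0.213,0.15,-0.0845],"roll": 0,"claw": 0},
    {"dp": [-0.213,0.18,-0.0845],"roll": 0,"claw": 0},
    {"dp": [-0.213,0.193,-0.0845],"roll": 0,"claw": 0},
    {"dp": [-0.213,0.193,-0.0845],"roll": 0,"claw": 0},
    {"dp": [-0.213,0.193,-0.0845],"roll": 0,"claw": 0}
  ]
}}

```text
t: 23.8
tool_pos: [0.4249, 0.2334, 0.07]
orientation: [-1.206, 1.213, -1.214]
contact_force: [-0.1, 0.3, -0.6]
gripper_width: 0.0006
```

```bash
python3 -c "
from h import *
c,a=shot('wrist','w17');to(.423,.2345,.05,-90)
"
```

```text
cur [0.4252 0.2335 0.0707] yaw -90.33 j [ 0.2713  0.6438  1.9193 -0.0001  0.5761  0.2772] F [-0.4766 -0.9051  0.0475] w 0.0001 t 23.85
dp [-0.001   0.0207 -0.0023] roll -0.33
```

View pics/w17.png

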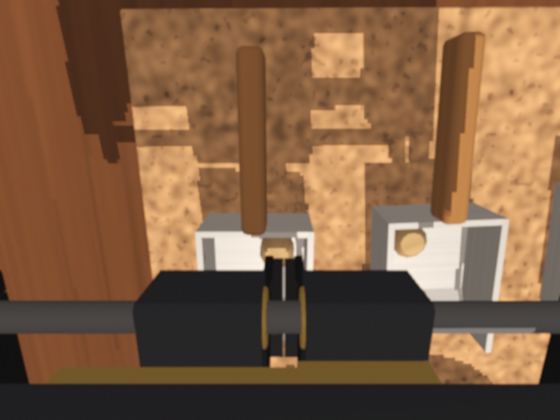

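```bash
python3 -c "
from h import *
pts({'A1back':((233.5,277),.025),'A1l':((250,261),.025),'A1r':((250,293),.025),'wallL':((250,200.5),.039),'wallR':((250,310.5),.039),'back':((222,255),.039),'backin':((236,230),.039)})
"
```

```text
A1back [0.4216 0.248  0.025 ] tool [-0.0145  0.0457 -0.0038]
A1l [0.4125 0.2383 0.025 ] tool [-0.0047  0.0456 -0.0128]
A1r [0.4304 0.2382 0.025 ] tool [-0.0047  0.0457  0.0051]
wallL [0.3821 0.2441 0.039 ] tool [-0.0103  0.0316 -0.0432]
wallR [0.4391 0.2437 0.039 ] tool [-0.0103  0.0317  0.0138]
back [0.4108 0.2591 0.039 ] tool [-0.0255  0.0317 -0.0147]
backin [0.3978 0.2516 0.039 ] tool [-0.018   0.0316 -0.0276]
```

Emit:
{"fn": "carry_out", "kwargs": {
  "series": [
    {"dp": [-0.003,0.01,-0.004],"roll": 0,"claw": 0},
    {"dp": [-0.003,0.018,-0.004],"roll": 0,"claw": 0},
    {"dp": [-0.003,0.022,-0.004],"roll": 0,"claw": 0},
    {"dp": [-0.003,0.024,-0.004],"roll": 0,"claw": 0},
    {"dp": [-0.003,0.025,-0.004],"roll": 0,"claw": 0},
    {"dp": [-0.003,0.0255,-0.004],"roll": 0,"claw": 0},
    {"dp": [-0.003,0.0255,-0.004],"roll": 0,"claw": 0},
    {"dp": [-0.003,0.0255,-0.004],"roll": 0,"claw": 0},
    {"dp": [-0.003,0.0255,-0.004],"roll": 0,"claw": 0},
    {"dp": [-0.003,0.0255,-0.004],"roll": 0,"claw": 0}
  ]
}}

```text
t: 24.85
tool_pos: [0.4198, 0.2369, 0.048]
orientation: [-1.205, 1.21, -1.213]
contact_force: [-4.1, -1.0, 32.3]
gripper_width: 0.0001
```

Emit:
{"fn": "carry_out", "kwargs": {
  "series": [
    {"dp": [0,-0.0015,0],"roll": 0,"claw": 0},
    {"dp": [0.003,-0.0015,-0.001],"roll": 0,"claw": 0},
    {"dp": [0.006,-0.0015,-0.003],"roll": 0,"claw": 0},
    {"dp": [0.01,-0.0015,-0.005],"roll": 0,"claw": 0},
    {"dp": [0.014,-0.0015,-0.007],"roll": 0,"claw": 0},
    {"dp": [0.018,-0.0015,-0.009],"roll": 0,"claw": 0},
    {"dp": [0.022,-0.0015,-0.01],"roll": 0,"claw": 0},
    {"dp": [0.022,-0.0015,-0.01],"roll": 0,"claw": 0},
    {"dp": [0.022,-0.03,-0.01],"roll": 0,"claw": 0.3},
    {"dp": [0.022,-0.06,-0.01],"roll": 0,"claw": 0.36}
  ]
}}

```text
t: 25.85
tool_pos: [0.4088, 0.2146, 0.1048]
orientation: [-1.209, 1.214, -1.212]
contact_force: [0.1, -0.9, 0.0]
gripper_width: 0.0095
```

```bash
python3 -c "
from h import *
c,a=shot('wrist','w18');to(.4115,.2145,.05,-90)
"
```

```text
cur [0.4112 0.2154 0.1088] yaw -90.25 j [0.2411 0.5513 1.9541 0.0001 0.6299 0.2453] F [0.9558 0.7039 1.6556] w 0.0132 t 25.9
dp [ 0.001   0.0588 -0.0001] roll -0.25
```

View pics/w18.png

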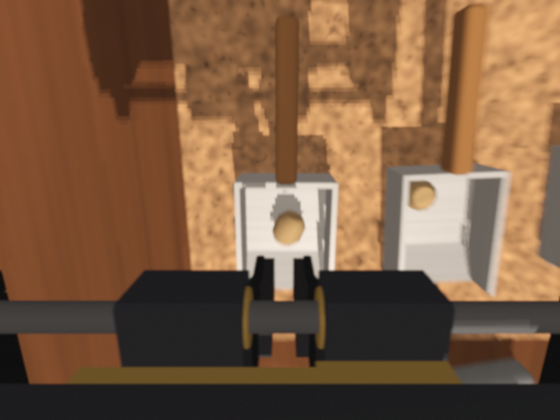

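```bash
python3 -c "
from h import *
pts({'A1':((228,288.5),.024),'L':((240,239.5),.039),'R':((240,333),.039)})
a=cv2.imread('pics/w18.png');cv2.imwrite('pics/w18z.png',cv2.resize(a[170:290,220:350],None,fx=5,fy=5,interpolation=cv2.INTER_CUBIC))
to(.41,.215,.0335)
"
```

```text
A1 [0.4149 0.2204 0.024 ] tool [-0.0049  0.0848  0.0031]
L [0.3839 0.2176 0.039 ] tool [-0.0019  0.0696 -0.0278]
R [0.4425 0.2172 0.039 ] tool [-0.0018  0.07    0.0309]
cur [0.4112 0.2154 0.1088] yaw -90.25 j [0.2411 0.5513 1.9541 0.0001 0.6299 0.2453] F [0.9558 0.7039 1.6556] w 0.0132 t 25.9
dp [ 0.0005  0.0753 -0.0017] roll 0
```

View pics/w18z.png

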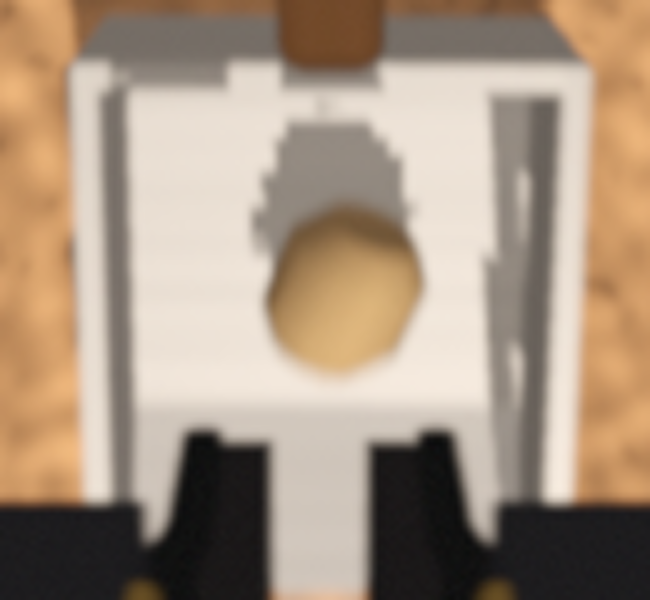

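Emit:
{"fn": "carry_out", "kwargs": {
  "series": [
    {"dp": [-0.004,0,0.0015],"roll": 0,"claw": 0.36},
    {"dp": [-0.004,0,0.0015],"roll": 0,"claw": 0.36},
    {"dp": [-0.004,0.02,0.0015],"roll": 0,"claw": 0.36},
    {"dp": [-0.004,0.05,0.0015],"roll": 0,"claw": 0.36},
    {"dp": [-0.004,0.07,0.0015],"roll": 0,"claw": 0.36},
    {"dp": [-0.004,0.076,0.0015],"roll": 0,"claw": 0.36},
    {"dp": [-0.004,0.076,0.0015],"roll": 0,"claw": 0.1},
    {"dp": [-0.004,0.076,0.0015],"roll": 0,"claw": 0.1},
    {"dp": [-0.004,0.076,0.0015],"roll": 0,"claw": 0.1},
    {"dp": [-0.004,0.076,0.0015],"roll": 0,"claw": 0.1}
  ]
}}

```text
t: 26.9
tool_pos: [0.411, 0.2189, 0.0284]
orientation: [-1.207, 1.212, -1.212]
contact_force: [0.0, -0.4, 6.8]
gripper_width: 0.0197
```

Emit:
{"fn": "carry_out", "kwargs": {
  "series": [
    {"dp": [0,0,0],"roll": 0,"claw": 0.1},
    {"dp": [0,-0.02,0],"roll": 0,"claw": 0.1},
    {"dp": [0,-0.06,0],"roll": 0,"claw": 0.1},
    {"dp": [0,-0.1,0],"roll": 0,"claw": 0.1},
    {"dp": [0,-0.14,0],"roll": 0,"claw": 0.1},
    {"dp": [0,-0.18,0],"roll": 0,"claw": 0.1},
    {"dp": [0,-0.215,0],"roll": 0,"claw": 0.1},
    {"dp": [0.02,-0.215,0.01],"roll": 0,"claw": 0.1},
    {"dp": [0.06,-0.215,0.03],"roll": 0,"claw": 0.1},
    {"dp": [0.08,-0.215,0.04],"roll": 0,"claw": 0.1}
  ]
}}

```text
t: 27.9
tool_pos: [0.4515, 0.137, 0.2433]
orientation: [-1.207, 1.212, -1.213]
contact_force: [0.2, 1.0, -0.9]
gripper_width: 0.0199
```

```bash
python3 -c "
from h import *
c,a=shot('wrist','w19');to(.5465,-.0605,.211,-90)
"
```

```text
cur [0.453  0.135  0.2431] yaw -90.37 j [ 0.0542  0.3256  1.8052 -0.0029  1.0096  0.0621] F [ 0.8434 -1.0662 -0.2776] w 0.0194 t 27.95
dp [0.1948 0.0327 0.0947] roll -0.37
```

View pics/w19.png

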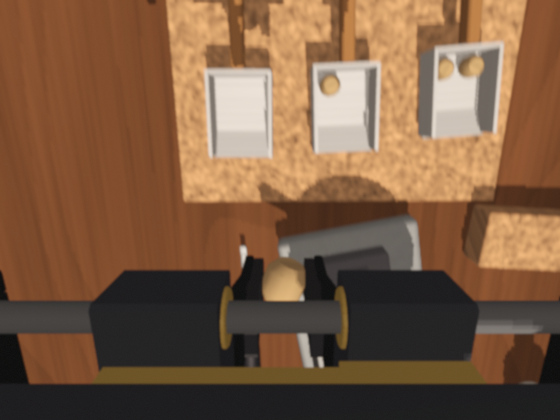

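Emit:
{"fn": "carry_out", "kwargs": {
  "series": [
    {"dp": [0.04,-0.005,0.02],"roll": 0,"claw": 0.1},
    {"dp": [0.08,-0.005,0.04],"roll": 0,"claw": 0.1},
    {"dp": [0.12,-0.005,0.06],"roll": 0,"claw": 0.1},
    {"dp": [0.16,-0.005,0.08],"roll": 0,"claw": 0.1},
    {"dp": [0.19,-0.005,0.093],"roll": 0,"claw": 0.1},
    {"dp": [0.195,0.01,0.095],"roll": 0,"claw": 0.1},
    {"dp": [0.195,0.033,0.095],"roll": 0,"claw": 0.1},
    {"dp": [0.195,0.033,0.095],"roll": 0,"claw": 0.1},
    {"dp": [0.195,0.033,0.095],"roll": 0,"claw": 0.4},
    {"dp": [0.195,0.033,0.095],"roll": 0,"claw": 0.4}
  ]
}}

```text
t: 28.95
tool_pos: [0.5451, -0.0563, 0.2111]
orientation: [-1.207, 1.211, -1.212]
contact_force: [0.9, -1.3, -0.1]
gripper_width: 0.0288
```

Emit:
{"fn": "carry_out", "kwargs": {
  "series": [
    {"dp": [0,0,0],"roll": 0,"claw": 0.4},
    {"dp": [0,0,0],"roll": 0,"claw": 0.4},
    {"dp": [0,-0.025,0],"roll": 0,"claw": 0.4},
    {"dp": [0,-0.05,0],"roll": 0,"claw": 0.4},
    {"dp": [-0.04,-0.05,-0.005],"roll": 0,"claw": 0.2},
    {"dp": [-0.08,-0.05,-0.01],"roll": 0,"claw": 0},
    {"dp": [-0.12,-0.05,-0.015],"roll": 0,"claw": 0},
    {"dp": [-0.16,-0.05,-0.02],"roll": 0,"claw": 0},
    {"dp": [-0.18,-0.05,-0.025],"roll": 0,"claw": 0},
    {"dp": [-0.18,-0.05,-0.025],"roll": 0,"claw": 0}
  ]
}}

```text
t: 29.95
tool_pos: [0.5195, 0.1261, 0.2611]
orientation: [-1.208, 1.209, -1.209]
contact_force: [-0.3, -0.0, 0.2]
gripper_width: 0.0015
```

```bash
python3 -c "
from h import *
c,a=shot('wrist','w20')
c,a=shot('scene');a=a[:,:,::-1];cv2.imwrite('pics/s20.png',cv2.resize(a[140:420,200:480],None,fx=2.8,fy=2.1,interpolation=cv2.INTER_CUBIC))
to(.4965,.240,.07,-90)
"
```

```text
cur [0.5206 0.1235 0.261 ] yaw -90.16 j [ 0.0244  0.3858  1.6394 -0.0007  1.1152  0.0276] F [ 1.0142 -1.0781  0.6576] w 0.0009 t 30.05
dp [-0.1165  0.1909 -0.0247] roll -0.16
```

View pics/w20.png

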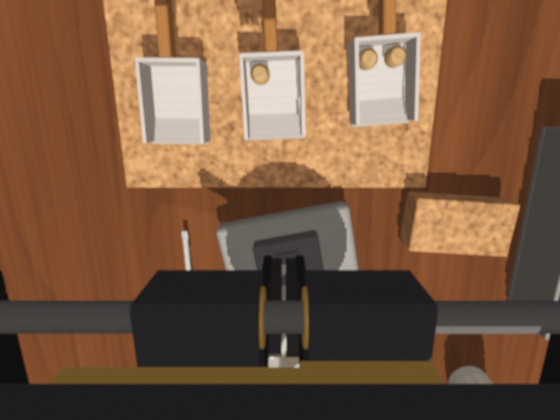

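View pics/s20.png

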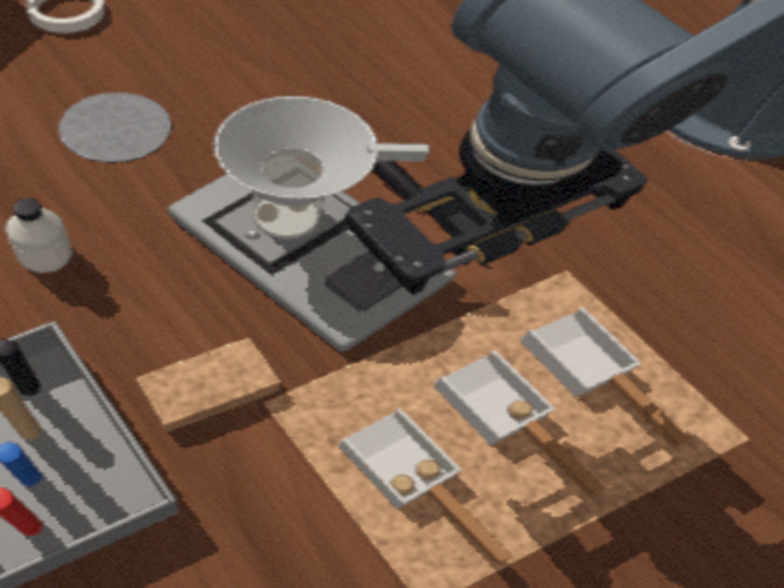

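Emit:
{"fn": "carry_out", "kwargs": {
  "series": [
    {"dp": [-0.03,0.03,-0.006],"roll": 0,"claw": 0},
    {"dp": [-0.06,0.06,-0.012],"roll": 0,"claw": 0},
    {"dp": [-0.09,0.1,-0.018],"roll": 0,"claw": 0},
    {"dp": [-0.116,0.14,-0.024],"roll": 0,"claw": 0},
    {"dp": [-0.1165,0.17,-0.0247],"roll": 0,"claw": 0},
    {"dp": [-0.1165,0.19,-0.0247],"roll": 0,"claw": 0},
    {"dp": [-0.1165,0.191,-0.0247],"roll": 0,"claw": 0},
    {"dp": [-0.1165,0.191,-0.0247],"roll": 0,"claw": 0},
    {"dp": [-0.1165,0.191,-0.0247],"roll": 0,"claw": 0},
    {"dp": [-0.1165,0.191,-0.0247],"roll": 0,"claw": 0}
  ]
}}

```text
t: 31.05
tool_pos: [0.4976, 0.2398, 0.071]
orientation: [-1.204, 1.211, -1.214]
contact_force: [-0.4, 0.7, 0.1]
gripper_width: 0.0007
```

```bash
python3 -c "
from h import *
c,a=shot('wrist','w21');to(.4965,.240,.07,-90)
cv2.imwrite('pics/w21z.png',cv2.resize(a[180:290,220:360,::-1],None,fx=5,fy=5,interpolation=cv2.INTER_CUBIC))
"
```

```text
cur [0.4974 0.2399 0.0709] yaw -90.29 j [ 0.247   0.691   1.7497 -0.      0.6981  0.2521] F [ 0.4255 -0.6206 -0.5513] w 0.0003 t 31.1
dp [-0.0001  0.0009 -0.0009] roll -0.29
```

View pics/w21z.png

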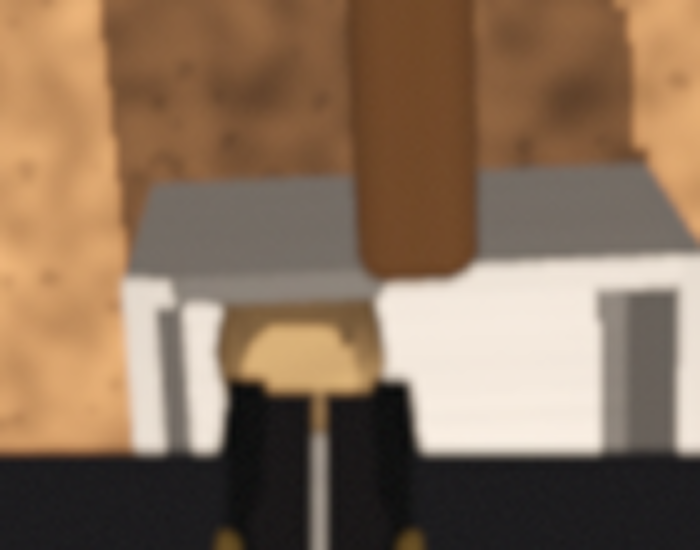

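```bash
python3 -c "
from h import *
pts({'discback':((244.3,280),.026),'l':((258,267),.026),'r':((258,292),.026),'wallLin':((250,255),.039),'backin':((240,270),.039),'wallR':((250,341),.039)})
"
```

```text
discback [0.4954 0.2484 0.026 ] tool [-0.0084  0.0449 -0.0022]
l [0.488  0.2402 0.026 ] tool [-0.0002  0.0449 -0.0095]
r [0.5021 0.2401 0.026 ] tool [-0.0002  0.045   0.0046]
wallLin [0.4825 0.2502 0.039 ] tool [-0.0102  0.0319 -0.015 ]
backin [0.4904 0.2557 0.039 ] tool [-0.0157  0.0319 -0.0072]
wallR [0.5272 0.2499 0.039 ] tool [-0.0102  0.032   0.0296]
```

Emit:
{"fn": "carry_out", "kwargs": {
  "series": [
    {"dp": [0,0.012,-0.001],"roll": 0,"claw": 0},
    {"dp": [0,0.02,-0.001],"roll": 0,"claw": 0},
    {"dp": [0,0.023,-0.001],"roll": 0,"claw": 0},
    {"dp": [0,0.0245,-0.001],"roll": 0,"claw": 0},
    {"dp": [0,0.0245,-0.001],"roll": 0,"claw": 0},
    {"dp": [0.003,0.0245,0.001],"roll": 0,"claw": 0},
    {"dp": [0.007,0.0245,0.003],"roll": 0,"claw": 0},
    {"dp": [0.011,0.0245,0.005],"roll": 0,"claw": 0},
    {"dp": [0.015,0.0245,0.007],"roll": 0,"claw": 0},
    {"dp": [0.019,0.0245,0.009],"roll": 0,"claw": 0}
  ]
}}

```text
t: 32.1
tool_pos: [0.51, 0.2217, 0.0485]
orientation: [-1.198, 1.204, -1.216]
contact_force: [1.7, -1.5, 17.1]
gripper_width: 0.0006
```

Emit:
{"fn": "carry_out", "kwargs": {
  "series": [
    {"dp": [0.003,0,0.002],"roll": 0,"claw": 0},
    {"dp": [0.003,0,0.002],"roll": 0,"claw": 0},
    {"dp": [0.003,-0.03,0.002],"roll": 0,"claw": 0},
    {"dp": [0.003,-0.06,0.002],"roll": 0,"claw": 0.36},
    {"dp": [0.003,-0.06,0.002],"roll": 0,"claw": 0.36},
    {"dp": [0.003,-0.06,0.002],"roll": 0,"claw": 0.36},
    {"dp": [0.003,-0.06,0.002],"roll": 0,"claw": 0.36},
    {"dp": [0.003,-0.06,0.002],"roll": 0,"claw": 0.36},
    {"dp": [0.003,-0.06,0.002],"roll": 0,"claw": 0.36},
    {"dp": [0.003,-0.06,0.002],"roll": 0,"claw": 0.36}
  ]
}}

```text
t: 33.1
tool_pos: [0.5068, 0.2179, 0.1043]
orientation: [-1.208, 1.213, -1.212]
contact_force: [-0.6, 0.1, -0.8]
gripper_width: 0.031
```

```bash
python3 -c "
from h import *
c,a=shot('wrist','w22');to(.4965,.240,.0335,-90)
cv2.imwrite('pics/w22z.png',cv2.resize(a[140:290,200:380,::-1],None,fx=4,fy=4,interpolation=cv2.INTER_CUBIC))
"
```

```text
cur [0.5069 0.2179 0.1045] yaw -90.25 j [ 0.2034  0.6345  1.7329 -0.      0.7753  0.2078] F [-0.1214 -0.8882  0.1163] w 0.0308 t 33.15
dp [-0.0221  0.071  -0.0105] roll -0.25
```

View pics/w22z.png

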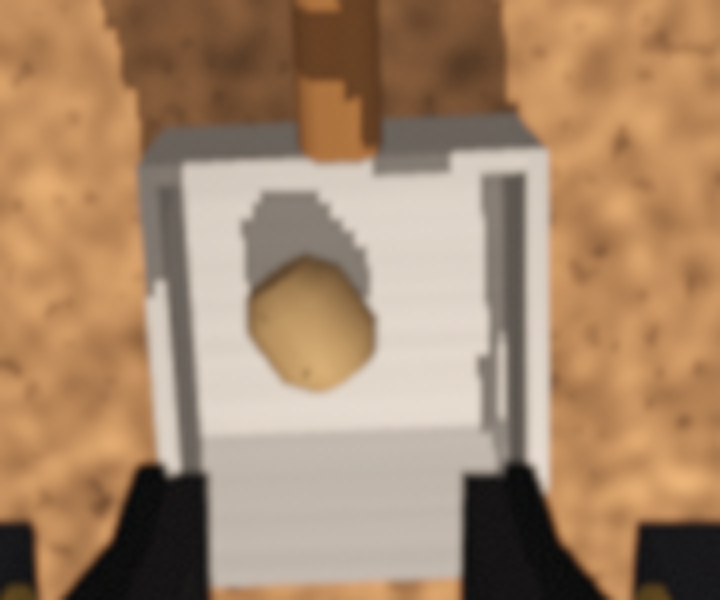

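```bash
python3 -c "
from h import *
pts({'B':((220.5,278),.022),'Lin':((220,243),.039),'Rin':((220,331),.039)})
"
```

```text
B [0.5031 0.2287 0.022 ] tool [-0.0108  0.0825 -0.0038]
Lin [0.4822 0.2343 0.039 ] tool [-0.0163  0.0655 -0.0247]
Rin [0.5354 0.2341 0.039 ] tool [-0.0163  0.0654  0.0285]
```

Emit:
{"fn": "carry_out", "kwargs": {
  "series": [
    {"dp": [-0.009,0,-0.004],"roll": 8.5,"claw": 0.39},
    {"dp": [-0.009,0,-0.004],"roll": 17,"claw": 0.39},
    {"dp": [-0.009,0,-0.004],"roll": 25.5,"claw": 0.39},
    {"dp": [-0.009,0,-0.004],"roll": 34,"claw": 0.39},
    {"dp": [-0.009,0,-0.004],"roll": 42.5,"claw": 0.39},
    {"dp": [-0.009,0,-0.004],"roll": 51,"claw": 0.39},
    {"dp": [-0.009,0,-0.004],"roll": 59.5,"claw": 0.39},
    {"dp": [-0.009,0,-0.004],"roll": 68,"claw": 0.39},
    {"dp": [-0.009,0,-0.004],"roll": 76.5,"claw": 0.39},
    {"dp": [-0.009,0,-0.004],"roll": 85,"claw": 0.39}
  ]
}}

```text
t: 34.15
tool_pos: [0.5032, 0.227, 0.1049]
orientation: [-0.084, 2.182, -2.182]
contact_force: [-0.2, 0.8, -0.1]
gripper_width: 0.034
```

Emit:
{"fn": "carry_out", "kwargs": {
  "series": [
    {"dp": [0,0,0],"roll": 5,"claw": 0.39},
    {"dp": [0,0,0],"roll": 5,"claw": 0.39},
    {"dp": [0,0,0],"roll": 5,"claw": 0.39},
    {"dp": [0,0,0],"roll": 5,"claw": 0.39},
    {"dp": [0,0,0],"roll": 5,"claw": 0.39},
    {"dp": [0,0,0],"roll": 5,"claw": 0.39},
    {"dp": [0,0,0],"roll": 5,"claw": 0.39},
    {"dp": [0,0,0],"roll": 5,"claw": 0.39},
    {"dp": [0,0,0],"roll": 5,"claw": 0.39},
    {"dp": [0,0,0],"roll": 5,"claw": 0.39}
  ]
}}

```text
t: 35.15
tool_pos: [0.5032, 0.227, 0.1051]
orientation: [-0.005, -2.219, 2.219]
contact_force: [-0.3, -0.5, 0.1]
gripper_width: 0.0339
```

```bash
python3 -c "
from h import *
c,a=shot('wrist','w23');to(.5031,.2265,.0335)
cv2.imwrite('pics/w23z.png',cv2.resize(a[140:290,190:390,::-1],None,fx=4,fy=4,interpolation=cv2.INTER_CUBIC))
"
```

```text
cur [0.5032 0.227  0.1051] yaw 179.75 j [ 0.2213  0.6335  1.7327 -0.      0.7755  1.7965] F [-0.3122  0.4429 -0.6216] w 0.0337 t 35.2
dp [0.0001 0.0716 0.0005] roll 0
```

View pics/w23z.png

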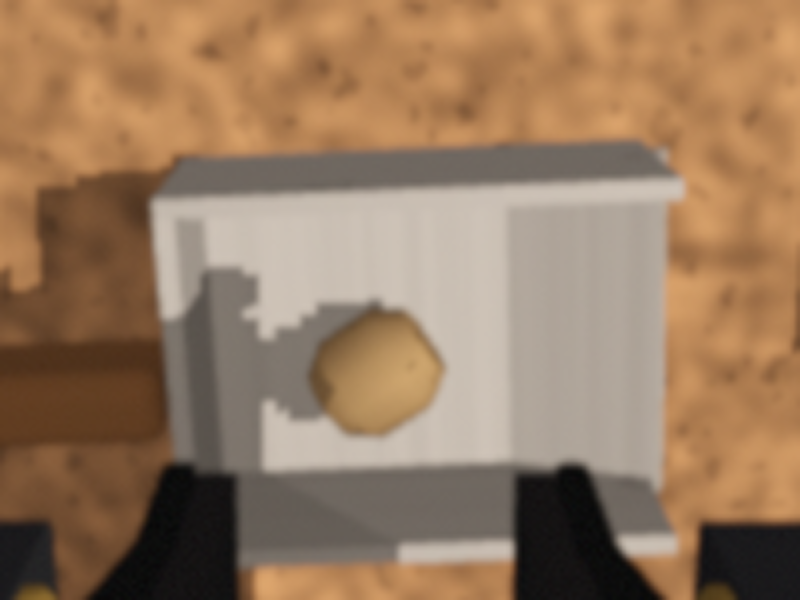

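```bash
python3 -c "
from h import *
pts({'B':((233,284),.022),'back':((233,235),.039),'near':((277,310),.039),'far':((188,310),.039)})
"
```

```text
B [0.5042 0.2273 0.022 ] tool [-0.0009  0.0831 -0.0003]
back [0.5101 0.2573 0.039 ] tool [-0.0067  0.0661 -0.0303]
near [0.4804 0.2109 0.039 ] tool [0.0228 0.0661 0.0162]
far [0.5379 0.2119 0.039 ] tool [-0.0348  0.0661  0.015 ]
```

Emit:
{"fn": "carry_out", "kwargs": {
  "series": [
    {"dp": [-0.001,0.03,0.0005],"roll": 0,"claw": 0.38},
    {"dp": [-0.001,0.055,0.0005],"roll": 0,"claw": 0.38},
    {"dp": [-0.001,0.068,0.0005],"roll": 0,"claw": 0.38},
    {"dp": [-0.001,0.0715,0.0005],"roll": 0,"claw": 0.38},
    {"dp": [-0.001,0.0715,0.0005],"roll": 0,"claw": 0.38},
    {"dp": [-0.001,0.0715,0.0005],"roll": 0,"claw": 0.1},
    {"dp": [-0.001,0.0715,0.0005],"roll": 0,"claw": 0.1},
    {"dp": [-0.001,0.0715,0.0005],"roll": 0,"claw": 0.1},
    {"dp": [-0.001,0.0715,0.0005],"roll": 0,"claw": 0.1},
    {"dp": [-0.001,0.0715,0.0005],"roll": 0,"claw": 0.1}
  ]
}}

```text
t: 36.2
tool_pos: [0.505, 0.2267, 0.0344]
orientation: [-0.007, -2.221, 2.22]
contact_force: [-0.2, 0.9, 5.0]
gripper_width: 0.0204
```

Emit:
{"fn": "carry_out", "kwargs": {
  "series": [
    {"dp": [0,-0.02,0],"roll": 0,"claw": 0.1},
    {"dp": [0,-0.06,0],"roll": 0,"claw": 0.1},
    {"dp": [0,-0.1,0],"roll": 0,"claw": 0.1},
    {"dp": [0,-0.14,0],"roll": 0,"claw": 0.1},
    {"dp": [0,-0.18,0],"roll": 0,"claw": 0.1},
    {"dp": [0,-0.215,0],"roll": 0,"claw": 0.1},
    {"dp": [0,-0.215,0.02],"roll": 0,"claw": 0.1},
    {"dp": [-0.01,-0.215,0.06],"roll": 0,"claw": 0.1},
    {"dp": [-0.02,-0.215,0.1],"roll": 0,"claw": 0.1},
    {"dp": [-0.02,-0.215,0.12],"roll": 0,"claw": 0.1}
  ]
}}

```text
t: 37.2
tool_pos: [0.5246, 0.1038, 0.2486]
orientation: [-0.008, -2.218, 2.22]
contact_force: [-0.3, -0.2, 0.0]
gripper_width: 0.0207
```

```bash
python3 -c "
from h import *
c,a=shot('wrist','w24');to(.5465,-.0605,.211)
"
```

```text
cur [0.524  0.1019 0.2484] yaw 179.57 j [-0.0159  0.4007  1.656  -0.003   1.0855  1.5637] F [-0.6767 -1.1794 -0.297 ] w 0.0209 t 37.25
dp [-0.0238  0.0378  0.1621] roll 0
```

View pics/w24.png

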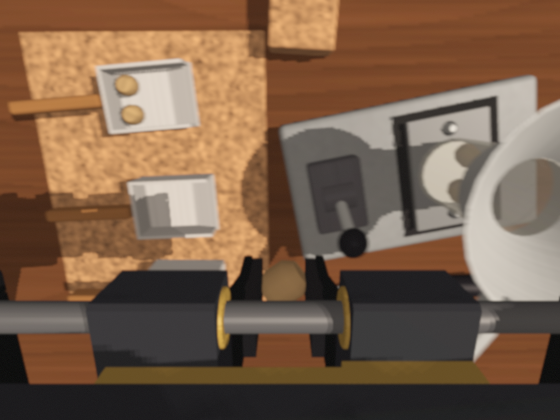

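Emit:
{"fn": "carry_out", "kwargs": {
  "series": [
    {"dp": [-0.005,-0.003,0.04],"roll": 0,"claw": 0.1},
    {"dp": [-0.01,-0.003,0.08],"roll": 0,"claw": 0.1},
    {"dp": [-0.02,-0.003,0.12],"roll": 0,"claw": 0.1},
    {"dp": [-0.024,-0.003,0.15],"roll": 0,"claw": 0.1},
    {"dp": [-0.024,0.01,0.162],"roll": 0,"claw": 0.1},
    {"dp": [-0.024,0.035,0.162],"roll": 0,"claw": 0.1},
    {"dp": [-0.024,0.038,0.162],"roll": 0,"claw": 0.1},
    {"dp": [-0.024,0.038,0.162],"roll": 0,"claw": 0.1},
    {"dp": [-0.024,0.038,0.162],"roll": 0,"claw": 0.4},
    {"dp": [-0.024,0.038,0.162],"roll": 0,"claw": 0.4}
  ]
}}

```text
t: 38.25
tool_pos: [0.5475, -0.0551, 0.2115]
orientation: [-0.005, -2.22, 2.221]
contact_force: [0.6, 0.5, 0.6]
gripper_width: 0.0295
```

Emit:
{"fn": "carry_out", "kwargs": {
  "series": [
    {"dp": [0,0,0],"roll": 0,"claw": 0.4},
    {"dp": [0,0,0],"roll": 0,"claw": 0.4},
    {"dp": [0,-0.025,0],"roll": 0,"claw": 0.4},
    {"dp": [0,-0.05,0],"roll": 0,"claw": 0.4},
    {"dp": [0,-0.05,-0.04],"roll": 0,"claw": 0.2},
    {"dp": [0,-0.05,-0.08],"roll": 0,"claw": 0},
    {"dp": [-0.01,-0.05,-0.12],"roll": 0,"claw": 0},
    {"dp": [-0.02,-0.05,-0.16],"roll": 0,"claw": 0},
    {"dp": [-0.02,-0.05,-0.2],"roll": 0,"claw": 0},
    {"dp": [-0.02,-0.05,-0.2],"roll": 0,"claw": 0}
  ]
}}

```text
t: 39.25
tool_pos: [0.5675, 0.1488, 0.2608]
orientation: [-0.0, 2.223, -2.218]
contact_force: [-0.1, -0.0, -0.2]
gripper_width: 0.0017
```

```bash
python3 -c "
from h import *
c,a=shot('wrist','w25');to(.6024,.254,.07)
cv2.imwrite('pics/w25z.png',cv2.resize(a[:260,:280,::-1],None,fx=2.7,fy=2.3,interpolation=cv2.INTER_CUBIC))
c,a=shot('scene');a=a[:,:,::-1];cv2.imwrite('pics/s25.png',cv2.resize(a[140:420,200:480],None,fx=2.8,fy=2.1,interpolation=cv2.INTER_CUBIC))
"
```

```text
cur [0.5675 0.1465 0.2607] yaw -180.0 j [ 0.0621  0.4566  1.5148 -0.      1.1699  1.6329] F [-0.1451 -1.147   0.3837] w 0.0009 t 39.3
dp [-0.0348  0.1907 -0.1075] roll 0
```

View pics/w25.png

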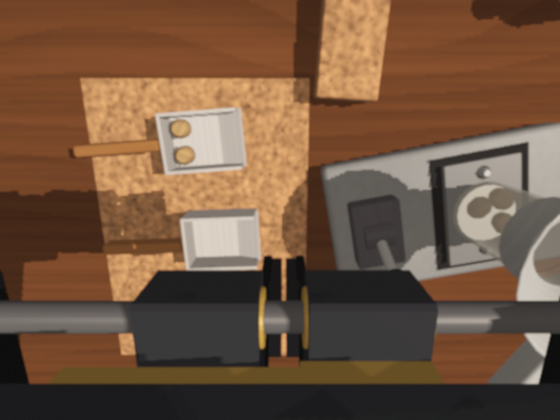

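View pics/s25.png

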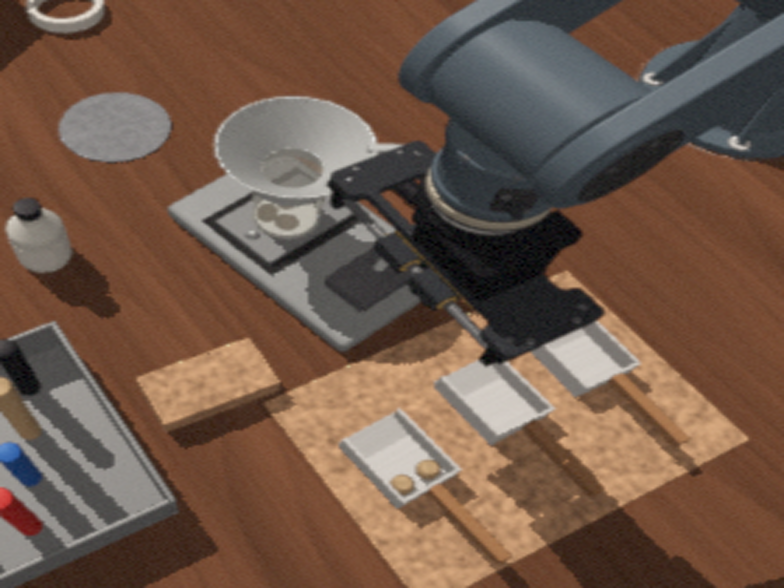

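```bash
python3 -c "
from h import *
pts({'C2':((128,180),.026),'C1':((155,185),.026),'bl':((114,158),.039),'nr':((173,163),.039),'fr':((166,245),.039),'fl':((108,240),.039)})
"
```

```text
C2 [0.63   0.2507 0.026 ] tool [-0.0622  0.2346 -0.1059]
C1 [0.6027 0.2477 0.026 ] tool [-0.0349  0.2346 -0.103 ]
bl [0.6438 0.2674 0.039 ] tool [-0.076   0.2216 -0.1227]
nr [0.586  0.2681 0.039 ] tool [-0.0182  0.2216 -0.1233]
fr [0.593  0.1842 0.039 ] tool [-0.0254  0.2216 -0.0394]
fl [0.6493 0.1873 0.039 ] tool [-0.0816  0.2216 -0.0426]
```

View pics/w25z.png

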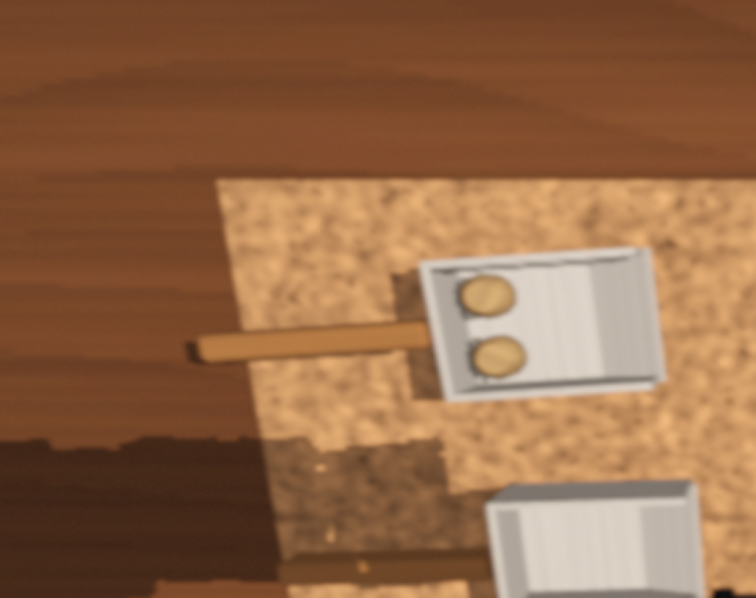

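Emit:
{"fn": "carry_out", "kwargs": {
  "series": [
    {"dp": [-0.01,0.02,-0.03],"roll": 0,"claw": 0},
    {"dp": [-0.02,0.05,-0.06],"roll": 0,"claw": 0},
    {"dp": [-0.03,0.09,-0.09],"roll": 0,"claw": 0},
    {"dp": [-0.036,0.13,-0.106],"roll": 0,"claw": 0},
    {"dp": [-0.036,0.16,-0.106],"roll": 0,"claw": 0},
    {"dp": [-0.036,0.18,-0.106],"roll": 0,"claw": 0},
    {"dp": [-0.036,0.18,-0.106],"roll": 0,"claw": 0},
    {"dp": [-0.036,0.18,-0.106],"roll": 0,"claw": 0},
    {"dp": [-0.036,0.18,-0.106],"roll": 0,"claw": 0},
    {"dp": [-0.036,0.18,-0.106],"roll": 0,"claw": 0}
  ]
}}

```text
t: 40.35
tool_pos: [0.6057, 0.2498, 0.0825]
orientation: [-0.01, -2.221, 2.22]
contact_force: [0.4, -0.1, -0.2]
gripper_width: 0.0006
```

```bash
python3 -c "
from h import *
c,a=shot('wrist','w26');to(.6024,.252,.048)
cv2.imwrite('pics/w26z.png',cv2.resize(a[140:290,190:390,::-1],None,fx=4,fy=4,interpolation=cv2.INTER_CUBIC))
"
```

```text
cur [0.6054 0.2499 0.0823] yaw 179.72 j [ 0.2212  0.7661  1.4723 -0.      0.9     1.7969] F [-0.4521  0.0086  0.5067] w 0.0006 t 40.4
dp [ 0.0031  0.0343 -0.002 ] roll 0
```

View pics/w26z.png

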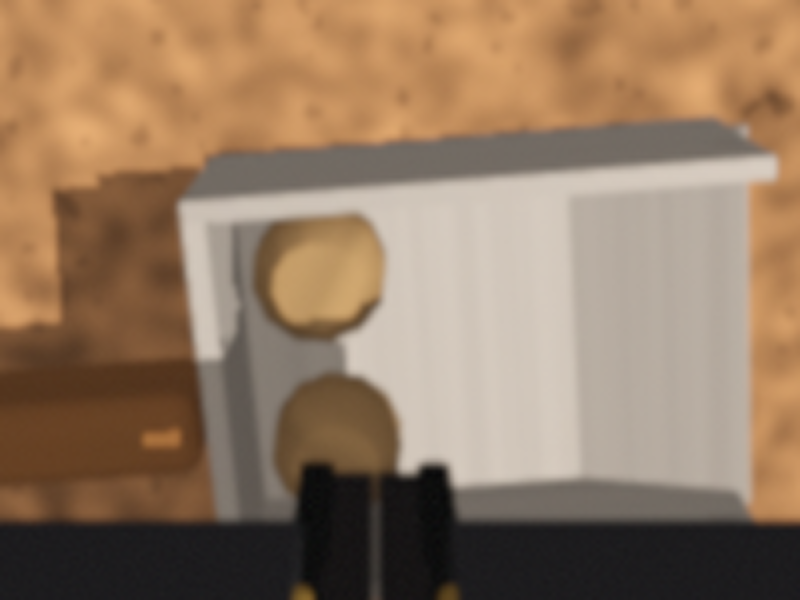

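```bash
python3 -c "
from h import *
pts({'C2':((209.5,270.7),.026),'C1':((249,275.7),.026),'backIn':((230,243.5),.039),'far':((187,290),.039)})
"
```

```text
C2 [0.6299 0.2578 0.026 ] tool [-0.0242  0.0564 -0.008 ]
C1 [0.6057 0.2552 0.026 ] tool [-0.0001  0.0563 -0.0053]
backIn [0.6219 0.2723 0.039 ] tool [-0.0162  0.0434 -0.0224]
far [0.6455 0.247  0.039 ] tool [-0.04    0.0435  0.0027]
```

Emit:
{"fn": "carry_out", "kwargs": {
  "series": [
    {"dp": [0.001,0.02,-0.004],"roll": 0,"claw": 0},
    {"dp": [0.001,0.031,-0.004],"roll": 0,"claw": 0},
    {"dp": [0.001,0.0345,-0.004],"roll": 0,"claw": 0},
    {"dp": [0.001,0.036,-0.004],"roll": 0,"claw": 0},
    {"dp": [0.001,0.036,-0.004],"roll": 0,"claw": 0},
    {"dp": [0.001,0.036,0.0],"roll": 0,"claw": 0},
    {"dp": [0.001,0.036,0.004],"roll": 0,"claw": 0},
    {"dp": [0.001,0.036,0.008],"roll": 0,"claw": 0},
    {"dp": [0.001,0.036,0.012],"roll": 0,"claw": 0},
    {"dp": [0.001,0.036,0.016],"roll": 0,"claw": 0}
  ]
}}

```text
t: 41.4
tool_pos: [0.6071, 0.2341, 0.0489]
orientation: [0.014, 2.219, -2.218]
contact_force: [-0.5, -1.3, 11.3]
gripper_width: 0.0004
```

Emit:
{"fn": "carry_out", "kwargs": {
  "series": [
    {"dp": [0,0,0.004],"roll": 0,"claw": 0},
    {"dp": [0,0,0.006],"roll": 0,"claw": 0},
    {"dp": [0,0,0.006],"roll": 0,"claw": 0},
    {"dp": [0,-0.03,0.006],"roll": 0,"claw": 0},
    {"dp": [0,-0.06,0.006],"roll": 0,"claw": 0.4},
    {"dp": [0,-0.06,0.006],"roll": 0,"claw": 0.4},
    {"dp": [0,-0.06,0.006],"roll": 0,"claw": 0.4},
    {"dp": [0,-0.06,0.006],"roll": 0,"claw": 0.4},
    {"dp": [0,-0.06,0.006],"roll": 0,"claw": 0.4},
    {"dp": [0,-0.06,0.006],"roll": 0,"claw": 0.4}
  ]
}}

```text
t: 42.4
tool_pos: [0.6025, 0.2279, 0.1033]
orientation: [-0.002, -2.218, 2.219]
contact_force: [-0.4, -0.3, 0.3]
gripper_width: 0.0333
```

```bash
python3 -c "
from h import *
c,a=shot('wrist','w27');to(.6024,.23,.0335)
cv2.imwrite('pics/w27z.png',cv2.resize(a[140:290,190:390,::-1],None,fx=4,fy=4,interpolation=cv2.INTER_CUBIC))
"
```

```text
cur [0.6027 0.2279 0.1035] yaw 179.75 j [ 0.1885  0.7269  1.4886 -0.      0.928   1.7636] F [0.0842 0.5478 0.2264] w 0.0338 t 42.45
dp [ 0.0002  0.07   -0.0021] roll 0
```

View pics/w27z.png

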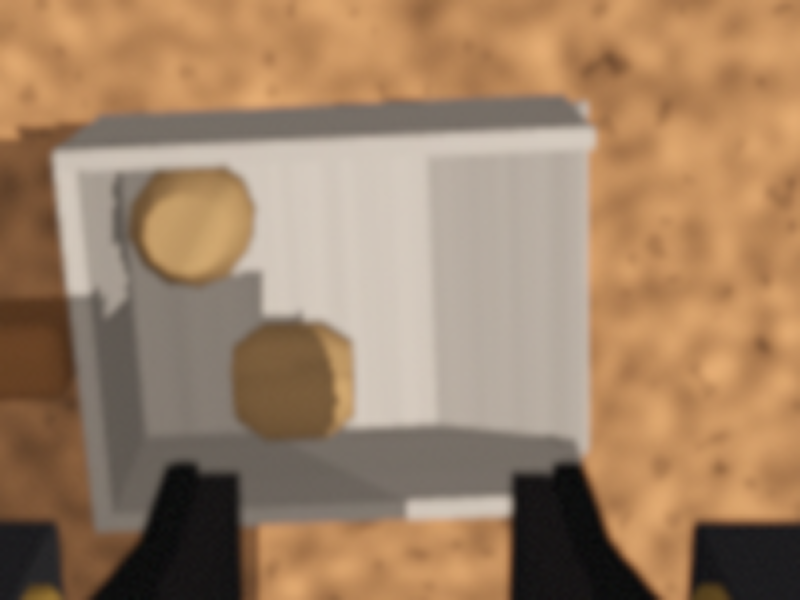

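```bash
python3 -c "
from h import *
pts({'C1':((235,263.3),.02),'backIn':((233,213.5),.039),'near':((268,260),.039),'C2':((197,237),.026),'rampstart':((220,298.5),.006)})
"
```

```text
C1 [0.602  0.2419 0.02  ] tool [ 0.0006  0.0835 -0.014 ]
backIn [0.61  0.271 0.039] tool [-0.0073  0.0645 -0.0431]
near [0.5868 0.2433 0.039 ] tool [ 0.0159  0.0645 -0.0153]
C2 [0.6293 0.2576 0.026 ] tool [-0.0267  0.0774 -0.0298]
rampstart [0.608 0.218 0.006] tool [-0.0056  0.0975  0.0099]
```

Emit:
{"fn": "carry_out", "kwargs": {
  "series": [
    {"dp": [-0.001,0,-0.013],"roll": 0,"claw": 0.38},
    {"dp": [-0.001,0.03,-0.013],"roll": 0,"claw": 0.38},
    {"dp": [-0.001,0.055,-0.013],"roll": 0,"claw": 0.38},
    {"dp": [-0.001,0.067,-0.013],"roll": 0,"claw": 0.38},
    {"dp": [-0.001,0.07,-0.013],"roll": 0,"claw": 0.38},
    {"dp": [-0.001,0.07,-0.013],"roll": 0,"claw": 0.1},
    {"dp": [-0.001,0.07,-0.013],"roll": 0,"claw": 0.1},
    {"dp": [-0.001,0.07,-0.013],"roll": 0,"claw": 0.1},
    {"dp": [-0.001,0.07,-0.013],"roll": 0,"claw": 0.1},
    {"dp": [-0.001,0.07,-0.013],"roll": 0,"claw": 0.1}
  ]
}}

```text
t: 43.45
tool_pos: [0.6052, 0.2412, 0.0357]
orientation: [-0.008, -2.221, 2.22]
contact_force: [0.7, 0.8, 3.0]
gripper_width: 0.0194
```

Emit:
{"fn": "carry_out", "kwargs": {
  "series": [
    {"dp": [0,-0.02,0],"roll": 0,"claw": 0.1},
    {"dp": [0,-0.06,0],"roll": 0,"claw": 0.1},
    {"dp": [0,-0.1,0],"roll": 0,"claw": 0.1},
    {"dp": [0,-0.14,0],"roll": 0,"claw": 0.1},
    {"dp": [0,-0.18,0],"roll": 0,"claw": 0.1},
    {"dp": [0,-0.215,0],"roll": 0,"claw": 0.1},
    {"dp": [0,-0.215,0.02],"roll": 0,"claw": 0.1},
    {"dp": [0.01,-0.215,0.06],"roll": 0,"claw": 0.1},
    {"dp": [0.02,-0.215,0.1],"roll": 0,"claw": 0.1},
    {"dp": [0.02,-0.215,0.12],"roll": 0,"claw": 0.1}
  ]
}}

```text
t: 44.45
tool_pos: [0.5818, 0.1186, 0.2497]
orientation: [-0.004, -2.216, 2.219]
contact_force: [0.7, -0.1, -0.3]
gripper_width: 0.0192
```

```bash
python3 -c "
from h import *
c,a=shot('wrist','w28');to(.5465,-.0605,.211)
"
```

```text
cur [0.5829 0.1163 0.2498] yaw 179.56 j [ 0.0105  0.4807  1.505  -0.0031  1.157   1.5902] F [-0.7598 -1.1382 -0.0423] w 0.0192 t 44.5
dp [0.035  0.0393 0.177 ] roll 0
```

View pics/w28.png

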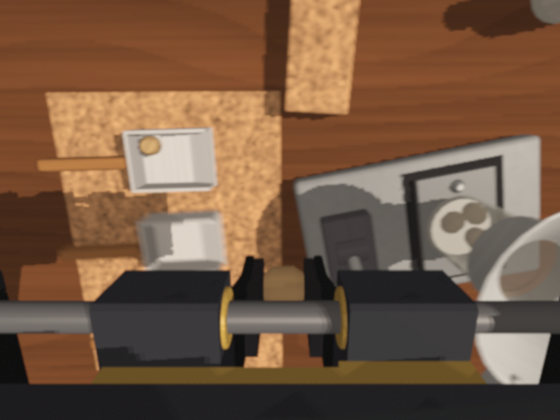

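Emit:
{"fn": "carry_out", "kwargs": {
  "series": [
    {"dp": [0.01,-0.003,0.04],"roll": 0,"claw": 0.1},
    {"dp": [0.02,-0.003,0.08],"roll": 0,"claw": 0.1},
    {"dp": [0.03,-0.003,0.12],"roll": 0,"claw": 0.1},
    {"dp": [0.035,-0.003,0.16],"roll": 0,"claw": 0.1},
    {"dp": [0.035,0.01,0.177],"roll": 0,"claw": 0.1},
    {"dp": [0.035,0.035,0.177],"roll": 0,"claw": 0.1},
    {"dp": [0.035,0.039,0.177],"roll": 0,"claw": 0.1},
    {"dp": [0.035,0.039,0.177],"roll": 0,"claw": 0.1},
    {"dp": [0.035,0.039,0.177],"roll": 0,"claw": 0.4},
    {"dp": [0.035,0.039,0.177],"roll": 0,"claw": 0.4}
  ]
}}

```text
t: 45.5
tool_pos: [0.5488, -0.0553, 0.2116]
orientation: [-0.006, -2.22, 2.222]
contact_force: [-0.1, -0.3, 0.1]
gripper_width: 0.0285
```

Emit:
{"fn": "carry_out", "kwargs": {
  "series": [
    {"dp": [0,0,0],"roll": 0,"claw": 0.4},
    {"dp": [0,0,0],"roll": 0,"claw": 0.4},
    {"dp": [0,-0.025,0],"roll": 0,"claw": 0.4},
    {"dp": [0,-0.05,0],"roll": 0,"claw": 0.4},
    {"dp": [-0.01,-0.05,-0.04],"roll": 0,"claw": 0.2},
    {"dp": [-0.02,-0.05,-0.08],"roll": 0,"claw": 0},
    {"dp": [-0.03,-0.05,-0.12],"roll": 0,"claw": 0},
    {"dp": [-0.04,-0.05,-0.16],"roll": 0,"claw": 0},
    {"dp": [-0.05,-0.05,-0.2],"roll": 0,"claw": 0},
    {"dp": [-0.05,-0.05,-0.2],"roll": 0,"claw": 0}
  ]
}}

```text
t: 46.5
tool_pos: [0.5996, 0.149, 0.2608]
orientation: [0.001, 2.222, -2.217]
contact_force: [-0.8, 0.8, 0.2]
gripper_width: 0.0012
```

```bash
python3 -c "
from h import *
c,a=shot('wrist','w29');to(.629,.252,.0825)
c,a=shot('scene');a=a[:,:,::-1];cv2.imwrite('pics/s29.png',cv2.resize(a[140:420,200:480],None,fx=2.8,fy=2.1,interpolation=cv2.INTER_CUBIC))
"
```

```text
cur [0.5989 0.1465 0.2606] yaw -180.0 j [ 0.059   0.4988  1.4373 -0.      1.2049  1.6298] F [ 0.1957 -0.0132  0.0753] w 0.0007 t 46.55
dp [-0.03    0.1781 -0.1054] roll 0
```

View pics/w29.png

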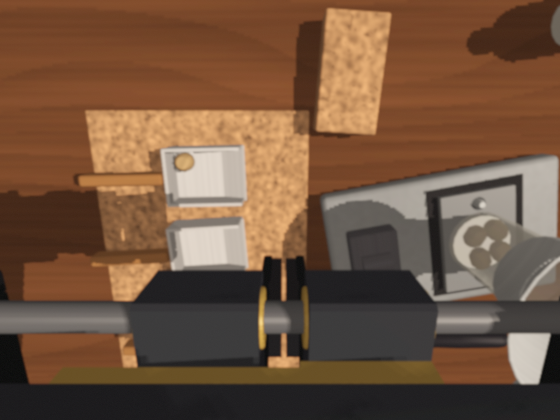

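View pics/s29.png

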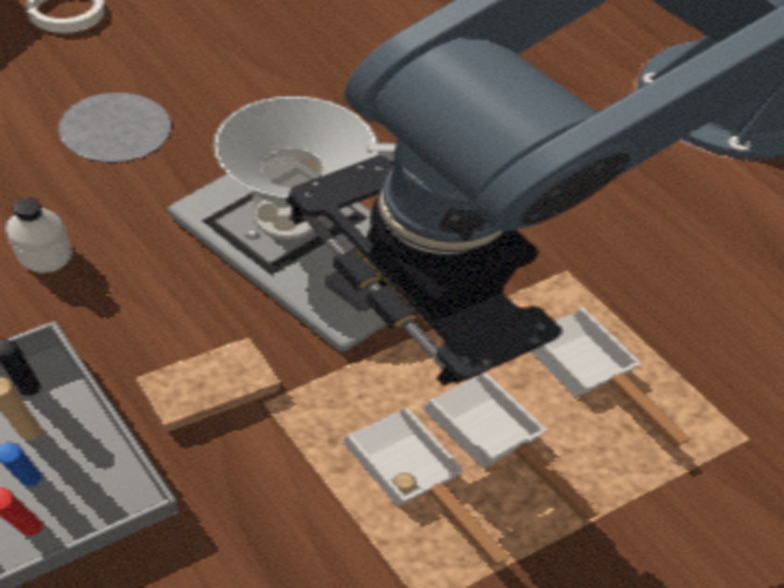

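Emit:
{"fn": "carry_out", "kwargs": {
  "series": [
    {"dp": [-0.01,0.02,-0.03],"roll": 0,"claw": 0},
    {"dp": [-0.02,0.05,-0.06],"roll": 0,"claw": 0},
    {"dp": [-0.027,0.09,-0.09],"roll": 0,"claw": 0},
    {"dp": [-0.027,0.13,-0.105],"roll": 0,"claw": 0},
    {"dp": [-0.027,0.16,-0.105],"roll": 0,"claw": 0},
    {"dp": [-0.027,0.178,-0.105],"roll": 0,"claw": 0},
    {"dp": [-0.027,0.178,-0.105],"roll": 0,"claw": 0},
    {"dp": [-0.027,0.178,-0.105],"roll": 0,"claw": 0},
    {"dp": [-0.027,0.178,-0.105],"roll": 0,"claw": 0},
    {"dp": [-0.027,0.178,-0.105],"roll": 0,"claw": 0}
  ]
}}

```text
t: 47.6
tool_pos: [0.6276, 0.2486, 0.0845]
orientation: [-0.009, -2.221, 2.22]
contact_force: [0.6, -0.1, -0.1]
gripper_width: 0.0004
```

```bash
python3 -c "
from h import *
c,a=shot('wrist','w30');to(.629,.252,.0465)
cv2.imwrite('pics/w30z.png',cv2.resize(a[140:290,190:390,::-1],None,fx=4,fy=4,interpolation=cv2.INTER_CUBIC))
"
```

```text
cur [0.6274 0.2488 0.0843] yaw 179.72 j [ 0.2123  0.7841  1.4156 -0.      0.9389  1.788 ] F [1.1041 0.7569 0.1108] w 0.0003 t 47.65
dp [-0.0015  0.0378 -0.0032] roll 0
```

View pics/w30z.png

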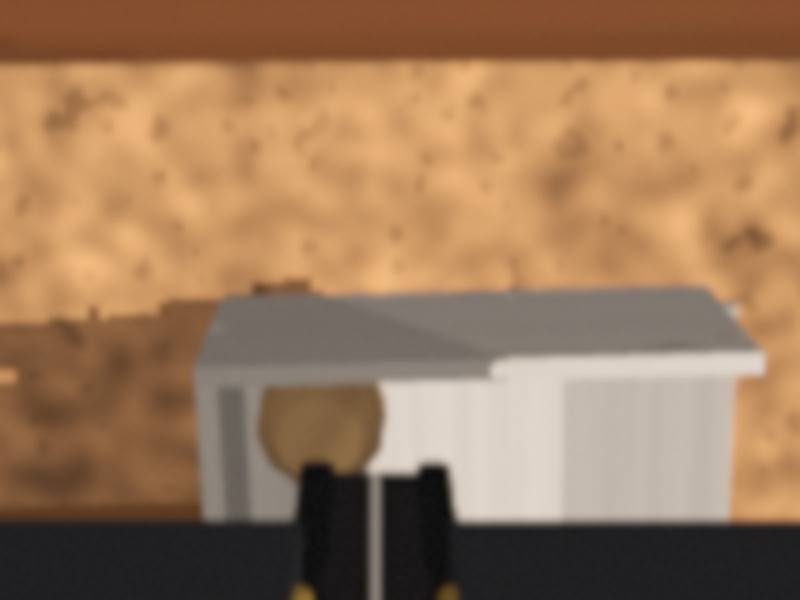

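```bash
python3 -c "
from h import *
pts({'near':((259.8,270.5),.026),'far wall top':((233.5,270),.039),'backIn':((240,244.5),.039)})
"
```

```text
near [0.6199 0.2573 0.026 ] tool [ 0.0077  0.0583 -0.0085]
far wall top [0.6411 0.2569 0.039 ] tool [-0.0135  0.0454 -0.0081]
backIn [0.6373 0.2711 0.039 ] tool [-0.0097  0.0454 -0.0223]
```

Emit:
{"fn": "carry_out", "kwargs": {
  "series": [
    {"dp": [0.0015,0.02,-0.006],"roll": 0,"claw": 0},
    {"dp": [0.0015,0.032,-0.006],"roll": 0,"claw": 0},
    {"dp": [0.0015,0.0365,-0.006],"roll": 0,"claw": 0},
    {"dp": [0.0015,0.038,-0.006],"roll": 0,"claw": 0},
    {"dp": [0.0015,0.038,-0.006],"roll": 0,"claw": 0},
    {"dp": [0.003,0.038,-0.002],"roll": 0,"claw": 0},
    {"dp": [0.0045,0.038,0.002],"roll": 0,"claw": 0},
    {"dp": [0.006,0.038,0.006],"roll": 0,"claw": 0},
    {"dp": [0.0075,0.038,0.01],"roll": 0,"claw": 0},
    {"dp": [0.009,0.038,0.014],"roll": 0,"claw": 0}
  ]
}}

```text
t: 48.65
tool_pos: [0.6209, 0.2349, 0.0488]
orientation: [0.014, 2.219, -2.218]
contact_force: [-0.1, -3.1, 10.5]
gripper_width: 0.0001
```

Emit:
{"fn": "carry_out", "kwargs": {
  "series": [
    {"dp": [0,0,0.004],"roll": 0,"claw": 0},
    {"dp": [0,0,0.004],"roll": 0,"claw": 0},
    {"dp": [0,-0.03,0.004],"roll": 0,"claw": 0},
    {"dp": [0,-0.06,0.004],"roll": 0,"claw": 0.4},
    {"dp": [0,-0.06,0.004],"roll": 0,"claw": 0.4},
    {"dp": [0,-0.06,0.004],"roll": 0,"claw": 0.4},
    {"dp": [0,-0.06,0.004],"roll": 0,"claw": 0.4},
    {"dp": [0,-0.06,0.004],"roll": 0,"claw": 0.4},
    {"dp": [0,-0.06,0.004],"roll": 0,"claw": 0.4},
    {"dp": [0,-0.06,0.004],"roll": 0,"claw": 0.4}
  ]
}}

```text
t: 49.65
tool_pos: [0.6169, 0.2309, 0.1037]
orientation: [-0.003, -2.218, 2.219]
contact_force: [-0.5, -0.6, -0.2]
gripper_width: 0.034
```

```bash
python3 -c "
from h import *
c,a=shot('wrist','w31');to(.62,.23,.0335)
cv2.imwrite('pics/w31z.png',cv2.resize(a[140:290,190:390,::-1],None,fx=4,fy=4,interpolation=cv2.INTER_CUBIC))
"
```

```text
cur [0.617  0.2309 0.1039] yaw 179.75 j [ 0.1889  0.7416  1.4492 -0.      0.952   1.764 ] F [-0.3932 -0.0224 -0.0528] w 0.0346 t 49.7
dp [-0.0031  0.0704  0.0009] roll 0
```

View pics/w31z.png

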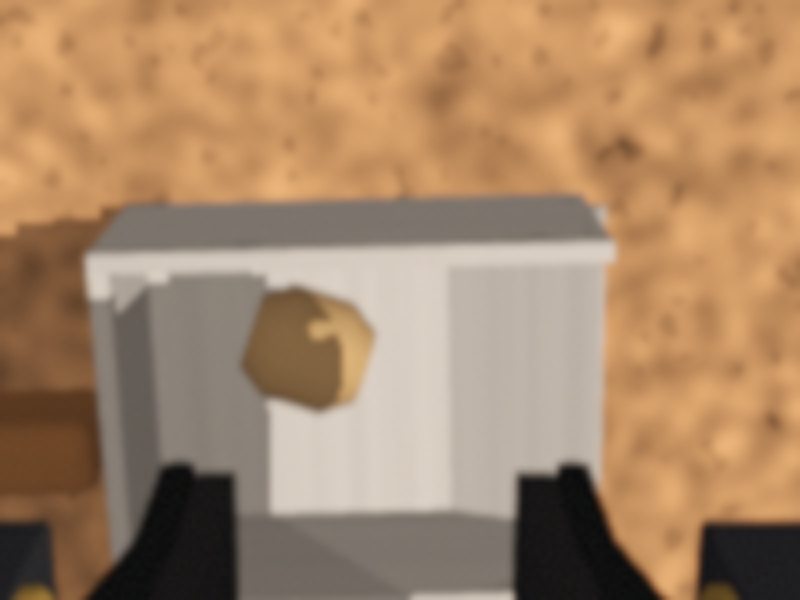

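```bash
python3 -c "
from h import *
pts({'C2':((227.3,267),.022),'backIn':((230,219),.039),'far':((205,270),.039)})
"
```

```text
C2 [0.6222 0.2423 0.022 ] tool [-0.0053  0.0819 -0.0114]
backIn [0.6261 0.2707 0.039 ] tool [-0.0091  0.0649 -0.0398]
far [0.6417 0.2395 0.039 ] tool [-0.0247  0.0649 -0.0087]
```

Emit:
{"fn": "carry_out", "kwargs": {
  "series": [
    {"dp": [-0.005,0,-0.0105],"roll": 0,"claw": 0.38},
    {"dp": [-0.005,0.03,-0.0105],"roll": 0,"claw": 0.38},
    {"dp": [-0.005,0.055,-0.0105],"roll": 0,"claw": 0.38},
    {"dp": [-0.005,0.067,-0.0105],"roll": 0,"claw": 0.38},
    {"dp": [-0.005,0.0705,-0.0105],"roll": 0,"claw": 0.38},
    {"dp": [-0.005,0.0705,-0.0105],"roll": 0,"claw": 0.1},
    {"dp": [-0.005,0.0705,-0.0105],"roll": 0,"claw": 0.1},
    {"dp": [-0.005,0.0705,-0.0105],"roll": 0,"claw": 0.1},
    {"dp": [-0.005,0.0705,-0.0105],"roll": 0,"claw": 0.1},
    {"dp": [-0.005,0.0705,-0.0105],"roll": 0,"claw": 0.1}
  ]
}}

```text
t: 50.7
tool_pos: [0.623, 0.2416, 0.0351]
orientation: [-0.007, -2.221, 2.22]
contact_force: [0.2, 0.1, 2.1]
gripper_width: 0.0203
```

Emit:
{"fn": "carry_out", "kwargs": {
  "series": [
    {"dp": [0,-0.02,0],"roll": 0,"claw": 0.1},
    {"dp": [0,-0.06,0],"roll": 0,"claw": 0.1},
    {"dp": [0,-0.1,0],"roll": 0,"claw": 0.1},
    {"dp": [0,-0.14,0],"roll": 0,"claw": 0.1},
    {"dp": [0,-0.18,0],"roll": 0,"claw": 0.1},
    {"dp": [0,-0.215,0],"roll": 0,"claw": 0.1},
    {"dp": [0,-0.215,0.02],"roll": 0,"claw": 0.1},
    {"dp": [0.01,-0.215,0.06],"roll": 0,"claw": 0.1},
    {"dp": [0.02,-0.215,0.1],"roll": 0,"claw": 0.1},
    {"dp": [0.02,-0.215,0.12],"roll": 0,"claw": 0.1}
  ]
}}

```text
t: 51.7
tool_pos: [0.5995, 0.1185, 0.2483]
orientation: [-0.003, -2.215, 2.218]
contact_force: [0.9, 0.1, -0.1]
gripper_width: 0.0203
```

```bash
python3 -c "
from h import *
c,a=shot('wrist','w32');to(.5465,-.0605,.211)
"
```

```text
cur [0.6005 0.1162 0.2484] yaw 179.55 j [ 0.0101  0.5062  1.4612 -0.0033  1.1766  1.59  ] F [ 0.6585 -1.848  -0.23  ] w 0.0202 t 51.75
dp [0.0525 0.0381 0.177 ] roll 0
```

View pics/w32.png

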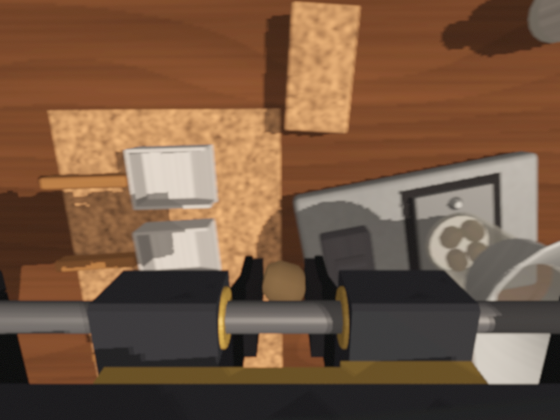

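Emit:
{"fn": "carry_out", "kwargs": {
  "series": [
    {"dp": [0.01,-0.003,0.04],"roll": 0,"claw": 0.1},
    {"dp": [0.03,-0.003,0.08],"roll": 0,"claw": 0.1},
    {"dp": [0.04,-0.003,0.12],"roll": 0,"claw": 0.1},
    {"dp": [0.05,-0.003,0.16],"roll": 0,"claw": 0.1},
    {"dp": [0.0525,0.01,0.177],"roll": 0,"claw": 0.1},
    {"dp": [0.0525,0.035,0.177],"roll": 0,"claw": 0.1},
    {"dp": [0.0525,0.038,0.177],"roll": 0,"claw": 0.1},
    {"dp": [0.0525,0.038,0.177],"roll": 0,"claw": 0.1},
    {"dp": [0.0525,0.038,0.177],"roll": 0,"claw": 0.4},
    {"dp": [0.0525,0.038,0.177],"roll": 0,"claw": 0.4}
  ]
}}

```text
t: 52.75
tool_pos: [0.5492, -0.0548, 0.212]
orientation: [-0.006, -2.22, 2.221]
contact_force: [0.5, 0.4, 0.1]
gripper_width: 0.0289
```

Emit:
{"fn": "carry_out", "kwargs": {
  "series": [
    {"dp": [0,0,0],"roll": 0,"claw": 0.4},
    {"dp": [0,0,0],"roll": 0,"claw": 0.4},
    {"dp": [0,-0.025,0],"roll": 0,"claw": 0.4},
    {"dp": [0,-0.05,0],"roll": 0,"claw": 0.4},
    {"dp": [0.02,-0.05,-0.02],"roll": 4,"claw": 0.4},
    {"dp": [0.05,-0.05,-0.03],"roll": 11,"claw": 0.4},
    {"dp": [0.075,-0.05,-0.045],"roll": 18,"claw": 0.4},
    {"dp": [0.075,-0.05,-0.045],"roll": 25,"claw": 0.4},
    {"dp": [0.075,-0.05,-0.045],"roll": 31,"claw": 0.4},
    {"dp": [0.075,-0.05,-0.045],"roll": 31,"claw": 0.4}
  ]
}}

```text
t: 53.75
tool_pos: [0.4737, -0.0097, 0.2615]
orientation: [-0.536, -1.914, 1.914]
contact_force: [-0.3, -0.6, 0.5]
gripper_width: 0.0353
```

```bash
python3 -c "
from h import *
c,a=shot('wrist','w33');to(.468,-.0127,.1951,148.8)
c,a=shot('scene');a=a[:,:,::-1];cv2.imwrite('pics/s33.png',cv2.resize(a[140:420,200:480],None,fx=2.8,fy=2.1,interpolation=cv2.INTER_CUBIC))
"
```

```text
cur [ 0.4738 -0.0098  0.2614] yaw 148.89 j [-0.257   0.3012  1.7799 -0.      1.0598  1.8568] F [-0.1869 -0.2015 -0.0212] w 0.035 t 53.8
dp [0.0035 0.0663 0.0055] roll 0.09
```

View pics/w33.png

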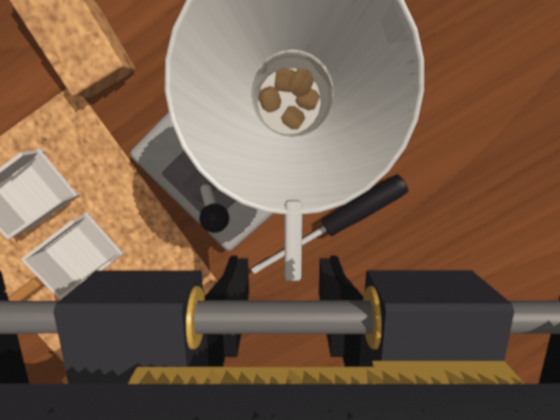

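View pics/s33.png

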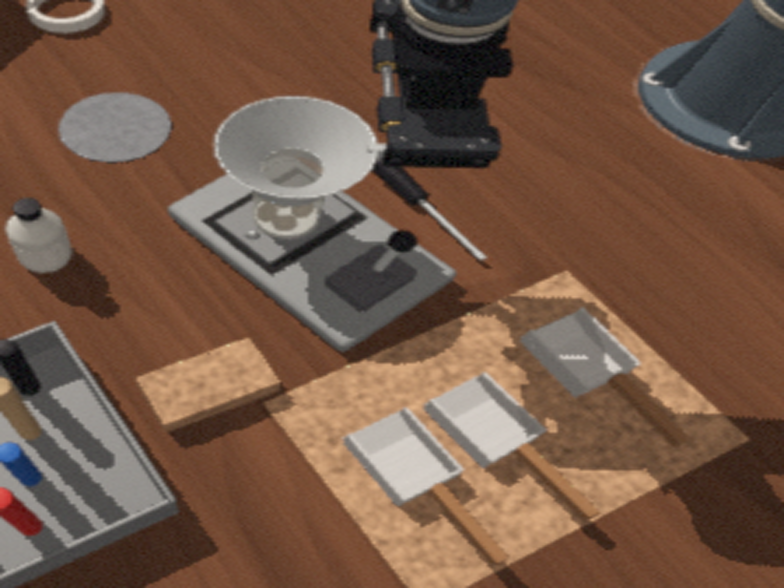

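```bash
python3 -c "
from h import *
pts({'lugend':((279.5,293),.204),'lugroot':((202,294),.204),'rimnear':((212,294),.204),'neck':((94,291),.156)})
"
```

```text
lugend [ 0.4535 -0.0039  0.204 ] tool [0.0205 0.0573 0.0055]
lugroot [ 0.4951 -0.0292  0.204 ] tool [-0.0281  0.0573  0.0056]
rimnear [ 0.49   -0.0262  0.204 ] tool [-0.0222  0.0573  0.0057]
neck [ 0.5476 -0.0596  0.156 ] tool [-0.0888  0.1054  0.0045]
```

Emit:
{"fn": "carry_out", "kwargs": {
  "series": [
    {"dp": [0.001,0,0.0055],"roll": 0,"claw": 0.5},
    {"dp": [0.001,0.015,0.0055],"roll": 0,"claw": 0.5},
    {"dp": [0.001,0.04,0.0055],"roll": 0,"claw": 0.5},
    {"dp": [0.001,0.06,0.0055],"roll": 0,"claw": 0.5},
    {"dp": [0.001,0.066,0.0055],"roll": 0,"claw": 0.5},
    {"dp": [0.001,0.066,0.0055],"roll": 0,"claw": 0.3},
    {"dp": [0.001,0.066,0.0055],"roll": 0,"claw": 0},
    {"dp": [0.001,0.066,0.0055],"roll": 0,"claw": 0},
    {"dp": [0.001,0.066,0.0055],"roll": 0,"claw": 0},
    {"dp": [0.001,0.066,0.0055],"roll": 0,"claw": 0}
  ]
}}

```text
t: 54.85
tool_pos: [0.4703, -0.0141, 0.1957]
orientation: [-0.537, -1.914, 1.914]
contact_force: [0.0, -1.2, 0.2]
gripper_width: 0.0115
```

Emit:
{"fn": "carry_out", "kwargs": {
  "series": [
    {"dp": [0,0,0],"roll": 0,"claw": 0},
    {"dp": [0,0,0],"roll": 0,"claw": 0},
    {"dp": [0,-0.005,0],"roll": 0,"claw": 0},
    {"dp": [0,-0.015,0],"roll": 0,"claw": 0},
    {"dp": [0,-0.025,0],"roll": 0,"claw": 0},
    {"dp": [0,-0.035,0],"roll": 0,"claw": 0},
    {"dp": [0,-0.045,0],"roll": 0,"claw": 0},
    {"dp": [0,-0.055,0],"roll": 0,"claw": 0},
    {"dp": [0,-0.06,0],"roll": 0,"claw": 0},
    {"dp": [0,-0.06,0],"roll": 0,"claw": 0}
  ]
}}

```text
t: 55.85
tool_pos: [0.4705, -0.0142, 0.256]
orientation: [-0.537, -1.914, 1.914]
contact_force: [-0.1, 0.3, -1.6]
gripper_width: 0.0093
```

```bash
python3 -c "
from h import *
c,a=shot('wrist','w34');to(.533,-.238,.2551,148.8)
c,a=shot('scene');a=a[:,:,::-1];cv2.imwrite('pics/s34.png',cv2.resize(a[140:310,200:380],None,fx=3.5,fy=3.5,interpolation=cv2.INTER_CUBIC))
"
```

```text
cur [ 0.4701 -0.0141  0.2554] yaw 148.75 j [-0.2682  0.3045  1.7956 -0.      1.0407  1.848 ] F [ 0.2825 -0.1657 -1.0386] w 0.0099 t 55.9
dp [-0.17    0.0004  0.1588] roll -0.05
```

View pics/s34.png

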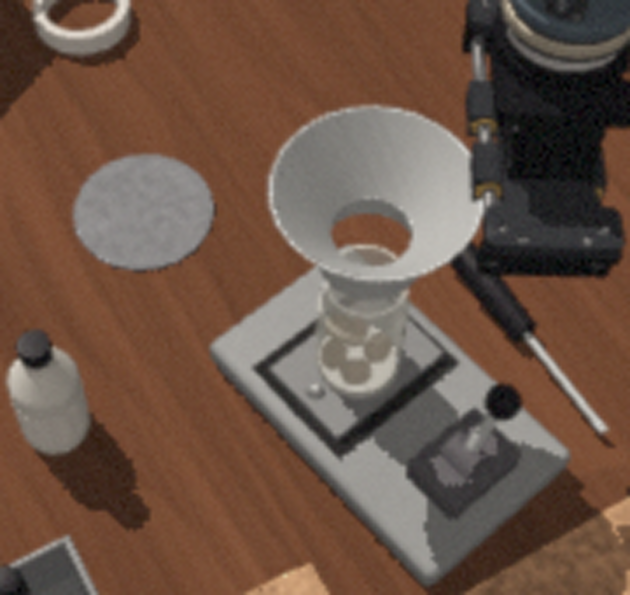

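View pics/w34.png

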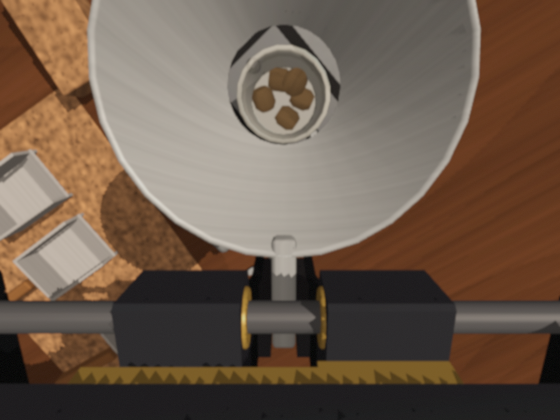

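Emit:
{"fn": "carry_out", "kwargs": {
  "series": [
    {"dp": [-0.02,-0.005,0.018],"roll": 0,"claw": 0},
    {"dp": [-0.05,-0.005,0.045],"roll": 0,"claw": 0},
    {"dp": [-0.08,-0.005,0.073],"roll": 0,"claw": 0},
    {"dp": [-0.11,-0.005,0.1],"roll": 0,"claw": 0},
    {"dp": [-0.14,-0.005,0.13],"roll": 0,"claw": 0},
    {"dp": [-0.16,0,0.15],"roll": 0,"claw": 0},
    {"dp": [-0.17,0.02,0.158],"roll": 0,"claw": 0},
    {"dp": [-0.1715,0.05,0.16],"roll": 0,"claw": 0},
    {"dp": [-0.1715,0.09,0.16],"roll": 0,"claw": 0},
    {"dp": [-0.1715,0.12,0.16],"roll": 0,"claw": 0}
  ]
}}

```text
t: 56.95
tool_pos: [0.5324, -0.2394, 0.1322]
orientation: [-0.532, -1.913, 1.911]
contact_force: [-0.9, 0.2, -2.3]
gripper_width: 0.0095
```

```bash
python3 -c "
from h import *
c,a=shot('scene');to(.5336,-.2401,.0692,148.8);a=a[:,:,::-1];cv2.imwrite('pics/s35.png',cv2.resize(a[140:310,200:380],None,fx=3.5,fy=3.5,interpolation=cv2.INTER_CUBIC))
"
```

```text
cur [ 0.5297 -0.2376  0.1277] yaw 148.71 j [-0.614   0.6289  1.6373 -0.0001  0.8882  1.503 ] F [-1.7405  0.2566 -4.655 ] w 0.0102 t 57.0
dp [-0.0053  0.0584  0.0001] roll -0.09
```

View pics/s35.png

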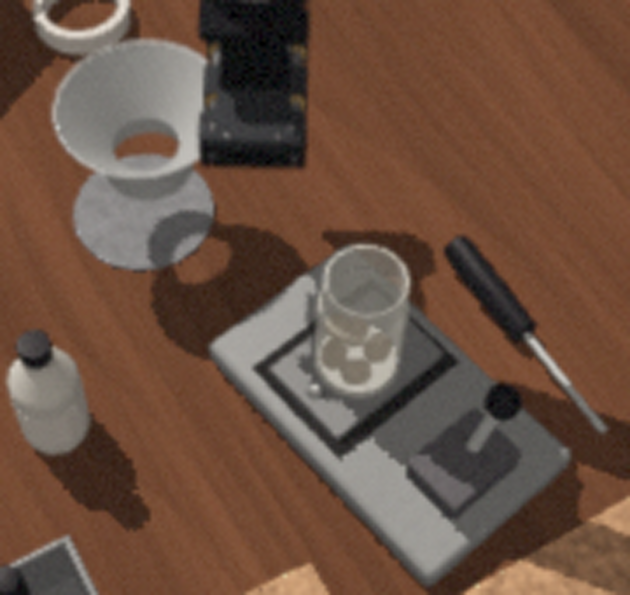

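Emit:
{"fn": "carry_out", "kwargs": {
  "series": [
    {"dp": [-0.001,0.02,0],"roll": 0,"claw": 0},
    {"dp": [-0.001,0.04,0],"roll": 0,"claw": 0},
    {"dp": [-0.001,0.05,0],"roll": 0,"claw": 0},
    {"dp": [-0.001,0.057,0],"roll": 0,"claw": 0},
    {"dp": [-0.001,0.061,0],"roll": 0,"claw": 0},
    {"dp": [-0.001,0.064,0],"roll": 0,"claw": 0},
    {"dp": [-0.001,0.0655,0],"roll": 0,"claw": 0},
    {"dp": [-0.001,0.0655,0],"roll": 0,"claw": 0},
    {"dp": [-0.001,0.0655,0],"roll": 0,"claw": 0},
    {"dp": [-0.001,0.0655,0],"roll": 0,"claw": 0}
  ]
}}

```text
t: 58.0
tool_pos: [0.5348, -0.2405, 0.0701]
orientation: [-0.536, -1.913, 1.914]
contact_force: [-0.4, 0.0, -0.1]
gripper_width: 0.0097
```

Emit:
{"fn": "carry_out", "kwargs": {
  "series": [
    {"dp": [0,0.0015,0],"roll": 0,"claw": 0},
    {"dp": [0,0.0015,0],"roll": 0,"claw": 0},
    {"dp": [0,0.0015,0],"roll": 0,"claw": 0},
    {"dp": [0,0.001,0],"roll": 0,"claw": 0.5},
    {"dp": [0,0.001,0],"roll": 0,"claw": 0.5},
    {"dp": [0,0.001,0],"roll": 0,"claw": 0.5},
    {"dp": [0,-0.02,0],"roll": 0,"claw": 0.5},
    {"dp": [0,-0.06,0],"roll": 0,"claw": 0.5},
    {"dp": [0,-0.1,0],"roll": 0,"claw": 0.5},
    {"dp": [0,-0.13,0],"roll": 0,"claw": 0.5}
  ]
}}

```text
t: 59.0
tool_pos: [0.5351, -0.2407, 0.2017]
orientation: [-0.537, -1.913, 1.915]
contact_force: [0.4, -0.9, 0.3]
gripper_width: 0.0429
```

```bash
python3 -c "
from h import *
shot('wrist','w36')
c,a=shot('scene');to(.47,.04,.2,90);a=a[:,:,::-1];cv2.imwrite('pics/s36.png',cv2.resize(a[140:310,200:380],None,fx=3.5,fy=3.5,interpolation=cv2.INTER_CUBIC))
pts({'a':((200,241),.003)},c)
"
```

```text
cur [ 0.5372 -0.2421  0.2042] yaw 148.76 j [-0.613   0.5244  1.573   0.0001  1.0337  1.503 ] F [ 0.1424 -0.9143  0.8399] w 0.0434 t 59.1
dp [ 0.2038  0.002  -0.2064] roll 58.76
a [ 0.6162 -0.2892  0.003 ] tool [-0.0899  0.2022 -0.0009]
```

View pics/s36.png

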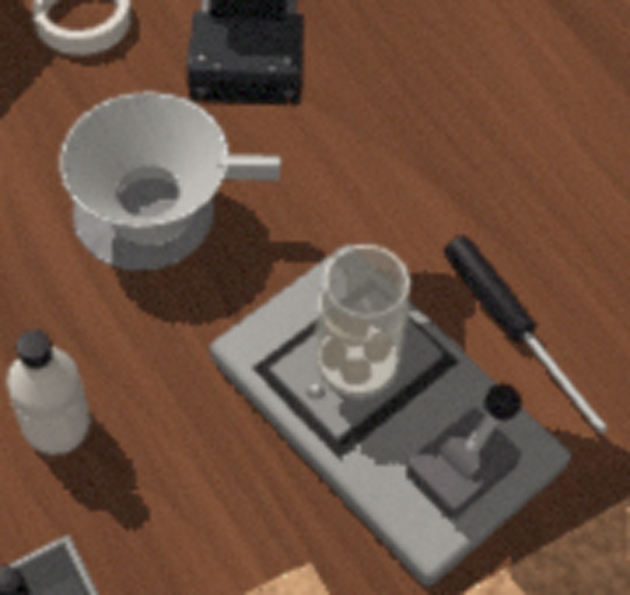

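View pics/w36.png

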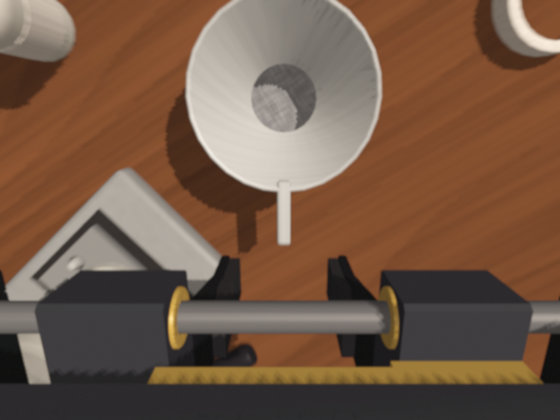

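```bash
python3 -c "
from h import *
to(.4575,.0383,.2,-79)
"
```

```text
cur [ 0.5372 -0.2421  0.2042] yaw 148.76 j [-0.613   0.5244  1.573   0.0001  1.0337  1.503 ] F [ 0.1424 -0.9143  0.8399] w 0.0434 t 59.1
dp [ 0.2136  0.0019 -0.1984] roll -132.24
```

Emit:
{"fn": "carry_out", "kwargs": {
  "series": [
    {"dp": [0.03,-0.02,-0.02],"roll": -8,"claw": 0},
    {"dp": [0.06,-0.02,-0.05],"roll": -16,"claw": 0},
    {"dp": [0.09,-0.02,-0.08],"roll": -24,"claw": 0},
    {"dp": [0.12,-0.02,-0.11],"roll": -32,"claw": 0},
    {"dp": [0.15,-0.02,-0.14],"roll": -40,"claw": 0},
    {"dp": [0.18,-0.02,-0.165],"roll": -48,"claw": 0},
    {"dp": [0.205,-0.02,-0.19],"roll": -56,"claw": 0},
    {"dp": [0.2135,-0.02,-0.198],"roll": -64,"claw": 0},
    {"dp": [0.2135,-0.02,-0.198],"roll": -72,"claw": 0},
    {"dp": [0.2135,-0.02,-0.198],"roll": -80,"claw": 0}
  ]
}}

```text
t: 60.1
tool_pos: [0.4538, 0.0406, 0.2186]
orientation: [-0.785, 1.713, -1.711]
contact_force: [-0.7, -0.3, -0.4]
gripper_width: 0.0005
```

Emit:
{"fn": "carry_out", "kwargs": {
  "series": [
    {"dp": [0,0,0],"roll": -8,"claw": 0},
    {"dp": [0,0,0],"roll": -16,"claw": 0},
    {"dp": [0,0,0],"roll": -24,"claw": 0},
    {"dp": [0,0,0],"roll": -32,"claw": 0},
    {"dp": [0,0,0],"roll": -40,"claw": 0},
    {"dp": [0,0,0],"roll": -48,"claw": 0},
    {"dp": [0,0,0],"roll": -52,"claw": 0},
    {"dp": [0,0,0],"roll": -52,"claw": 0},
    {"dp": [0,0,0],"roll": -52,"claw": 0},
    {"dp": [0,0,0],"roll": -52,"claw": 0}
  ]
}}

```text
t: 61.1
tool_pos: [0.4544, 0.0397, 0.2192]
orientation: [-1.292, 1.071, -1.07]
contact_force: [-0.8, -0.6, -0.0]
gripper_width: 0.0004
```

```bash
python3 -c "
from h import *
shot('wrist','w37')
to(.4575,.0383,.116,-79)
"
```

```text
cur [0.4545 0.0397 0.2193] yaw -79.3 j [-0.1586  0.3413  1.87    0.      0.9309 -0.3454] F [-0.1798 -0.9138  0.4225] w 0.0 t 61.15
dp [0.0019 0.1033 0.0027] roll -0.3
```

View pics/w37.png

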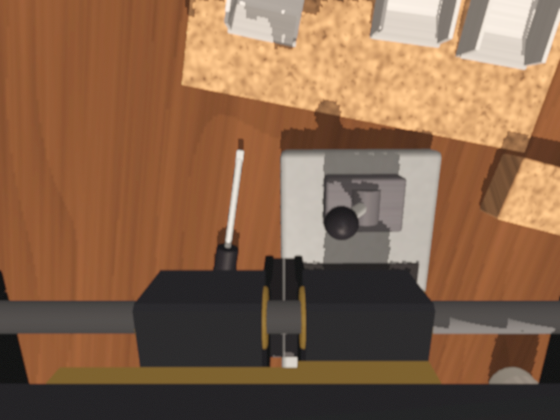

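```bash
python3 -c "
from h import *
pts({'ball':((222,341),.105),'boxL':((178,326),.05),'boxR':((178,404),.05)})
"
```

```text
ball [0.4967 0.0477 0.105 ] tool [-0.      0.1143  0.043 ]
boxL [0.4867 0.0696 0.05  ] tool [-0.0234  0.1693  0.0372]
boxR [0.5539 0.0824 0.05  ] tool [-0.0235  0.1692  0.1056]
```

Emit:
{"fn": "carry_out", "kwargs": {
  "series": [
    {"dp": [0,0.04,0],"roll": 0,"claw": 0},
    {"dp": [0,0.08,0],"roll": 0,"claw": 0},
    {"dp": [0,0.101,0],"roll": 0,"claw": 0},
    {"dp": [0,0.101,0],"roll": 0,"claw": 0},
    {"dp": [0,0.101,0.015],"roll": 0,"claw": 0},
    {"dp": [0,0.101,0.03],"roll": 0,"claw": 0},
    {"dp": [0,0.101,0.045],"roll": 0,"claw": 0},
    {"dp": [0,0.101,0.06],"roll": 0,"claw": 0},
    {"dp": [0,0.101,0.072],"roll": 0,"claw": 0},
    {"dp": [0,0.101,0.076],"roll": 0,"claw": 0}
  ]
}}

```text
t: 62.15
tool_pos: [0.5308, 0.0539, 0.1194]
orientation: [-1.291, 1.068, -1.071]
contact_force: [-0.8, -0.6, 1.0]
gripper_width: 0.0004
```

```bash
python3 -c "
from h import *
shot('wrist','w38')
to(.4575,.0383,.116,-79)
c,a=shot('scene');a=a[:,:,::-1];cv2.imwrite('pics/s38.png',cv2.resize(a[140:310,200:380],None,fx=3.5,fy=3.5,interpolation=cv2.INTER_CUBIC))
"
```

```text
cur [0.5309 0.0539 0.1193] yaw -79.24 j [-0.1083  0.592   1.773  -0.0001  0.774  -0.2961] F [0.293  0.3228 0.0101] w 0.0007 t 62.2
dp [ 0.0016  0.0031 -0.0751] roll -0.24
```

View pics/w38.png

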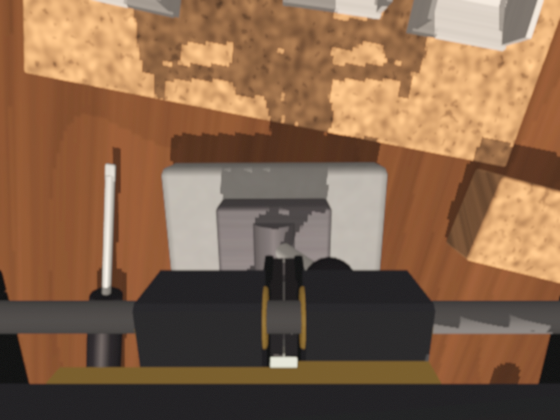

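View pics/s38.png

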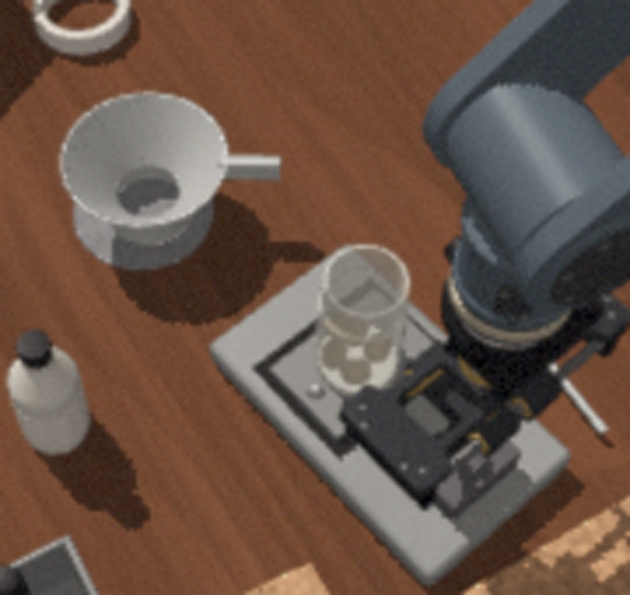

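Emit:
{"fn": "carry_out", "kwargs": {
  "series": [
    {"dp": [0,0,0.002],"roll": 0,"claw": 0},
    {"dp": [0,0,0.004],"roll": 0,"claw": 0},
    {"dp": [0,0,0.005],"roll": 0,"claw": 0},
    {"dp": [0,0,0.005],"roll": 0,"claw": 0},
    {"dp": [0,0,0.005],"roll": 0,"claw": 0},
    {"dp": [0,0,0.005],"roll": 0,"claw": 0},
    {"dp": [0,0,0.005],"roll": 0,"claw": 0},
    {"dp": [0,0,0.005],"roll": 0,"claw": 0},
    {"dp": [0,0,0.005],"roll": 0,"claw": 0},
    {"dp": [0,0,0.005],"roll": 0,"claw": 0}
  ]
}}

```text
t: 63.25
tool_pos: [0.5318, 0.0546, 0.1184]
orientation: [-1.296, 1.073, -1.067]
contact_force: [-4.6, -1.7, 4.2]
gripper_width: 0.0005
```

Emit:
{"fn": "carry_out", "kwargs": {
  "series": [
    {"dp": [0,0,-0.02],"roll": 0,"claw": 0},
    {"dp": [0,0,-0.05],"roll": 0,"claw": 0},
    {"dp": [0,-0.03,-0.07],"roll": 0,"claw": 0},
    {"dp": [0,-0.07,-0.08],"roll": 0,"claw": 0},
    {"dp": [0,-0.11,-0.08],"roll": 0,"claw": 0},
    {"dp": [0,-0.15,-0.08],"roll": 0,"claw": 0},
    {"dp": [0,-0.16,-0.08],"roll": 0,"claw": 0},
    {"dp": [0,-0.16,-0.08],"roll": 0,"claw": 0},
    {"dp": [0,-0.16,-0.08],"roll": 0,"claw": 0},
    {"dp": [0,-0.16,-0.08],"roll": 0,"claw": 0}
  ]
}}

```text
t: 64.25
tool_pos: [0.4545, 0.04, 0.2768]
orientation: [-1.294, 1.073, -1.067]
contact_force: [-0.0, -0.1, -0.7]
gripper_width: 0.0005
```

```bash
python3 -c "
from h import *
shot('wrist','w39')
to(.4575,.0383,.116,-79)
pts({'ball':((225,331),.105)})
c,a=shot('scene');a=a[:,:,::-1];cv2.imwrite('pics/s39.png',cv2.resize(a[140:420,200:480],None,fx=2.8,fy=2.1,interpolation=cv2.INTER_CUBIC))
"
```

```text
cur [0.4546 0.04   0.2768] yaw -79.26 j [-0.1579  0.2572  1.7954  0.0001  1.093  -0.3454] F [ 0.8537  0.7094 -1.2013] w 0.0003 t 64.3
dp [0.0025 0.1608 0.0031] roll -0.26
ball [0.5006 0.028  0.105 ] tool [0.0206 0.1716 0.0436]
```

View pics/w39.png

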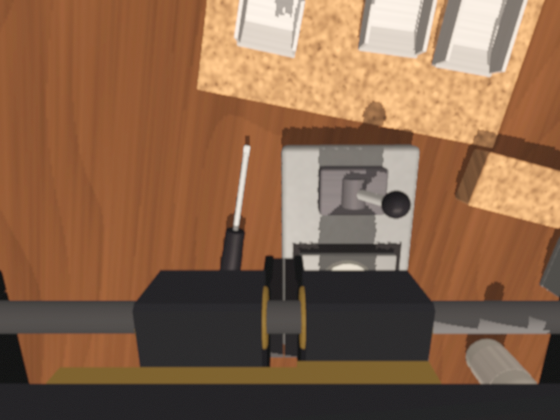

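View pics/s39.png

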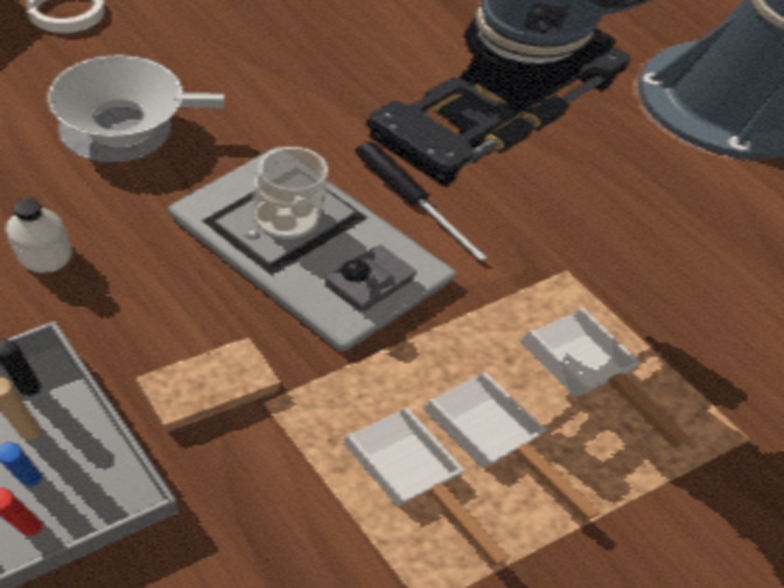

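```bash
python3 -c "
from h import *
c=cam('wrist')
b=atz(c,(204,396),.105); print('ball',b, 'polx from hinge', np.dot(b[:2]-[.5232,.0511],[.982,.19]))
c,a=shot('top'); a=a[:,:,::-1];cv2.imwrite('pics/t40.png',cv2.resize(a[140:300,80:400],None,fx=2.5,fy=2.5,interpolation=cv2.INTER_CUBIC))
c=cam('scene'); print('jar top',atz(c,(140+168/2.1,200+292/2.8),.156))
"
```

```text
ball [0.554  0.0584 0.105 ] polx from hinge 0.03161170029847178
jar top [ 0.5467 -0.0602  0.156 ]
```

View pics/t40.png

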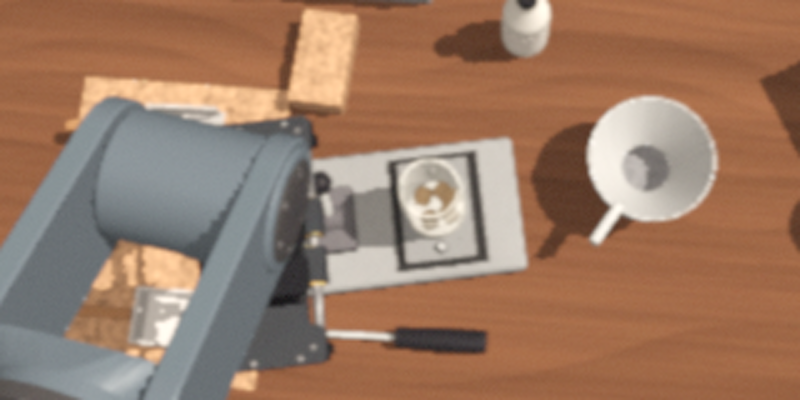

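The jar is seated with five barrels in it, the funnel is on its pad, the lever is fully over, the scoops are upright, and the robot is clear of everything. I'm handing in.

```bash
python3 -c "
from bench import *
print(hand_in()); print(state()['t'])"
```

```text
the job is handed in; nothing more can be done
None
the job is handed in; nothing more can be done
```

I handed the job in at about 64 s of the 210 s allowed. In my last pictures every goal was met, but I didn't pour the barrels from the scoops as the task says. The moves can only turn the tool about its vertical axis, so I couldn't tip a scoop 60 to 75 degrees. Instead I picked the five barrels out one at a time and dropped each through the funnel into the jar. For four of them I first had to press on the top and drag the barrel away from the tray wall to make room for the fingers.

**Last checks:**
- **Jar:** it is down over both pegs, and its measured centre is within about 1.5 mm of the dock. I took its height from the arm when I seated it and didn't measure it again.
- **Barrels:** all five show inside the jar and all three scoops are empty.
- **Funnel:** it was fully home on the neck before the first drop and now stands upright on its pad. I placed it about 5 mm from the pad's estimated centre.
- **Scoops:** all three are upright on the mat. The middle one was knocked a little aside during the run, while the arm was elsewhere.
- **Switch:** I pushed the lever until it met its stop. The ball measures about 32 mm to the on side, against 29 mm expected, which is within camera error.
- **Bystanders:** the glue, screwdriver and cork block look unmoved in the final pictures. The tape was never approached and looked unmoved when last seen.

No check failed. Camera estimates of position disagreed by 1 to 4 mm along the way, so I lined up the jar by sighting the pegs through its flange holes.

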